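# Re-pin the hinged stock clamp

## Task

The hinged clamp on the dark tooling plate was taken apart for cleaning. With the loose half standing square out (clamp open), slide its knuckle home between the two lugs of the fixed half, which is set somewhere along its slots: feel for the seat and press it lightly, with no more than about 10 N. Then push the red-knobbed hinge pin straight down through the knuckles until its collar sits on the top lug, without forcing it, and gently swing the loose half shut against the fixed half; leave the brush, spanner, oil can and hex key alone.

Things in the scene. Friction and masses are not known exactly. Their poses are not given: they have to be found in the camera images.
- plate_mark (a point): Point on the top face of the dark tooling plate (175 x 230 x 10 mm, fixed, top 10 mm above the bench), a little behind the rearmost place of the hinge line. x: along the fixed half from hinge end to free end; y: from the fixed half to the side where the loose half lies; z up. The plate reaches x -45 to 130, y -67 to 163 mm. fork_mark and plunger_mark have the same axes
- screws: The two black cap screws that hold the steel fixed half (42 mm high) on the plate through slots in its foot; axes as plate_mark. The fixed half is set anywhere along its slots: the true hinge line is at x = 0, y = 3 to 23 mm from plate_mark and is not measured. Its bar (x 16 to 118 mm) lies on the -y side of the hinge line, its flat face to +y; a swing bolt sticks out low at its free end
- fork_mark (a point): 21 mm above plate_mark: middle height of the fork. The fixed half's two round lugs, 26 mm across, bored 11.6 mm, are at 0 to 12 and 30 to 42 mm above the plate. The gap between them is open to +y; behind it two sloping seats stop and centre the loose half's knuckle as it slides in along -y: then all bores are in line within about 1 mm. The measured leaf_hole then shows the hinge line
- plunger_mark (a point): 8 mm above plate_mark: height of a spring plunger hidden in the lower lug, which bears on the pin's side from -y. The pin meets it about 6 mm before it is home; the rest of the way takes a push of about 5 to 15 N, and then the pin stays by friction. The collar then stops firmly on the top lug
- leaf: The loose half of the clamp: steel, 0.36 to 0.56 kg, 42 mm high, lying flat on the plate, on which it slides; origin on its knuckle bore's axis at the underside, axes as leaf_hole. It starts 40 to 61 mm along the plate's y from plate_mark, up to 6 mm aside, up to 0.2 rad from square. Its bar reaches 16 to 118 mm along x and 0.5 to 26 mm along y
- leaf_hole (a point): On the loose half: axis of its knuckle's bore (11.8 mm), 21 mm above the underside. The knuckle is 24 mm across, from 13.5 to 28.5 mm above the underside. x: from knuckle to free end; y: from parting face (with the half-round bore) to outer face; z up. x points along the plate's +y when it stands square out (open), along the plate's +x when shut: then the parting faces meet
- leaf_tail (a point): On the loose half: middle of its tail, to be gripped from above across its 26 mm thickness (y); 88 mm along x and 13 mm along y from leaf_hole, same axes, 21 mm above the underside (31 mm above the bench)
- pin_knob (a point): Hinge pin: centre of its red ribbed knob (22 mm across, 26 mm high), the place to grip; z up the pin. Below the knob is a steel collar, 18 mm across, 3 mm thick, then the shank, 10 mm across, 38 mm long, tapered to 7 mm over its last 2 mm. The tip is 54 mm below this point. Home, this point is 58 mm above the plate's top face, the tip 4 mm above it
- pin: The hinge pin, 0.08 kg; origin at its tip, z up the pin. It starts upright in the middle hole (12 mm wide, 25 mm deep) of a hardwood block 46 x 104 x 34 mm, between two short steel dowels that stand 34 mm away and end 13 mm above the block
- chip_brush_mid (a point): bystander: chip brush, wooden handle, 34 x 182 x 14 mm, middle, lying at the bench's front edge
- spanner_13_mid (a point): bystander: small spanner, 26 x 180 x 5 mm, middle, lying at the bench's front edge
- oil_can_mid (a point): bystander: red oil can, 64 x 93 x 172 mm, standing to the right; point on its axis 40 mm above the bench
- hex_key_1_mid (a point): bystander: black hex key, 39 x 134 x 9 mm, middle, lying to the right

How it is judged:
By the outcome, as a careful person would: the job done as asked, in the order asked, and still so for the second after the job is handed in, with the robot touching nothing.
It also fails if it takes over 61 s, if anything falls off the work surface, if the arm or the gripper's body presses on something with over 40 N, if the wrist force passes 120 N, or if a joint passes its speed limit or range.

## Robot

A 7-joint arm with a two-finger parallel gripper is mounted at the origin on a cart in front of the work surface, level with it; the furniture and walls round the work are solid. World frame = base frame: x ahead of the robot, y to its left, z up, the work surface at z = 0. Lengths are in mm, angles in rad, forces in N, time in s.
With the tool pointing down it reaches from about 400 to 925 mm from the base axis. Payload 4.1 kg.
Tool frame: the origin (TCP) lies on the centre line of the jaws, within the pads' length; the fingertips stand 25 mm ahead of it and the grasp point (between the pads) lies 6 mm ahead of it; z points along the fingers, y is the direction in which the jaws open and shut (so a half turn about z gives the same grasp; the last joint's range is limited). The gripper opens to 85 mm and grips with 20 to 120 N. Pads are 22 mm wide; open, the fingers measure 114 mm over their backs; the gripper's body (76 mm by 85 mm) begins 54 mm behind the grasp point. The pads swing forward as they close: fully open they stand 13 mm farther back than shut.
Start: joints at [1.03, 0.398, 0.045, 1.537, -0.019, 1.207, -0.051], TCP at [277.959, -587.608, 229.947] pointing down, gripper open.
Joint ranges: [-2.82, 2.82], [-0.49, 2.23], [-1.37, 1.46], [0, 2.46], [-1.36, 4.5], [0.23, 2], [-2.94, 2.94]. Speed limits (rad/s): [2.57, 2.57, 3.14, 3.14, 3.14, 3.14, 3.14].

## Interface

Orientations are given as [roll, pitch, yaw] about the fixed x, y, z axes, in that order (R = Rz(yaw) Ry(pitch) Rx(roll)).
In Python, from station import telemetry, optics, manip gives the robot as it stands.
- The arm moves only by the shell command python3 -m creep 'ROWS'. ROWS is JSON, a list of rows, each an object of numbers: "tx", "ty", "tz": the shift along the tool's x, y, z in mm; "wx", "wy", "wz": the turn, a rotation vector about the tool's x, y, z in degrees; "fingers": the opening, from 0 (shut) to 1 (fully open). A call has 1 to 20 rows; each row is the pose to reach, as a shift and turn from the pose commanded when the call began, along the tool's axes at that moment; what a row does not reach only later rows make up. A row lasts 1/10 s, in which the tool goes at most 50 mm and 8.59 degrees, less where a joint would pass 70% of its speed; a pose out of reach is approached as far as the arm can. A call with a gripper value outside its range is refused whole. The fingers move at their own pace and stop on an object; the grip force is fixed at half the most. Time passes only in rows, so rows that repeat a pose let the fingers close. It gives the time, the measured TCP pose, the force and the opening at its end, in the units of the state.
- telemetry.read_state(): the state, without advancing time (a new reading comes with each control period).
- optics.snapshot(name): name is "scene" or "top" or "wrist"; returns a dict with "img" (480x640x3 uint8, red, green, blue), "fovy" (degrees; the focal length in pixels is half the picture's height over the tangent of half this angle, whatever the lens; pixels are square), "cx", "cy" (the principal point, pixels), "pose" (4x4, takes a point from camera to world coordinates). Camera axes: x right, y up, looking along -z (the intrinsics and any distortion apply to the point x, -y, -z); pixel columns grow to the right and rows downward; lengths in mm; the calibration is good to about 2 mm. A picture is of the moment at which its call begins. There is no depth.
- manip.close_job(): hands the job in, once; it reports no verdict.
The state is a dict: "t": time; "qpos": joint angles; "joint_vel": joint speeds; "joint_torque": joint torques, N m; "ee_pos": TCP position; "tcp_rot": TCP orientation; "contact_force": force on the tool from outside, world axes, zero at the start; "ft_torque": the same for the moment, N m; "gripper_width": finger opening in mm.
Only numpy, scipy, OpenCV 4.12 (cv2) and the standard library are available. Lean on these libraries where they do the work, as an engineer would, in place of code of your own. Each camera call takes 0.05 s, during which the arm holds its last target.

## Working session

There is one attempt and no reset: what is moved stays moved. The work goes in short steps, Python scripts to look and compute and a shell command to move; the robot and the scene stay as the last step left them, time stands still between calls to the robot, and variables do not carry over. Pictures are saved under pics/ and viewed, and the job is handed in when it is done.

```bash
ls; mkdir -p pics; cat > h.py <<'E'
import numpy as np, cv2
from station import telemetry, optics, manip
def snap(cam,name):
    d=optics.snapshot(cam)
    cv2.imwrite(f'pics/{name}.png',d['img'][:,:,::-1])
    np.savez(f'pics/{name}.npz',**{k:np.array(v) for k,v in d.items()})
    return d
def load(name):
    return dict(np.load(f'pics/{name}.npz',allow_pickle=True))
def proj(d,p):
    T=np.array(d['pose'],float); p=np.atleast_2d(p)
    c=(p-T[:3,3])@T[:3,:3]
    f=240/np.tan(np.radians(float(d['fovy'])/2))
    return np.c_[float(d['cx'])+f*c[:,0]/-c[:,2], float(d['cy'])-f*c[:,1]/-c[:,2]]
def unproj(d,u,v,z):
    T=np.array(d['pose'],float)
    f=240/np.tan(np.radians(float(d['fovy'])/2))
    r=T[:3,:3]@np.array([(u-float(d['cx']))/f,-(v-float(d['cy']))/f,-1])
    return T[:3,3]+r*(z-T[2,3])/r[2]
E
python3 - <<'E'
from h import *
for c in ['scene','top','wrist']:
    d=snap(c,c+'0'); print(c,{k:(v if k!='img' else v.shape) for k,v in d.items()})
print(telemetry.read_state())
E
```

```text
pics
scene {'img': (480, 640, 3), 'fovy': 52.437408455399606, 'cx': 319.6456340166955, 'cy': 248.26525472885356, 'pose': array([[ 6.57232528e-01,  4.92759496e-01, -5.70292454e-01,
        -1.97262308e+02],
       [-7.53393999e-01,  4.50657764e-01, -4.78858081e-01,
        -7.18492867e+02],
       [ 2.10448556e-02,  7.44376020e-01,  6.67428988e-01,
         8.34748596e+02],
       [ 0.00000000e+00,  0.00000000e+00,  0.00000000e+00,
         1.00000000e+00]])}
top {'img': (480, 640, 3), 'fovy': 46.73186557087431, 'cx': 322.02421149445115, 'cy': 239.75398111772333, 'pose': array([[-7.37005720e-03,  9.82039453e-01, -1.88531682e-01,
         2.39116775e+02],
       [-9.99972794e-01, -7.18040295e-03,  1.68893476e-03,
        -1.79115103e+02],
       [ 3.04867122e-04,  1.88539000e-01,  9.82065656e-01,
         1.25246694e+03],
       [ 0.00000000e+00,  0.00000000e+00,  0.00000000e+00,
         1.00000000e+00]])}
wrist {'img': (480, 640, 3), 'fovy': 65.31174594113561, 'cx': 318.7873629226178, 'cy': 244.88938772263248, 'pose': array([[ 4.28030141e-01,  8.72235831e-01,  2.36632316e-01,
       
[... 298 characters left out ...]
ray([ 1.02995659,  0.39901916,  0.04508225,  1.53759111, -0.0187161 ,
        1.20688837, -0.05067511]), 'joint_vel': array([ 4.71353736e-04, -1.84332576e-03,  3.07344459e-04, -4.17181667e-03,
       -1.31054777e-03,  2.03509946e-05,  1.33970959e-03]), 'joint_torque': array([ 2.82371082e-03, -4.75560415e+01,  1.36727147e+00, -2.54510576e+01,
        1.18235379e-02,  6.48860674e-03,  7.97647814e-07]), 'ee_pos': array([ 277.74344677, -587.1387755 ,  229.10463806]), 'tcp_rot': array([-3.14011253e+00,  1.04781220e-04,  4.41931504e-01]), 'contact_force': array([ 0.2303268 ,  0.01896379, -0.0964435 ]), 'ft_torque': array([-0.01870266, -0.07005248,  0.00622731]), 'gripper_width': 85.40379165314066}
```

View pics/scene0.png

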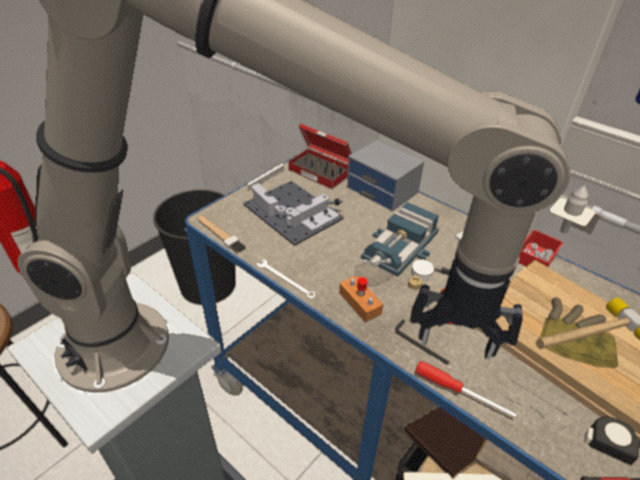

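View pics/top0.png

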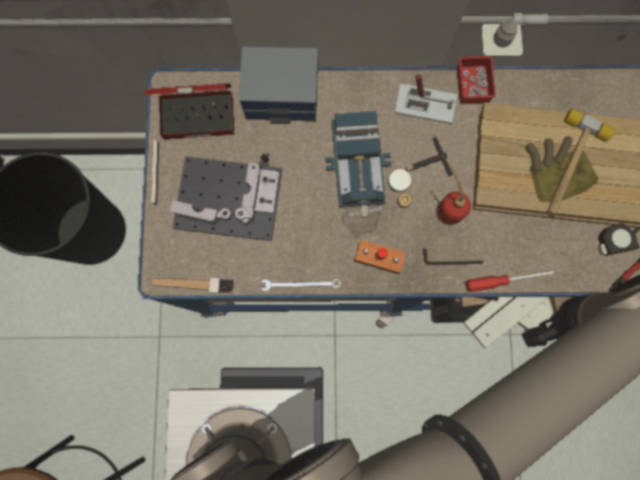

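View pics/wrist0.png

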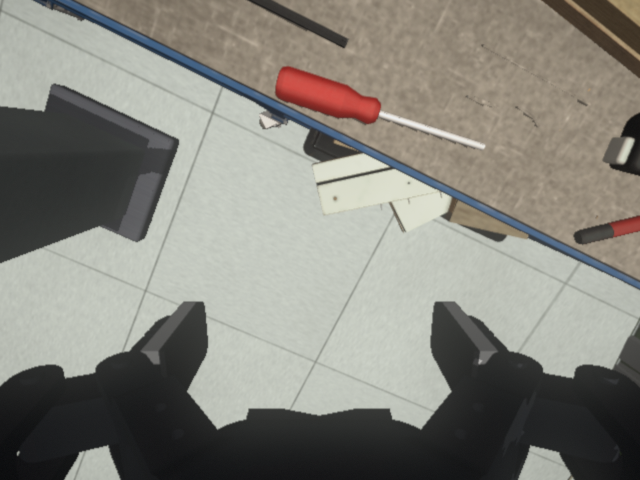

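```bash
python3 - <<'E'
import cv2
a=cv2.imread('pics/top0.png'); b=a[140:260,150:310]; cv2.imwrite('pics/topz.png',cv2.resize(b,None,fx=5,fy=5,interpolation=cv2.INTER_CUBIC))
a=cv2.imread('pics/scene0.png'); b=a[160:260,230:360]; cv2.imwrite('pics/scz.png',cv2.resize(b,None,fx=6,fy=6,interpolation=cv2.INTER_CUBIC))
E
```

```text
(no output)
```

View pics/topz.png

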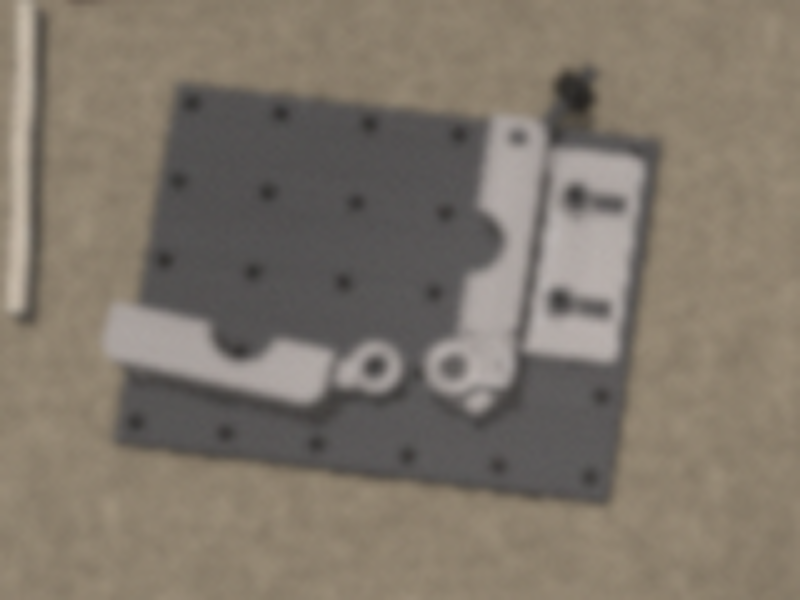

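View pics/scz.png

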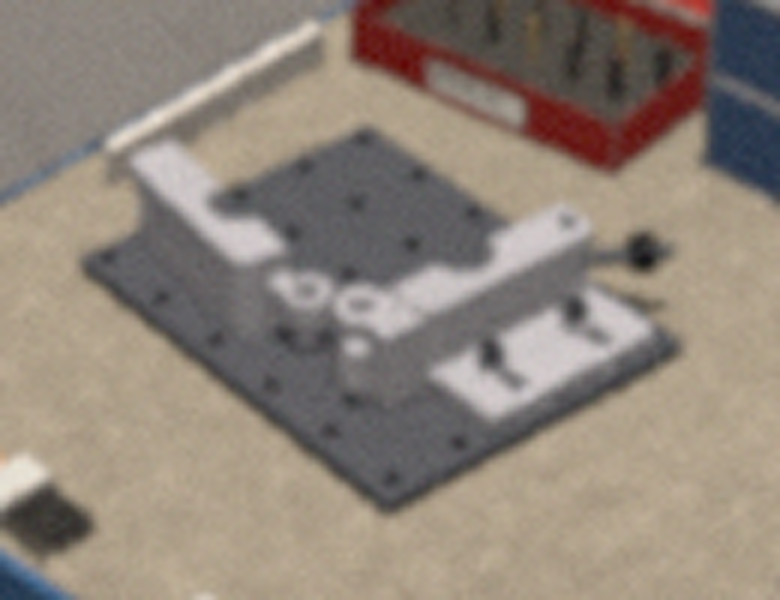

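```bash
python3 - <<'E'
from h import *
d=load('top0')
z=lambda u,v:(150+(u+.5)/5-.5,140+(v+.5)/5-.5)
for n,u,v,h in [('TL',178,85,10),('TR',660,140,10),('BR',608,503,10),('BL',117,440,10),('hole',375,366,38.5),('lug',453,365,52),('tailT',110,303,52),('tailB',103,355,52),('kR',330,350,52),('kB',318,403,52)]:
    print(n,unproj(d,*z(u,v),h).round(1))
print('pin',unproj(d,382,252,76).round(1))
for p in [(358,262),(361,244),(404,252),(401,272),(366,250),(397,258)]: print(unproj(d,*p,34).round(1))
E
```

```text
TL [678.5 138.1  10. ]
TR [649.9 -88.1  10. ]
BR [477.5 -65.5  10. ]
BL [508.4 159.3  10. ]
hole [535.4  37.2  38.5]
lug [5.323e+02 1.000e-01 5.200e+01]
tailT [561.9 153.7  52. ]
tailB [538.  155.8  52. ]
kR [539.6  54.9  52. ]
kB [515.4  59.6  52. ]
pin [ 437.2 -309.7   76. ]
[ 422.2 -260.6   34. ]
[ 462.8 -268.1   34. ]
[ 444.  -363.3   34. ]
[ 399.2 -355.1   34. ]
[ 449.1 -278.9   34. ]
[ 430.6 -347.3   34. ]
```

```bash
cat >> h.py <<'E'
from scipy.spatial.transform import Rotation as Ro
def delta(pos,yaw_deg,R0=None,p0=None):
    """tool-axis shift (mm) and rotvec (deg) from measured pose (or given) to pos, pointing down with yaw"""
    s=telemetry.read_state()
    R0=Ro.from_euler('xyz',s['tcp_rot']) if R0 is None else R0
    p0=s['ee_pos'] if p0 is None else p0
    R1=Ro.from_euler('xyz',[np.pi,0,np.radians(yaw_deg)])
    t=R0.inv().apply(np.array(pos)-p0); w=np.degrees((R0.inv()*R1).as_rotvec())
    return t.round(2),w.round(2)
def st():
    s=telemetry.read_state()
    print('t',round(s['t'],2),'p',s['ee_pos'].round(2),'rpy',np.degrees(s['tcp_rot']).round(2),'F',s['contact_force'].round(2),'M',s['ft_torque'].round(2),'w',round(s['gripper_width'],1),'q',s['qpos'].round(2))
E
python3 -c "
from h import *
print(delta([535,-30,160],78))"
```

```text
(array([ 470.83, -393.49,   69.64]), array([-8.000e-02, -3.000e-02, -5.268e+01]))
```

```bash
python3 -m creep '[{"tx":471,"ty":-393.5,"tz":0,"wz":-52.7},{"tx":471,"ty":-393.5,"tz":0,"wz":-52.7},{"tx":471,"ty":-393.5,"tz":0,"wz":-52.7},{"tx":471,"ty":-393.5,"tz":0,"wz":-52.7},{"tx":471,"ty":-393.5,"tz":0,"wz":-52.7},{"tx":471,"ty":-393.5,"tz":70,"wz":-52.7},{"tx":471,"ty":-393.5,"tz":70,"wz":-52.7},{"tx":471,"ty":-393.5,"tz":70,"wz":-52.7},{"tx":471,"ty":-393.5,"tz":70,"wz":-52.7},{"tx":471,"ty":-393.5,"tz":70,"wz":-52.7},{"tx":471,"ty":-393.5,"tz":70,"wz":-52.7},{"tx":471,"ty":-393.5,"tz":70,"wz":-52.7},{"tx":471,"ty":-393.5,"tz":70,"wz":-52.7},{"tx":471,"ty":-393.5,"tz":70,"wz":-52.7},{"tx":471,"ty":-393.5,"tz":70,"wz":-52.7},{"tx":471,"ty":-393.5,"tz":70,"wz":-52.7},{"tx":471,"ty":-393.5,"tz":70,"wz":-52.7}]'
python3 - <<'E'
from h import *
d=snap('wrist','w1'); st(); print(np.array(d['pose']).round(3))
E
```

```text
t 0.2 p [ 277.8  -587.23  229.25] rpy [-179.93    0.     25.32] F [0.42 0.61 0.69] M [-0.    0.04 -0.07] w 85.3 q [ 1.03  0.4   0.05  1.54 -0.02  1.21 -0.05]
[[ 4.28000e-01  8.72000e-01  2.37000e-01  3.38558e+02]
 [-9.04000e-01  4.13000e-01  1.11000e-01 -5.59643e+02]
 [-1.00000e-03 -2.61000e-01  9.65000e-01  3.72556e+02]
 [ 0.00000e+00  0.00000e+00  0.00000e+00  1.00000e+00]]$[0]: bad value
```

View pics/w1.png

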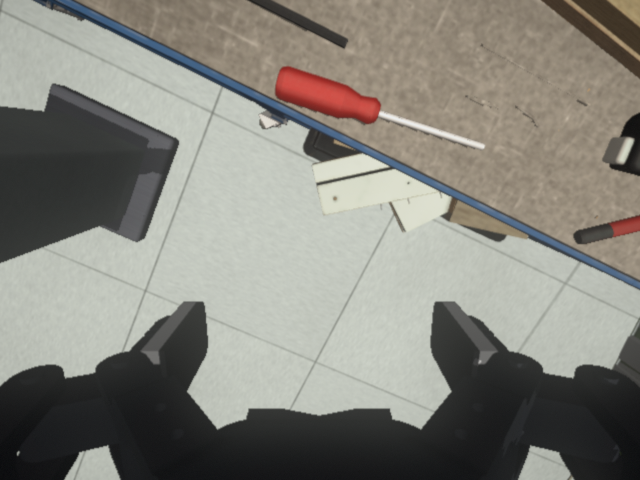

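```bash
python3 -m creep --help 2>&1 | head; python3 -m creep '[{"tx":47,"ty":-39,"tz":0,"wx":0,"wy":0,"wz":-5.2,"fingers":1}]'
```

```text
invalid input: not JSON, or not a number
t: 0.3
ee_pos: [293.7, -547.5, 229.1]
tcp_rot: [3.14, 0.005, 0.524]
contact_force: [0.5, -0.8, 0.5]
gripper_width: 85.7
```

```bash
python3 -c "
from h import *
st();print(delta([535,-30,160],78))"
```

```text
t 0.3 p [ 293.69 -547.47  229.1 ] rpy [179.91   0.3   30.03] F [ 0.51 -0.79  0.47] M [ 0.02 -0.03 -0.03] w 85.7 q [ 0.99  0.35  0.02  1.61 -0.    1.18 -0.04]
(array([ 468.24, -327.36,   66.07]), array([-4.000e-02,  3.300e-01, -4.797e+01]))
```

```bash
python3 -m creep '[{"tx":468,"ty":-327,"tz":0,"wx":0,"wy":0,"wz":-47.5,"fingers":1},{"tx":468,"ty":-327,"tz":0,"wx":0,"wy":0,"wz":-47.5,"fingers":1},{"tx":468,"ty":-327,"tz":0,"wx":0,"wy":0,"wz":-47.5,"fingers":1},{"tx":468,"ty":-327,"tz":0,"wx":0,"wy":0,"wz":-47.5,"fingers":1},{"tx":468,"ty":-327,"tz":0,"wx":0,"wy":0,"wz":-47.5,"fingers":1},{"tx":468,"ty":-327,"tz":70,"wx":0,"wy":0,"wz":-47.5,"fingers":1},{"tx":468,"ty":-327,"tz":70,"wx":0,"wy":0,"wz":-47.5,"fingers":1},{"tx":468,"ty":-327,"tz":70,"wx":0,"wy":0,"wz":-47.5,"fingers":1},{"tx":468,"ty":-327,"tz":70,"wx":0,"wy":0,"wz":-47.5,"fingers":1},{"tx":468,"ty":-327,"tz":70,"wx":0,"wy":0,"wz":-47.5,"fingers":1},{"tx":468,"ty":-327,"tz":70,"wx":0,"wy":0,"wz":-47.5,"fingers":1},{"tx":468,"ty":-327,"tz":70,"wx":0,"wy":0,"wz":-47.5,"fingers":1},{"tx":468,"ty":-327,"tz":70,"wx":0,"wy":0,"wz":-47.5,"fingers":1},{"tx":468,"ty":-327,"tz":70,"wx":0,"wy":0,"wz":-47.5,"fingers":1},{"tx":468,"ty":-327,"tz":70,"wx":0,"wy":0,"wz":-47.5,"fingers":1},{"tx":468,"ty":-327,"tz":70,"wx":0,"wy":0,"wz":-47.5,"fingers":1}]'
python3 - <<'E'
from h import *
d=snap('wrist','w2'); st(); print(np.array(d['pose']).round(3))
E
```

```text
t: 1.9
ee_pos: [535.9, -24.8, 160.1]
tcp_rot: [3.141, 0.001, 1.359]
contact_force: [-0.2, 0.0, -0.6]
gripper_width: 85.1
t 1.95 p [535.97 -24.65 160.11] rpy [1.7998e+02 5.0000e-02 7.7860e+01] F [-0.75  0.29  1.1 ] M [ 0.   -0.   -0.05] w 85.4 q [ 0.34  0.29 -0.45  1.88  0.15  1.01 -0.38]
[[ 9.78000e-01  2.03000e-01  5.40000e-02  5.50785e+02]
 [-2.10000e-01  9.43000e-01  2.57000e-01  3.93470e+01]
 [ 1.00000e-03 -2.62000e-01  9.65000e-01  3.03482e+02]
 [ 0.00000e+00  0.00000e+00  0.00000e+00  1.00000e+00]]
```

View pics/w2.png

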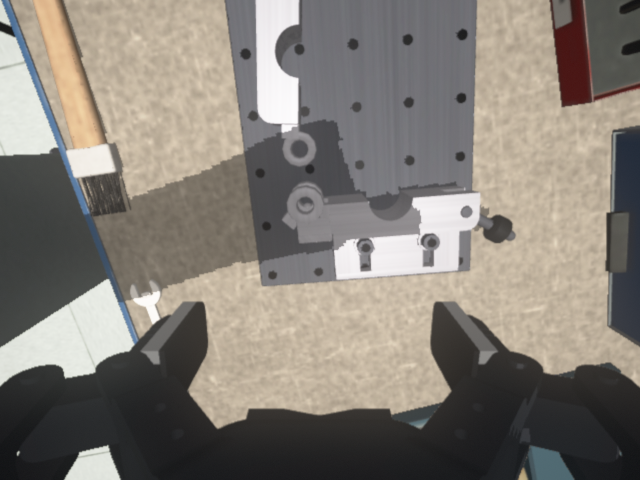

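```bash
python3 - <<'E'
import cv2
a=cv2.imread('pics/w2.png'); b=a[90:250,230:390]; b=cv2.convertScaleAbs(b,alpha=1.5); cv2.imwrite('pics/w2z.png',cv2.resize(b,(600,600),interpolation=cv2.INTER_CUBIC))
b=a[0:290,225:525]; cv2.imwrite('pics/w2y.png',cv2.resize(b,(600,580),interpolation=cv2.INTER_CUBIC))
E
```

```text
(no output)
```

View pics/w2z.png

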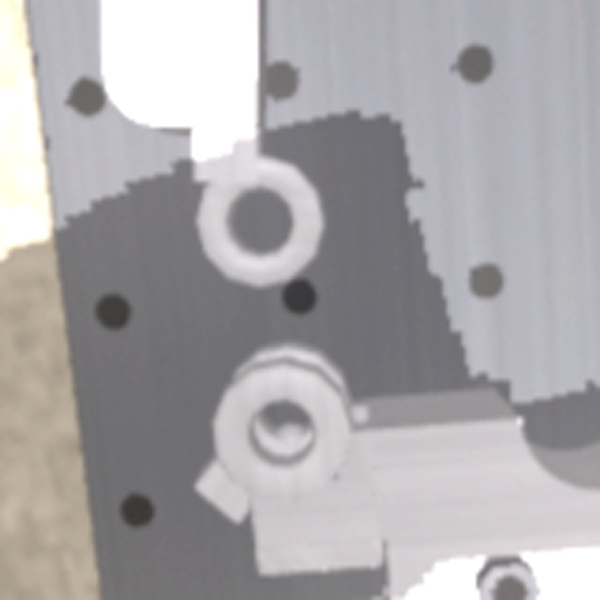

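View pics/w2y.png

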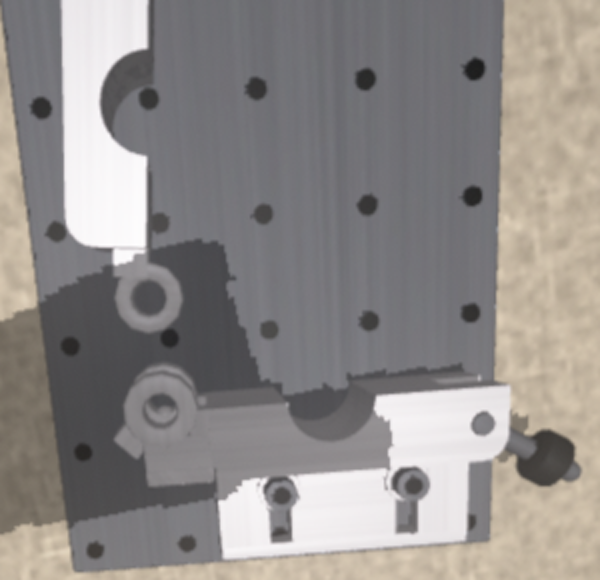

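```bash
python3 - <<'E'
from h import *
d=load('w2')
z=lambda u,v:(230+(u+.5)/3.75-.5,90+(v+.5)/3.75-.5)
y=lambda u,v:(225+(u+.5)/2-.5,(v+.5)/2-.5)
U=lambda p,h:unproj(d,*p,h)[:2]
hole=U(z(261,220),38.5); lug=U(z(281,430),52)
a,b=U(y(148,244),52),U(y(150,0),52); c,e=U(y(65,200),52),U(y(63,0),52)
ang=lambda v:np.degrees(np.arctan2(v[1],v[0]))
print('hole',hole,'lug',lug,'part',a,b,ang(b-a),'outer',ang(e-c),c)
BL,BR,TL,TR=U(y(75,572),10),U(y(490,541),10),U(y(5,0),10),U(y(503,0),10)
print('plate',ang(TL-BL),ang(TR-BR),ang(BR-BL)+90,BL,BR)
f1,f2=U(y(200,398),52),U(y(508,383),52); print('fixed face',ang(f2-f1))
# boxes foot
f1,f2=U(y(222,559),20),U(y(470,540),20); print('foot',ang(f2-f1))
E
```

```text
hole [537.21986836  38.74000646] lug [533.24166402   2.27843743] part [541.28016231  54.84581152] [557.20507994 121.55011106] 76.57260138460803 outer 76.01244413585418 [518.68900607  73.17468898]
plate 82.15767655939388 82.6162152786955 82.39555205039176 [480.60612947 -63.4042317 ] [651.89768158 -86.27293888]
fixed face -9.341718274301009
foot -7.491651155023497
```

```bash
python3 -c "
from h import *
st();print(delta([545.3,127.3,90],76.4))"
```

```text
t 1.95 p [535.97 -24.65 160.11] rpy [1.7998e+02 5.0000e-02 7.7860e+01] F [-0.75  0.29  1.1 ] M [ 0.   -0.   -0.05] w 85.4 q [ 0.34  0.29 -0.45  1.88  0.15  1.01 -0.38]
(array([150.57, -22.87,  69.98]), array([0.02, 0.05, 1.46]))
```

```bash
python3 -m creep '[{"tx":150.6,"ty":-22.9,"tz":30,"wx":0,"wy":0,"wz":1.5,"fingers":1},{"tx":150.6,"ty":-22.9,"tz":60,"wx":0,"wy":0,"wz":1.5,"fingers":1},{"tx":150.6,"ty":-22.9,"tz":70,"wx":0,"wy":0,"wz":1.5,"fingers":1},{"tx":150.6,"ty":-22.9,"tz":70,"wx":0,"wy":0,"wz":1.5,"fingers":1},{"tx":150.6,"ty":-22.9,"tz":70,"wx":0,"wy":0,"wz":1.5,"fingers":1},{"tx":150.6,"ty":-22.9,"tz":70,"wx":0,"wy":0,"wz":1.5,"fingers":1},{"tx":150.6,"ty":-22.9,"tz":70,"wx":0,"wy":0,"wz":1.5,"fingers":1}]'
python3 - <<'E'
from h import *
d=snap('wrist','w3'); st();print(delta([545.3,127.3,42],76.4))
E
```

```text
t: 2.65
ee_pos: [546.1, 126.6, 90.7]
tcp_rot: [3.14, 0.001, 1.332]
contact_force: [0.9, -0.5, 0.6]
gripper_width: 85.4
t 2.7 p [546.1  126.75  90.81] rpy [1.7989e+02 3.0000e-02 7.6310e+01] F [ 0.4  -0.08  0.5 ] M [-0.02  0.04  0.04] w 85.3 q [ 0.08  0.42 -0.48  1.88  0.25  0.89 -0.76]
(array([ 0.37, -1.01, 48.8 ]), array([ 0.11,  0.03, -0.09]))
```

View pics/w3.png

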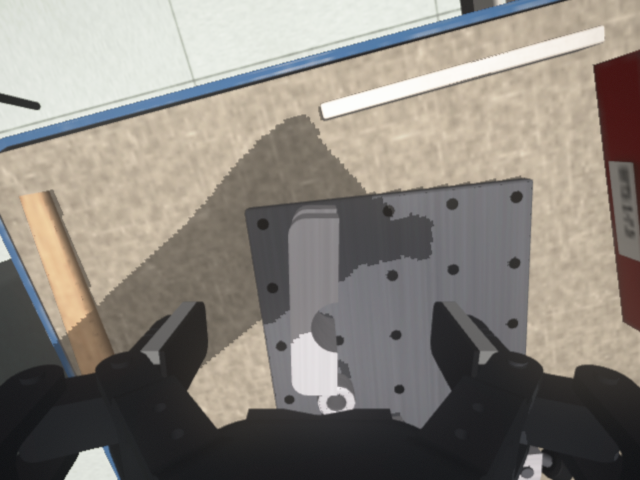

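```bash
python3 -m creep '[{"tx":0.4,"ty":-1,"tz":25,"wx":0,"wy":0,"wz":0,"fingers":1},{"tx":0.4,"ty":-1,"tz":45,"wx":0,"wy":0,"wz":0,"fingers":1},{"tx":0.4,"ty":-1,"tz":49,"wx":0,"wy":0,"wz":0,"fingers":1},{"tx":0.4,"ty":-1,"tz":49,"wx":0,"wy":0,"wz":0,"fingers":0.5},{"tx":0.4,"ty":-1,"tz":49,"wx":0,"wy":0,"wz":0,"fingers":0.4},{"tx":0.4,"ty":-1,"tz":49,"wx":0,"wy":0,"wz":0,"fingers":0.2},{"tx":0.4,"ty":-1,"tz":49,"wx":0,"wy":0,"wz":0,"fingers":0.2},{"tx":0.4,"ty":-1,"tz":49,"wx":0,"wy":0,"wz":0,"fingers":0.2},{"tx":0.4,"ty":-1,"tz":49,"wx":0,"wy":0,"wz":0,"fingers":0.2},{"tx":0.4,"ty":-1,"tz":49,"wx":0,"wy":0,"wz":0,"fingers":0.2}]'
python3 - <<'E'
from h import *
d=snap('wrist','w4'); st()
E
```

```text
t: 3.7
ee_pos: [544.7, 129.8, 42.0]
tcp_rot: [3.14, 0.0, 1.336]
contact_force: [-1.8, -1.1, 6.1]
gripper_width: 23.9
t 3.75 p [544.69 129.86  42.03] rpy [179.93   0.    76.52] F [-1.02 -1.03  4.83] M [-0.09  0.31 -0.01] w 23.8 q [ 0.05  0.49 -0.46  1.92  0.29  0.8  -0.8 ]
```

View pics/w4.png

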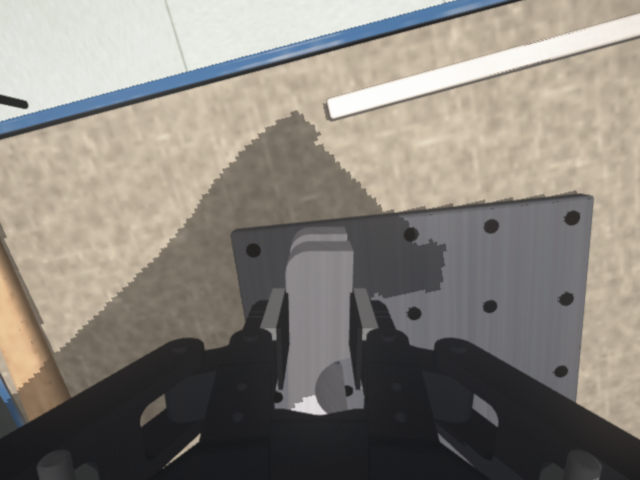

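```bash
cat >> h.py <<'E'
LUG=np.array([533.24,2.28]); PY=82.4
def tcp_for_hole(s,x=0,yaw=PY,L=90.4):
    """TCP so that knuckle is s mm (plate +y) and x mm (plate +x) from measured lug centre"""
    ey=np.array([np.cos(np.radians(PY)),np.sin(np.radians(PY))]); ex=np.array([ey[1],-ey[0]])
    h=LUG+s*ey+x*ex
    lx=np.array([np.cos(np.radians(yaw)),np.sin(np.radians(yaw))]); ly=np.array([-lx[1],lx[0]])
    return h+L*lx+13.25*ly
def knuckle(L=90.4):
    s=telemetry.read_state(); yaw=np.pi-0+0; 
    R=Ro.from_euler('xyz',s['tcp_rot']).as_matrix(); lx=R[:2,0]; ly=np.array([-lx[1],lx[0]])
    h=s['ee_pos'][:2]-L*lx-13.25*ly
    ey=np.array([np.cos(np.radians(PY)),np.sin(np.radians(PY))]); ex=np.array([ey[1],-ey[0]])
    F=s['contact_force']; d=h-LUG
    print('knuckle s %.2f x %.2f'%(d@ey,d@ex),'Fy %.2f Fx %.2f Fz %.2f'%(F[:2]@ey,F[:2]@ex,F[2]),'yaw',round(np.degrees(np.arctan2(lx[1],lx[0])),2)); st()
E
python3 - <<'E'
from h import *
knuckle()
print(delta([*tcp_for_hole(20),42.3],PY))
E
```

```text
knuckle s 36.69 x -1.60 Fy -1.16 Fx -0.87 Fz 4.83 yaw 76.52
t 3.75 p [544.69 129.86  42.03] rpy [179.93   0.    76.52] F [-1.02 -1.03  4.83] M [-0.09  0.31 -0.01] w 23.8 q [ 0.05  0.49 -0.46  1.92  0.29  0.8  -0.8 ]
(array([-18.28,  -5.89,  -0.27]), array([ 0.07,  0.  , -5.88]))
```

```bash
python3 -m creep '[{"tx":-3,"ty":-1,"tz":-0.4,"wx":0,"wy":0,"wz":-1,"fingers":0.2},{"tx":-6,"ty":-2,"tz":-0.4,"wx":0,"wy":0,"wz":-2,"fingers":0.2},{"tx":-9,"ty":-3,"tz":-0.4,"wx":0,"wy":0,"wz":-3,"fingers":0.2},{"tx":-12,"ty":-4,"tz":-0.4,"wx":0,"wy":0,"wz":-4,"fingers":0.2},{"tx":-15,"ty":-5,"tz":-0.4,"wx":0,"wy":0,"wz":-5,"fingers":0.2},{"tx":-18.3,"ty":-5.9,"tz":-0.4,"wx":0,"wy":0,"wz":-5.9,"fingers":0.2},{"tx":-18.3,"ty":-5.9,"tz":-0.4,"wx":0,"wy":0,"wz":-5.9,"fingers":0.2},{"tx":-18.3,"ty":-5.9,"tz":-0.4,"wx":0,"wy":0,"wz":-5.9,"fingers":0.2}]'
python3 - <<'E'
from h import *
snap('top','top1');snap('scene','scene1')
knuckle()
print(delta([*tcp_for_hole(10),42.3],PY))
import cv2
a=cv2.imread('pics/top1.png')[140:260,150:310]; cv2.imwrite('pics/top1z.png',cv2.resize(a,None,fx=5,fy=5,interpolation=cv2.INTER_CUBIC))
E
```

```text
t: 4.55
ee_pos: [534.9, 113.8, 42.0]
tcp_rot: [3.14, -0.001, 1.44]
contact_force: [1.3, 3.9, 6.2]
gripper_width: 23.6
knuckle s 20.37 x 0.27 Fy 3.67 Fx 0.63 Fz 5.72 yaw 82.48
t 4.65 p [534.89 113.79  41.97] rpy [ 1.7991e+02 -4.0000e-02  8.2480e+01] F [1.11 3.55 5.72] M [ 0.89 -0.4   0.11] w 23.7 q [ 0.1   0.47 -0.48  1.95  0.3   0.79 -0.68]
(array([-10.35,  -0.16,  -0.34]), array([ 0.09, -0.04,  0.08]))
```

View pics/top1z.png

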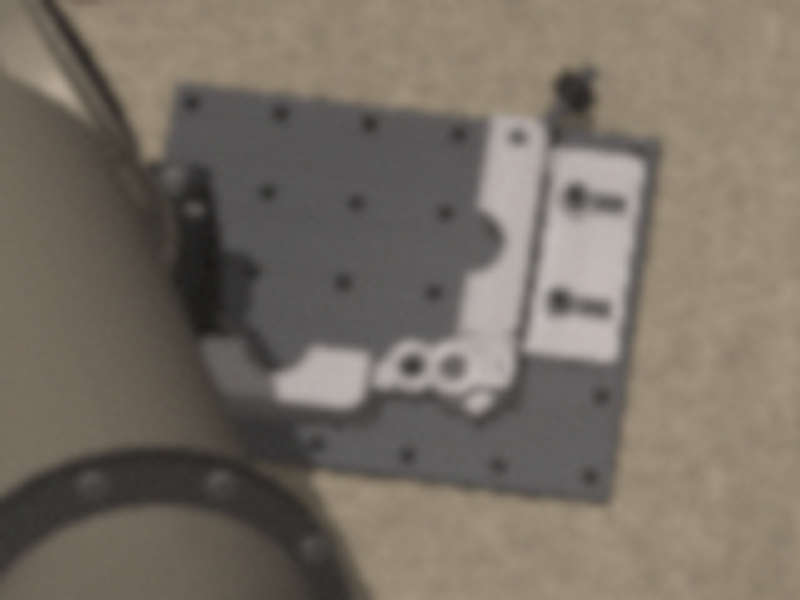

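```bash
python3 -m creep '[{"tx":-3,"ty":0,"tz":-0.6,"wx":0,"wy":0,"wz":0,"fingers":0.2},{"tx":-6,"ty":0,"tz":-0.6,"wx":0,"wy":0,"wz":0,"fingers":0.2},{"tx":-9,"ty":0,"tz":-0.6,"wx":0,"wy":0,"wz":0,"fingers":0.2},{"tx":-11,"ty":0,"tz":-0.6,"wx":0,"wy":0,"wz":0,"fingers":0.2},{"tx":-11,"ty":0,"tz":-0.6,"wx":0,"wy":0,"wz":0,"fingers":0.2},{"tx":-11,"ty":0,"tz":-0.6,"wx":0,"wy":0,"wz":0,"fingers":0.2}]'
python3 -c "
from h import *
knuckle()"
```

```text
t: 5.25
ee_pos: [532.6, 102.5, 42.0]
tcp_rot: [-3.141, -0.0, 1.438]
contact_force: [-0.8, 4.0, 4.2]
gripper_width: 23.7
knuckle s 8.87 x -0.61 Fy 3.83 Fx -1.31 Fz 4.17 yaw 82.41
t 5.25 p [532.61 102.51  42.02] rpy [-1.7999e+02 -1.0000e-02  8.2410e+01] F [-0.79  3.97  4.17] M [ 1.02 -0.15  0.06] w 23.7 q [ 0.12  0.46 -0.48  1.96  0.3   0.79 -0.66]
```

```bash
python3 -m creep '[{"tx":-1,"ty":0.2,"tz":-0.5,"wx":0,"wy":0,"wz":0,"fingers":0.2},{"tx":-2,"ty":0.5,"tz":-0.5,"wx":0,"wy":0,"wz":0,"fingers":0.2},{"tx":-3,"ty":0.5,"tz":-0.5,"wx":0,"wy":0,"wz":0,"fingers":0.2},{"tx":-4,"ty":0.5,"tz":-0.5,"wx":0,"wy":0,"wz":0,"fingers":0.2},{"tx":-5,"ty":0.5,"tz":-0.5,"wx":0,"wy":0,"wz":0,"fingers":0.2},{"tx":-5,"ty":0.5,"tz":-0.5,"wx":0,"wy":0,"wz":0,"fingers":0.2}]'
python3 -c "
from h import *
knuckle()"
```

```text
t: 5.85
ee_pos: [532.2, 96.7, 42.1]
tcp_rot: [-3.141, 0.001, 1.438]
contact_force: [0.2, 2.5, 2.0]
gripper_width: 23.6
knuckle s 3.03 x -0.27 Fy 2.50 Fx -0.17 Fz 2.02 yaw 82.39
t 5.85 p [532.2   96.67  42.07] rpy [-1.7996e+02  6.0000e-02  8.2390e+01] F [0.16 2.5  2.02] M [ 0.7  -0.07  0.04] w 23.6 q [ 0.13  0.46 -0.48  1.96  0.3   0.79 -0.65]
```

```bash
python3 -m creep '[{"tx":-0.5,"ty":0,"tz":-0.2,"wx":0,"wy":0,"wz":0,"fingers":0.2},{"tx":-1,"ty":0,"tz":-0.2,"wx":0,"wy":0,"wz":0,"fingers":0.2},{"tx":-1.5,"ty":0,"tz":-0.2,"wx":0,"wy":0,"wz":0,"fingers":0.2},{"tx":-1.5,"ty":0,"tz":-0.2,"wx":0,"wy":0,"wz":0,"fingers":0.2}]'
python3 -c "
from h import *
knuckle()"
python3 -m creep '[{"tx":-0.5,"ty":0,"tz":0,"wx":0,"wy":0,"wz":0,"fingers":0.2},{"tx":-1,"ty":0,"tz":0,"wx":0,"wy":0,"wz":0,"fingers":0.2},{"tx":-1,"ty":0,"tz":0,"wx":0,"wy":0,"wz":0,"fingers":0.2}]'
python3 -c "
from h import *
knuckle()"
```

```text
t: 6.25
ee_pos: [531.9, 95.0, 42.1]
tcp_rot: [-3.141, 0.001, 1.438]
contact_force: [-0.0, 1.8, -2.4]
gripper_width: 23.5
knuckle s 1.34 x -0.36 Fy 1.80 Fx -0.25 Fz -2.44 yaw 82.39
t 6.25 p [531.9   95.01  42.13] rpy [-1.7994e+02  7.0000e-02  8.2390e+01] F [-0.01  1.82 -2.44] M [ 0.31 -0.14  0.02] w 23.5 q [ 0.13  0.46 -0.48  1.96  0.3   0.79 -0.65]
t: 6.55
ee_pos: [531.8, 94.3, 42.2]
tcp_rot: [-3.141, 0.001, 1.438]
contact_force: [0.4, 1.6, -3.3]
gripper_width: 23.6
knuckle s 0.60 x -0.38 Fy 1.59 Fx 0.16 Fz -3.33 yaw 82.39
t 6.55 p [531.78  94.29  42.23] rpy [-1.7995e+02  6.0000e-02  8.2390e+01] F [ 0.37  1.56 -3.33] M [ 0.21 -0.05 -0.  ] w 23.6 q [ 0.13  0.46 -0.48  1.96  0.3   0.79 -0.65]
```

```bash
python3 -m creep '[{"tx":-0.5,"ty":0,"tz":0.1,"wx":0,"wy":0,"wz":0,"fingers":0.2},{"tx":-1,"ty":0,"tz":0.1,"wx":0,"wy":0,"wz":0,"fingers":0.2},{"tx":-1,"ty":0,"tz":0.1,"wx":0,"wy":0,"wz":0,"fingers":0.2}]'
python3 -c "
from h import *
knuckle()"
python3 -m creep '[{"tx":-0.5,"ty":0,"tz":0,"wx":0,"wy":0,"wz":0,"fingers":0.2},{"tx":-1,"ty":0,"tz":0,"wx":0,"wy":0,"wz":0,"fingers":0.2},{"tx":-1,"ty":0,"tz":0,"wx":0,"wy":0,"wz":0,"fingers":0.2}]'
python3 -c "
from h import *
knuckle()"
```

```text
t: 6.85
ee_pos: [531.8, 93.6, 42.3]
tcp_rot: [-3.141, 0.001, 1.438]
contact_force: [0.7, 0.9, -3.8]
gripper_width: 23.7
knuckle s -0.07 x -0.22 Fy 0.99 Fx 0.60 Fz -3.76 yaw 82.41
t 6.85 p [531.83  93.59  42.32] rpy [-1.7997e+02  3.0000e-02  8.2410e+01] F [ 0.73  0.9  -3.76] M [ 0.26 -0.   -0.01] w 23.7 q [ 0.14  0.46 -0.48  1.96  0.3   0.79 -0.65]
t: 7.15
ee_pos: [531.9, 93.2, 42.5]
tcp_rot: [-3.141, -0.0, 1.439]
contact_force: [-1.6, 1.9, -3.9]
gripper_width: 23.9
knuckle s -0.46 x -0.11 Fy 1.66 Fx -1.82 Fz -3.89 yaw 82.42
t 7.15 p [531.86  93.19  42.45] rpy [-1.7999e+02 -1.0000e-02  8.2420e+01] F [-1.58  1.89 -3.89] M [ 0.59  0.01 -0.07] w 23.9 q [ 0.14  0.46 -0.48  1.96  0.29  0.79 -0.64]
```

```bash
python3 -m creep '[{"tx":-0.5,"ty":0,"tz":0.3,"wx":0,"wy":0,"wz":0,"fingers":0.2},{"tx":-1,"ty":0,"tz":0.3,"wx":0,"wy":0,"wz":0,"fingers":0.2},{"tx":-1,"ty":0,"tz":0.3,"wx":0,"wy":0,"wz":0,"fingers":0.2}]'
python3 -c "
from h import *
knuckle()"
```

```text
t: 7.45
ee_pos: [531.9, 93.2, 42.4]
tcp_rot: [3.141, -0.001, 1.439]
contact_force: [-0.8, 4.9, -2.5]
gripper_width: 23.7
knuckle s -0.49 x -0.06 Fy 4.71 Fx -1.44 Fz -2.48 yaw 82.45
t 7.45 p [531.85  93.16  42.37] rpy [ 1.7999e+02 -8.0000e-02  8.2450e+01] F [-0.81  4.86 -2.48] M [ 1.19  0.21 -0.06] w 23.7 q [ 0.14  0.46 -0.48  1.96  0.29  0.79 -0.64]
```

```bash
python3 -c "
from h import *
for n in ['top','scene']:
    d=snap(n,n+'2')
a=cv2.imread('pics/top2.png')[190:240,210:270]; cv2.imwrite('pics/top2z.png',cv2.resize(a,None,fx=10,fy=10,interpolation=cv2.INTER_CUBIC))
knuckle()"
```

```text
knuckle s -0.49 x -0.04 Fy 5.79 Fx -2.06 Fz -2.59 yaw 82.45
t 7.55 p [531.87  93.15  42.39] rpy [ 1.7999e+02 -8.0000e-02  8.2450e+01] F [-1.28  6.01 -2.59] M [ 1.15  0.16 -0.05] w 23.6 q [ 0.14  0.46 -0.48  1.96  0.29  0.79 -0.64]
```

View pics/top2z.png

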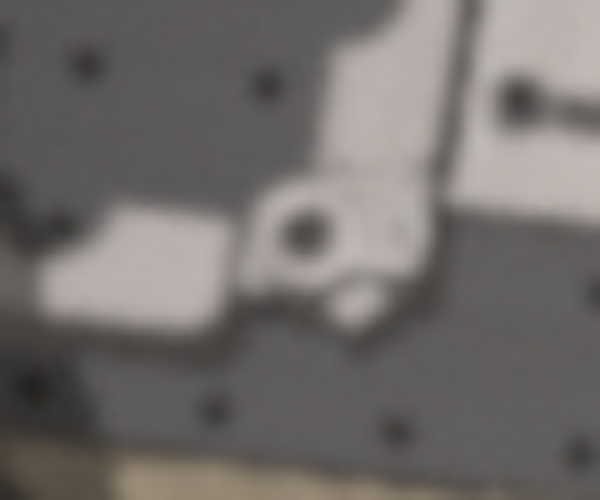

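```bash
python3 -m creep '[{"tx":0.2,"ty":0,"tz":0.3,"wx":0,"wy":0,"wz":0,"fingers":0.2},{"tx":0.3,"ty":0,"tz":0.4,"wx":0,"wy":0,"wz":0,"fingers":0.2},{"tx":0.3,"ty":0,"tz":0.4,"wx":0,"wy":0,"wz":0,"fingers":0.2}]'
python3 -c "
from h import *
knuckle()"
```

```text
t: 7.85
ee_pos: [532.0, 93.2, 42.1]
tcp_rot: [3.141, -0.001, 1.439]
contact_force: [-1.9, 5.0, -0.9]
gripper_width: 23.5
knuckle s -0.42 x 0.01 Fy 4.72 Fx -2.53 Fz -0.89 yaw 82.44
t 7.85 p [531.96  93.22  42.14] rpy [ 1.7999e+02 -6.0000e-02  8.2440e+01] F [-1.89  5.01 -0.89] M [ 1.11  0.3  -0.1 ] w 23.5 q [ 0.14  0.46 -0.48  1.96  0.29  0.79 -0.64]
```

```bash
python3 -m creep '[{"tx":0,"ty":0,"tz":0,"wx":0,"wy":0,"wz":0,"fingers":0.35},{"tx":0,"ty":0,"tz":0,"wx":0,"wy":0,"wz":0,"fingers":0.6},{"tx":0,"ty":0,"tz":0,"wx":0,"wy":0,"wz":0,"fingers":0.8},{"tx":0,"ty":0,"tz":0,"wx":0,"wy":0,"wz":0,"fingers":0.8}]'
python3 -c "
from h import *
knuckle(); print(delta([525,-60,110],82.4))"
```

```text
t: 8.25
ee_pos: [532.3, 91.3, 41.9]
tcp_rot: [3.141, 0.001, 1.438]
contact_force: [-0.3, -0.3, 0.1]
gripper_width: 68.2
knuckle s -2.27 x 0.47 Fy -0.30 Fx -0.25 Fz 0.09 yaw 82.37
t 8.25 p [532.27  91.33  41.93] rpy [1.7996e+02 5.0000e-02 8.2370e+01] F [-0.29 -0.27  0.09] M [-0.02  0.04  0.01] w 68.2 q [ 0.14  0.46 -0.48  1.96  0.3   0.79 -0.64]
(array([-151.01,   12.93,  -67.93]), array([ 0.04,  0.05, -0.03]))
```

```bash
python3 -m creep '[{"tx":0,"ty":0,"tz":-40,"wx":0,"wy":0,"wz":0,"fingers":0.8},{"tx":-30,"ty":13,"tz":-68,"wx":0,"wy":0,"wz":0,"fingers":1},{"tx":-80,"ty":13,"tz":-68,"wx":0,"wy":0,"wz":0,"fingers":1},{"tx":-120,"ty":13,"tz":-68,"wx":0,"wy":0,"wz":0,"fingers":1},{"tx":-135,"ty":13,"tz":-68,"wx":0,"wy":0,"wz":0,"fingers":1},{"tx":-135,"ty":13,"tz":-68,"wx":0,"wy":0,"wz":0,"fingers":1},{"tx":-135,"ty":13,"tz":-68,"wx":0,"wy":0,"wz":0,"fingers":1}]'
python3 - <<'E'
from h import *
d=snap('wrist','w5'); st(); 
print(proj(d,[533.2,1.8,52]),proj(d,[533.2,1.8,38.5]))
a=cv2.imread('pics/w5.png')
u,v=proj(d,[533.2,1.8,45])[0].astype(int)
cv2.imwrite('pics/w5z.png',cv2.resize(cv2.convertScaleAbs(a[max(0,v-50):v+50,u-60:u+60],alpha=1.5),None,fx=6,fy=6,interpolation=cv2.INTER_CUBIC)); print(u-60,v-50)
E
```

```text
t: 8.95
ee_pos: [527.1, -42.6, 109.9]
tcp_rot: [3.141, -0.001, 1.439]
contact_force: [0.3, -0.2, -0.3]
gripper_width: 85.0
t 9.0 p [527.23 -41.62 109.92] rpy [ 1.7998e+02 -5.0000e-02  8.2530e+01] F [ 0.6   0.7  -0.16] M [0.05 0.01 0.01] w 85.5 q [ 0.4   0.34 -0.48  1.94  0.2   0.9  -0.31]
[[316.84484304 183.98000209]] [[316.93910997 181.5130812 ]]
256 132
```

View pics/w5.png

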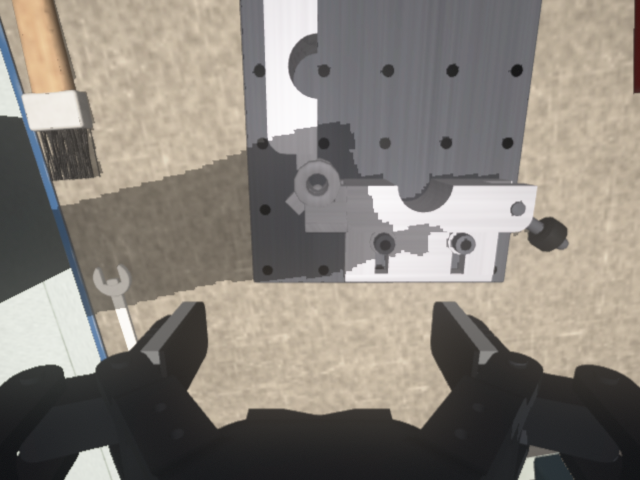

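View pics/w5z.png

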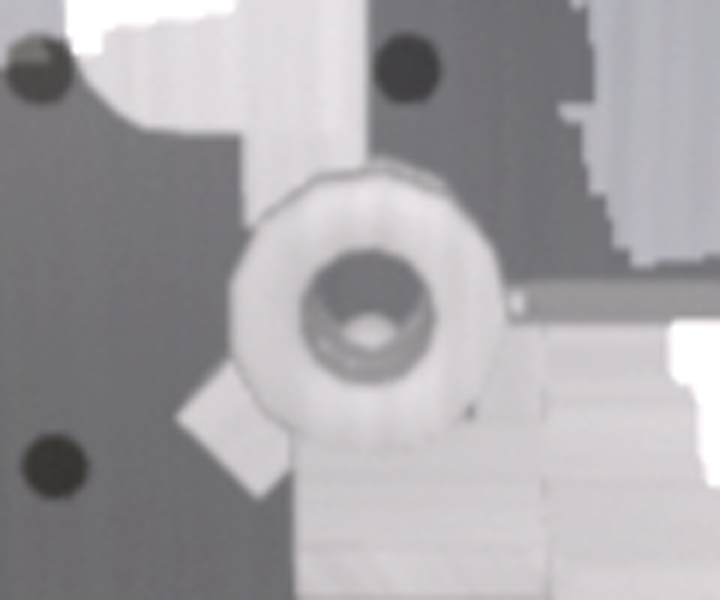

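```bash
python3 - <<'E'
from h import *
d=load('w5'); print(unproj(d,316.9,184.2,52)); print(delta([437,-312,160],75)); st()
E
```

```text
[533.21370291   1.68063924  52.        ]
(array([-279.77,  -54.29,  -50.33]), array([ 0.02, -0.05,  7.53]))
t 9.0 p [527.23 -41.62 109.92] rpy [ 1.7998e+02 -5.0000e-02  8.2530e+01] F [ 0.6   0.7  -0.16] M [0.05 0.01 0.01] w 85.5 q [ 0.4   0.34 -0.48  1.94  0.2   0.9  -0.31]
```

```bash
python3 -m creep '[{"tx":-280,"ty":-54,"tz":-50,"wx":0,"wy":0,"wz":7.5,"fingers":1},{"tx":-280,"ty":-54,"tz":-50,"wx":0,"wy":0,"wz":7.5,"fingers":1},{"tx":-280,"ty":-54,"tz":-50,"wx":0,"wy":0,"wz":7.5,"fingers":1},{"tx":-280,"ty":-54,"tz":-50,"wx":0,"wy":0,"wz":7.5,"fingers":1},{"tx":-280,"ty":-54,"tz":-50,"wx":0,"wy":0,"wz":7.5,"fingers":1},{"tx":-280,"ty":-54,"tz":-50,"wx":0,"wy":0,"wz":7.5,"fingers":1},{"tx":-280,"ty":-54,"tz":-50,"wx":0,"wy":0,"wz":7.5,"fingers":1},{"tx":-280,"ty":-54,"tz":-50,"wx":0,"wy":0,"wz":7.5,"fingers":1},{"tx":-280,"ty":-54,"tz":-50,"wx":0,"wy":0,"wz":7.5,"fingers":1},{"tx":-280,"ty":-54,"tz":-50,"wx":0,"wy":0,"wz":7.5,"fingers":1}]'
python3 - <<'E'
from h import *
d=snap('wrist','w6'); st()
E
```

```text
t: 10.0
ee_pos: [437.7, -311.2, 159.6]
tcp_rot: [-3.141, -0.001, 1.312]
contact_force: [0.7, 0.6, 0.3]
gripper_width: 84.8
t 10.05 p [ 437.45 -311.64  159.59] rpy [-1.7999e+02 -4.0000e-02  7.5130e+01] F [-0.83 -0.4  -0.13] M [-0.01  0.02  0.01] w 85.5 q [ 0.81  0.28 -0.33  1.88  0.1   1.    0.18]
```

View pics/w6.png

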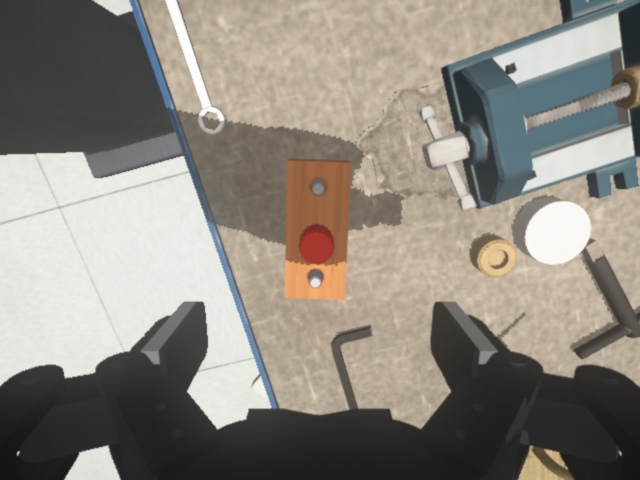

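```bash
python3 - <<'E'
from h import *
d=load('w6')
im=d['img'].astype(int)
m=((im[:,:,0]>110)&(im[:,:,1]<60)&(im[:,:,2]<60)).astype(np.uint8); m[:200]=0;m[290:]=0;m[:,:280]=0;m[:,360:]=0
ys,xs=np.nonzero(m); print(xs.min(),xs.max(),ys.min(),ys.max(),xs.mean(),ys.mean())
for c in [(317,244)]: print(unproj(d,*c,76))
a=unproj(d,318,187,47);b=unproj(d,315.5,281,47);print(a,b,(a+b)/2)
cv2.imwrite('pics/w6z.png',cv2.resize(d['img'][150:310,270:370,::-1],None,fx=5,fy=3.7*1.35,interpolation=cv2.INTER_CUBIC)[:600*1])
E
```

```text
300 333 224 262 316.24563106796114 243.53398058252426
[ 439.00639456 -306.45848359   76.        ]
[ 447.85401815 -275.32249299   47.        ] [ 428.68955081 -340.55533125   47.        ] [ 438.27178448 -307.93891212   47.        ]
```

```bash
python3 - <<'E'
from h import *
d=load('w6'); cv2.imwrite('pics/w6y.png',cv2.resize(d['img'][210:300,270:370,::-1],None,fx=6,fy=6,interpolation=cv2.INTER_CUBIC))
E
```

```text
(no output)
```

View pics/w6y.png

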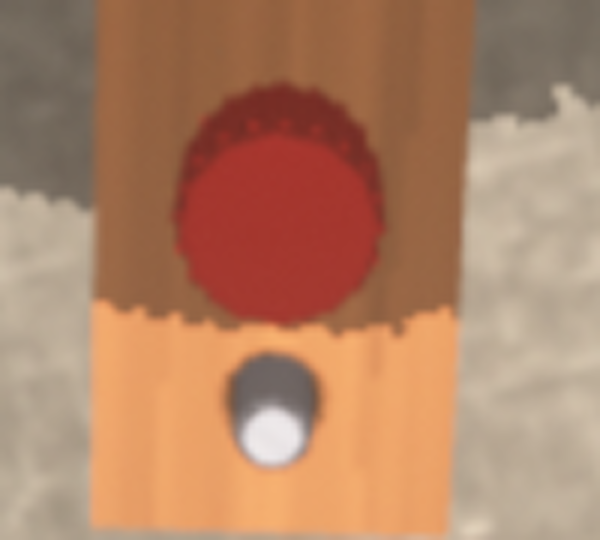

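```bash
python3 - <<'E'
from h import *
d=load('w6'); 
p=unproj(d,316.4,247.9,76); print(p, unproj(d,315,282.3,47), unproj(d,318.2,189,47))
st(); print(delta([p[0],p[1],100],75.1),delta([p[0],p[1],75],75.1))
E
```

```text
[ 437.98882906 -308.81759734   76.        ] [ 428.07829707 -341.43452664   47.        ] [ 447.63890267 -276.66604684   47.        ]
t 10.05 p [ 437.45 -311.64  159.59] rpy [-1.7999e+02 -4.0000e-02  7.5130e+01] F [-0.83 -0.4  -0.13] M [-0.01  0.02  0.01] w 85.5 q [ 0.81  0.28 -0.33  1.88  0.1   1.    0.18]
(array([ 2.82, -0.19, 59.59]), array([-0.01, -0.04,  0.03])) (array([ 2.81, -0.18, 84.59]), array([-0.01, -0.04,  0.03]))
```

```bash
python3 -m creep '[{"tx":2.8,"ty":-0.2,"tz":30,"wx":0,"wy":0,"wz":0,"fingers":0.7},{"tx":2.8,"ty":-0.2,"tz":60,"wx":0,"wy":0,"wz":0,"fingers":0.7},{"tx":2.8,"ty":-0.2,"tz":80,"wx":0,"wy":0,"wz":0,"fingers":0.7},{"tx":2.8,"ty":-0.2,"tz":84.5,"wx":0,"wy":0,"wz":0,"fingers":0.7},{"tx":2.8,"ty":-0.2,"tz":84.5,"wx":0,"wy":0,"wz":0,"fingers":0.5},{"tx":2.8,"ty":-0.2,"tz":84.5,"wx":0,"wy":0,"wz":0,"fingers":0.35},{"tx":2.8,"ty":-0.2,"tz":84.5,"wx":0,"wy":0,"wz":0,"fingers":0.15},{"tx":2.8,"ty":-0.2,"tz":84.5,"wx":0,"wy":0,"wz":0,"fingers":0.1},{"tx":2.8,"ty":-0.2,"tz":84.5,"wx":0,"wy":0,"wz":0,"fingers":0.1},{"tx":2.8,"ty":-0.2,"tz":84.5,"wx":0,"wy":0,"wz":0,"fingers":0.1}]'
python3 - <<'E'
from h import *
d=snap('wrist','w7'); st()
E
```

```text
t: 11.05
ee_pos: [437.2, -311.1, 75.7]
tcp_rot: [3.141, 0.0, 1.307]
contact_force: [0.3, 0.7, 0.4]
gripper_width: 8.8
t 11.1 p [ 437.07 -311.06   75.54] rpy [1.7998e+02 2.0000e-02 7.4910e+01] F [-0.17  0.51  0.12] M [-0.03  0.03 -0.  ] w 8.7 q [ 0.79  0.38 -0.31  1.95  0.16  0.83  0.14]
```

View pics/w7.png

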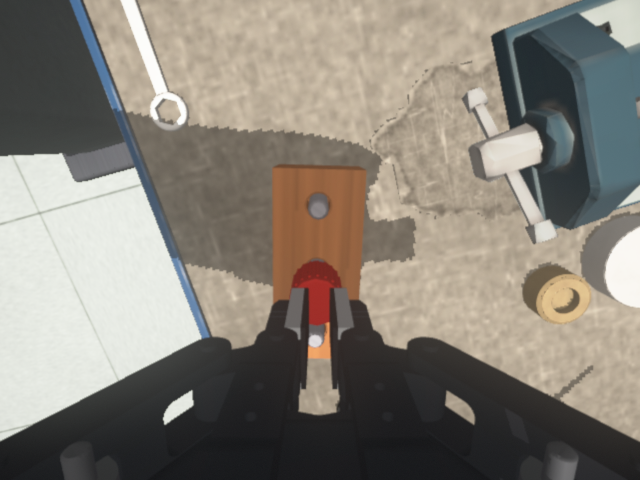

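```bash
python3 - <<'E'
from h import *
d=load('w7'); cv2.imwrite('pics/w7z.png',cv2.resize(d['img'][240:370,260:380,::-1],None,fx=5,fy=4.5,interpolation=cv2.INTER_CUBIC))
print(proj(d,[[438,-308.9,76],[438,-308.9,50],[437,-311,50.5],[437,-311,75.5]]))
E
```

```text
[[316.47700395 302.49891997]
 [316.73033921 280.28987947]
 [315.85955526 285.13466318]
 [315.48281174 307.09160213]]
```

View pics/w7z.png

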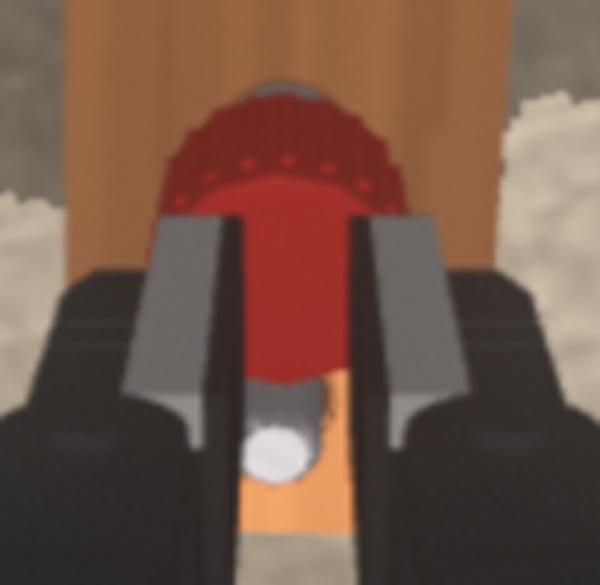

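```bash
python3 - <<'E'
from h import *
d=load('w7'); s=telemetry.read_state(); R=Ro.from_euler('xyz',s['tcp_rot']).as_matrix(); p=s['ee_pos']
for tx in (0,8,11):
  for h in (25,19,6,0,-10):
    print(tx,h,[proj(d,p+R@np.array([tx,w,h]))[0].round(1) for w in (-5,5)])
E
```

```text
0 25 [array([305.6, 285.3]), array([326.5, 285.3])]
0 19 [array([305.2, 290. ]), array([326.7, 290. ])]
0 6 [array([304.2, 301.4]), array([327.4, 301.4])]
0 0 [array([303.7, 307.2]), array([327.7, 307.2])]
0 -10 [array([302.7, 318. ]), array([328.3, 318. ])]
8 25 [array([305.5, 269.5]), array([326.5, 269.5])]
8 19 [array([305.1, 273.7]), array([326.8, 273.7])]
8 6 [array([304., 284.]), array([327.5, 284. ])]
8 0 [array([303.5, 289.3]), array([327.8, 289.3])]
8 -10 [array([302.5, 299. ]), array([328.5, 299. ])]
11 25 [array([305.4, 263.5]), array([326.6, 263.5])]
11 19 [array([305. , 267.5]), array([326.9, 267.5])]
11 6 [array([303.9, 277.3]), array([327.5, 277.3])]
11 0 [array([303.4, 282.4]), array([327.9, 282.4])]
11 -10 [array([302.4, 291.8]), array([328.5, 291.8])]
```

```bash
python3 - <<'E'
from h import *
d=snap('scene','scene3'); s=telemetry.read_state(); R=Ro.from_euler('xyz',s['tcp_rot']).as_matrix(); p=s['ee_pos']
for h in (25,0,-25): print(h,proj(d,p+R@np.array([0,0,h])))
print(proj(d,[[438,-308.9,76],[438,-308.9,50]]))
cv2.imwrite('pics/scene3z.png',cv2.resize(d['img'][200:350,290:440,::-1],None,fx=4,fy=4,interpolation=cv2.INTER_CUBIC))
d=load('w6')
p=np.array([437.45,-311.64,159.59]);R=Ro.from_euler('xyz',[np.pi,0,np.radians(75.13)]).as_matrix()
for tx in (-11,0,11):
  for h in (12,0,-10): print('w6',tx,h,proj(d,[p+R@np.array([tx,w,h]) for w in (-42.7,42.7)]).round(0).tolist())
d=load('w4'); cv2.imwrite('pics/w4z.png',cv2.resize(d['img'][220:430,220:420,::-1],None,fx=2.8,fy=2.8,interpolation=cv2.INTER_CUBIC))
E
```

```text
25 [[361.79013503 287.78919322]]
0 [[362.68844413 279.88233084]]
-25 [[363.61538744 271.72343197]]
[[362.19183193 279.00997266]
 [361.26318557 287.23259207]]
w6 -11 12 [[222.0, 319.0], [410.0, 320.0]]
w6 -11 0 [[215.0, 332.0], [417.0, 332.0]]
w6 -11 -10 [[208.0, 345.0], [423.0, 345.0]]
w6 0 12 [[220.0, 297.0], [411.0, 297.0]]
w6 0 0 [[213.0, 308.0], [418.0, 309.0]]
w6 0 -10 [[206.0, 319.0], [425.0, 319.0]]
w6 11 12 [[219.0, 274.0], [413.0, 274.0]]
w6 11 0 [[211.0, 284.0], [420.0, 284.0]]
w6 11 -10 [[204.0, 293.0], [427.0, 293.0]]
```

View pics/scene3z.png

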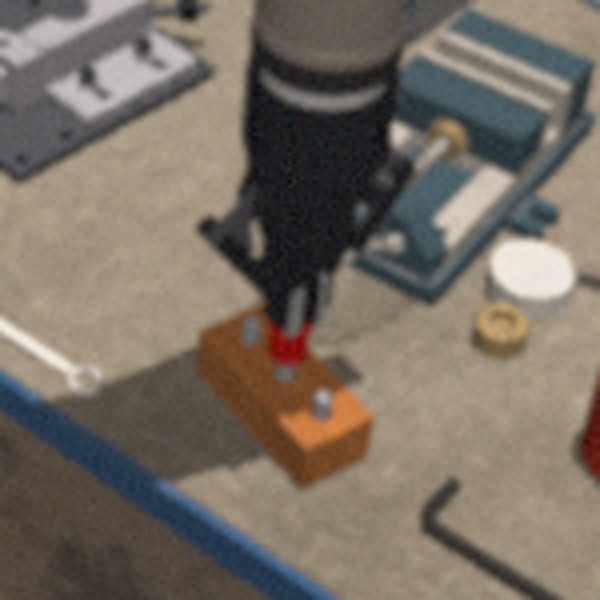

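View pics/w4z.png

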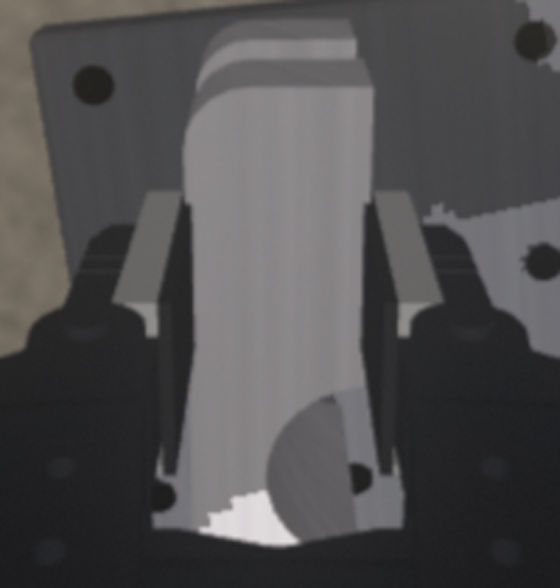

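```bash
python3 -m creep '[{"tx":0,"ty":0,"tz":0,"wx":0,"wy":0,"wz":0,"fingers":0.7},{"tx":0,"ty":0,"tz":0,"wx":0,"wy":0,"wz":0,"fingers":0.7},{"tx":0,"ty":0,"tz":0,"wx":0,"wy":0,"wz":0,"fingers":0.7},{"tx":2,"ty":0.5,"tz":7,"wx":0,"wy":0,"wz":0,"fingers":0.7},{"tx":2,"ty":0.5,"tz":14,"wx":0,"wy":0,"wz":0,"fingers":0.7},{"tx":2,"ty":0.5,"tz":14,"wx":0,"wy":0,"wz":0,"fingers":0.7}]'
python3 - <<'E'
from h import *
d=snap('wrist','w8'); d=snap('scene','scene4'); st()
cv2.imwrite('pics/scene4z.png',cv2.resize(d['img'][230:330,310:410,::-1],None,fx=6,fy=6,interpolation=cv2.INTER_CUBIC))
E
```

```text
t: 11.75
ee_pos: [437.1, -308.4, 59.9]
tcp_rot: [-3.139, -0.001, 1.308]
contact_force: [0.6, -0.3, -0.1]
gripper_width: 59.9
t 11.85 p [ 437.76 -308.91   60.79] rpy [-1.7995e+02 -2.0000e-02  7.4930e+01] F [ 0.06  0.12 -0.54] M [0.   0.05 0.02] w 59.9 q [ 0.79  0.4  -0.31  1.96  0.17  0.8   0.12]
```

View pics/w8.png

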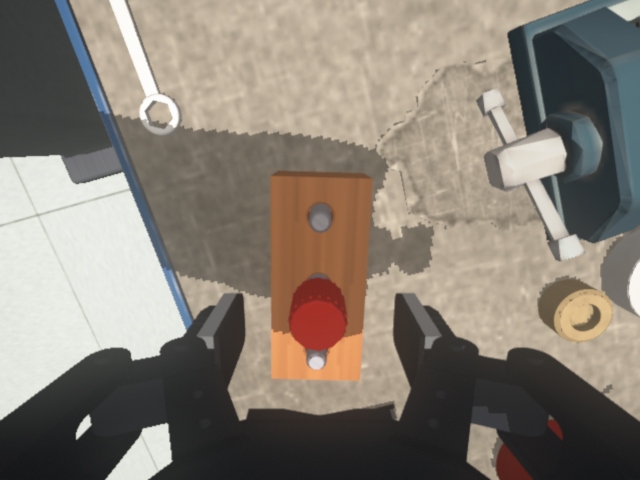

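View pics/scene4z.png

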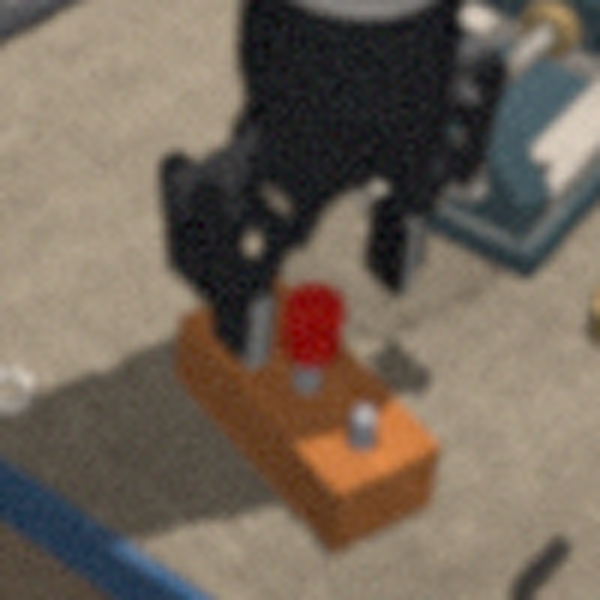

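```bash
python3 - <<'E'
from h import *
d=load('scene4'); s=telemetry.read_state(); R=Ro.from_euler('xyz',s['tcp_rot']).as_matrix(); p=s['ee_pos']
for h in (25,18,10,0,-6): print(h,proj(d,[p+R@np.array([x,w,h]) for w in (-36,36) for x in (-11,11)]).round(1).tolist())
print(proj(d,[[438,-308.9,76],[438,-308.9,50]]))
E
```

```text
25 [[350.7, 301.3], [344.8, 295.0], [376.3, 288.4], [370.3, 282.5]]
18 [[350.9, 299.1], [345.0, 292.9], [376.6, 286.2], [370.6, 280.3]]
10 [[351.2, 296.6], [345.2, 290.4], [377.0, 283.8], [370.9, 277.8]]
0 [[351.5, 293.5], [345.5, 287.3], [377.5, 280.6], [371.3, 274.7]]
-6 [[351.6, 291.6], [345.6, 285.4], [377.7, 278.7], [371.6, 272.8]]
[[362.19183193 279.00997266]
 [361.26318557 287.23259207]]
```

```bash
python3 -m creep '[{"tx":0,"ty":0,"tz":3,"wx":0,"wy":0,"wz":0,"fingers":0.7},{"tx":0,"ty":0,"tz":5,"wx":0,"wy":0,"wz":0,"fingers":0.5},{"tx":0,"ty":0,"tz":5,"wx":0,"wy":0,"wz":0,"fingers":0.4},{"tx":0,"ty":0,"tz":5,"wx":0,"wy":0,"wz":0,"fingers":0.3},{"tx":0,"ty":0,"tz":5,"wx":0,"wy":0,"wz":0,"fingers":0.15},{"tx":0,"ty":0,"tz":5,"wx":0,"wy":0,"wz":0,"fingers":0.15},{"tx":0,"ty":0,"tz":5,"wx":0,"wy":0,"wz":0,"fingers":0.15}]'
python3 - <<'E'
from h import *
d=snap('wrist','w9'); st()
cv2.imwrite('pics/w9z.png',cv2.resize(d['img'][220:420,220:420,::-1],None,fx=3,fy=3,interpolation=cv2.INTER_CUBIC))
E
```

```text
t: 12.55
ee_pos: [438.1, -309.3, 56.6]
tcp_rot: [3.141, 0.0, 1.307]
contact_force: [-0.9, 0.4, 1.8]
gripper_width: 19.1
t 12.6 p [ 438.09 -309.27   56.57] rpy [1.7999e+02 1.0000e-02 7.4920e+01] F [-0.19  0.27  2.07] M [ 0.11  0.21 -0.01] w 19.5 q [ 0.78  0.41 -0.3   1.97  0.17  0.79  0.12]
```

View pics/w9z.png

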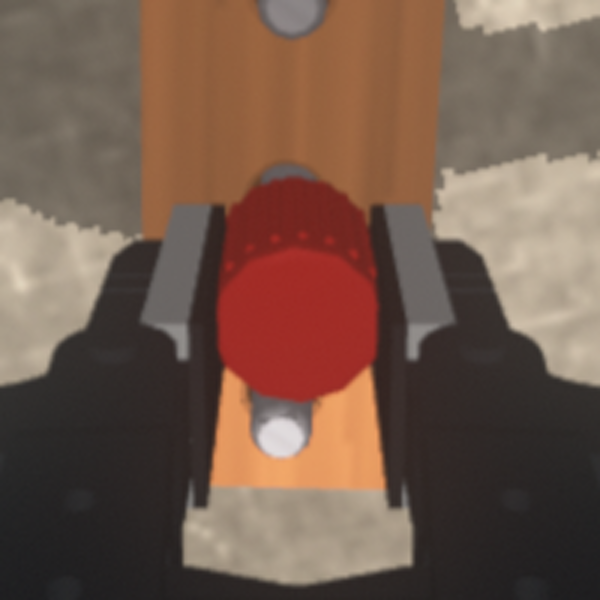

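```bash
python3 -m creep '[{"tx":0,"ty":0,"tz":-5,"wx":0,"wy":0,"wz":0,"fingers":0.15},{"tx":0,"ty":0,"tz":-15,"wx":0,"wy":0,"wz":0,"fingers":0.15},{"tx":0,"ty":0,"tz":-35,"wx":0,"wy":0,"wz":0,"fingers":0.15},{"tx":0,"ty":0,"tz":-60,"wx":0,"wy":0,"wz":0,"fingers":0.15},{"tx":0,"ty":0,"tz":-85,"wx":0,"wy":0,"wz":0,"fingers":0.15},{"tx":0,"ty":0,"tz":-85,"wx":0,"wy":0,"wz":0,"fingers":0.15}]'
python3 - <<'E'
from h import *
d=load('w9'); q=unproj(d,319.1,328.1,76); print(q)
p=np.array([438.09,-309.27]);yaw=np.radians(74.92); dx=q[:2]-p; print('pin rel tool x,y',dx@[np.cos(yaw),np.sin(yaw)],dx@[np.sin(yaw),-np.cos(yaw)])
d=snap('wrist','w10'); st()
yaw=np.radians(82.4)
print(delta([533.2,1.68,143],82.4))
E
```

```text
t: 13.2
ee_pos: [440.7, -310.6, 145.5]
tcp_rot: [3.134, 0.003, 1.307]
contact_force: [0.3, 0.1, -0.5]
gripper_width: 19.4
[ 439.5208623  -308.88400669   76.        ]
pin rel tool x,y 0.7449648870401161 1.281165510295966
t 13.25 p [ 439.37 -309.92  143.53] rpy [1.7974e+02 1.0000e-01 7.4910e+01] F [-0.6  -0.7  -1.14] M [-0.    0.03 -0.01] w 19.5 q [ 0.81  0.29 -0.33  1.9   0.11  0.96  0.17]
(array([3.2528e+02, 9.4900e+00, 2.0000e-02]), array([ 0.25,  0.11, -7.49]))
```

View pics/w10.png

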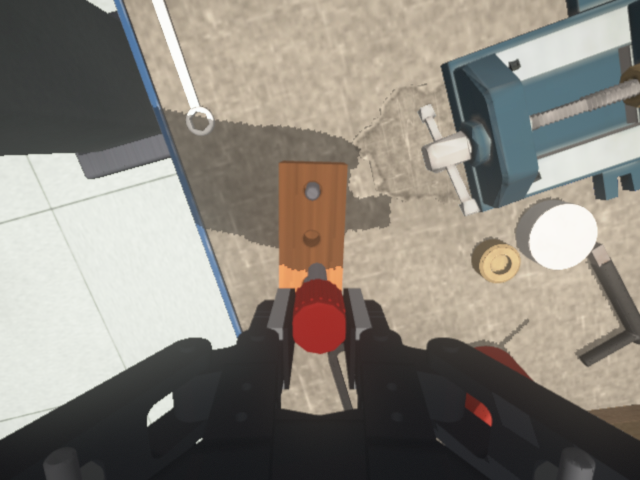

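```bash
python3 -m creep '[{"tx":324.5,"ty":8.2,"tz":0,"wx":0.2,"wy":0,"wz":-7.5,"fingers":0.15},{"tx":324.5,"ty":8.2,"tz":0,"wx":0.2,"wy":0,"wz":-7.5,"fingers":0.15},{"tx":324.5,"ty":8.2,"tz":0,"wx":0.2,"wy":0,"wz":-7.5,"fingers":0.15},{"tx":324.5,"ty":8.2,"tz":0,"wx":0.2,"wy":0,"wz":-7.5,"fingers":0.15},{"tx":324.5,"ty":8.2,"tz":0,"wx":0.2,"wy":0,"wz":-7.5,"fingers":0.15},{"tx":324.5,"ty":8.2,"tz":0,"wx":0.2,"wy":0,"wz":-7.5,"fingers":0.15},{"tx":324.5,"ty":8.2,"tz":0,"wx":0.2,"wy":0,"wz":-7.5,"fingers":0.15},{"tx":324.5,"ty":8.2,"tz":10,"wx":0.2,"wy":0,"wz":-7.5,"fingers":0.15},{"tx":324.5,"ty":8.2,"tz":20,"wx":0.2,"wy":0,"wz":-7.5,"fingers":0.15},{"tx":324.5,"ty":8.2,"tz":28,"wx":0.2,"wy":0,"wz":-7.5,"fingers":0.15},{"tx":324.5,"ty":8.2,"tz":28,"wx":0.2,"wy":0,"wz":-7.5,"fingers":0.15},{"tx":324.5,"ty":8.2,"tz":28,"wx":0.2,"wy":0,"wz":-7.5,"fingers":0.15},{"tx":324.5,"ty":8.2,"tz":28,"wx":0.2,"wy":0,"wz":-7.5,"fingers":0.15}]'
python3 - <<'E'
from h import *
d=snap('wrist','w11'); st()
cv2.imwrite('pics/w11z.png',cv2.resize(d['img'][190:390,220:420,::-1],None,fx=3,fy=3,interpolation=cv2.INTER_CUBIC))
print(delta([531.83,1.11,114],82.4))
E
```

```text
t: 14.55
ee_pos: [530.6, 1.2, 113.6]
tcp_rot: [-3.139, -0.0, 1.437]
contact_force: [0.3, 0.7, -0.7]
gripper_width: 19.7
t 14.6 p [530.69   1.49 113.68] rpy [-1.7985e+02 -1.0000e-02  8.2360e+01] F [-0.13 -0.47  0.43] M [-0.01  0.    0.03] w 20.1 q [ 0.34  0.34 -0.5   1.93  0.21  0.92 -0.4 ]
(array([-0.22,  1.18, -0.32]), array([-0.15, -0.01, -0.04]))
```

View pics/w11z.png

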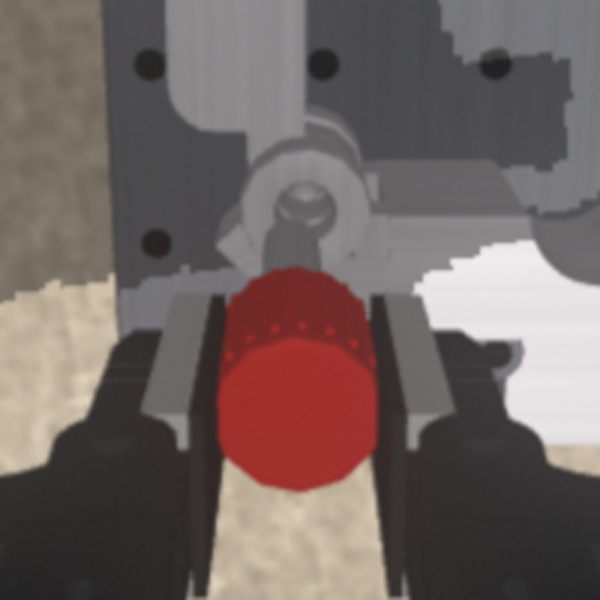

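```bash
python3 - <<'E'
from h import *
d=load('w11'); z0=113.68-56.57
k=unproj(d,319.1,328.0,76+z0); l=unproj(d,322.0,259.7,52); print(k,l,l-k, z0+9)
yaw=np.radians(82.36);dx=(l-k)[:2];print('move tool x,y',dx@[np.cos(yaw),np.sin(yaw)],dx@[np.sin(yaw),-np.cos(yaw)])
print('tip center px',proj(d,[k[0],k[1],z0+9]),proj(d,[k[0],k[1],z0+47]))
cv2.imwrite('pics/w11y.png',cv2.resize(d['img'][230:300,280:360,::-1],None,fx=8,fy=8,interpolation=cv2.INTER_CUBIC))
E
```

```text
[531.98246684   1.78007761 133.11      ] [533.60260126   2.20701249  52.        ] [  1.62013442   0.42693487 -81.11      ] 66.11000000000001
move tool x,y 0.6385391672818247 1.5489921405138811
tip center px [[319.27439787 268.69895865]] [[319.1923105  296.61137783]]
```

View pics/w11y.png

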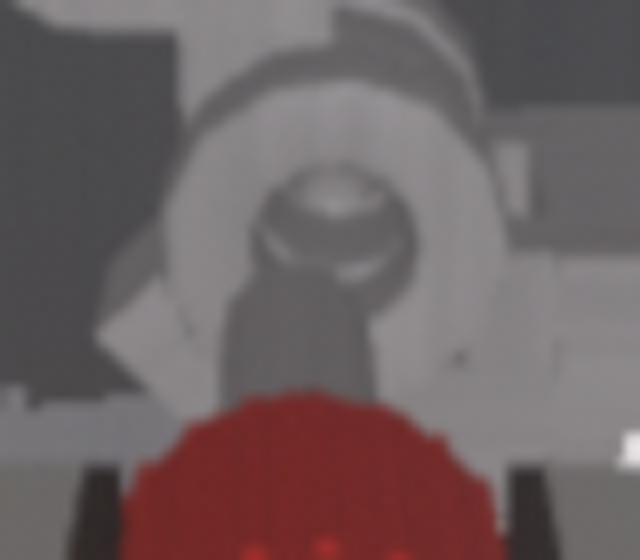

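```bash
python3 -m creep '[{"tx":0.6,"ty":2.4,"tz":3,"wx":0,"wy":0,"wz":0,"fingers":0.15},{"tx":0.6,"ty":2.4,"tz":6,"wx":0,"wy":0,"wz":0,"fingers":0.15},{"tx":0.6,"ty":2.4,"tz":10,"wx":0,"wy":0,"wz":0,"fingers":0.15},{"tx":0.6,"ty":2.4,"tz":10,"wx":0,"wy":0,"wz":0,"fingers":0.15},{"tx":0.6,"ty":2.4,"tz":10,"wx":0,"wy":0,"wz":0,"fingers":0.15}]'
python3 - <<'E'
from h import *
d=snap('wrist','w12'); st()
cv2.imwrite('pics/w12y.png',cv2.resize(d['img'][230:300,280:360,::-1],None,fx=8,fy=8,interpolation=cv2.INTER_CUBIC))
E
```

```text
t: 15.1
ee_pos: [532.6, 2.4, 103.1]
tcp_rot: [-3.138, -0.0, 1.439]
contact_force: [0.1, 0.6, -0.5]
gripper_width: 19.6
t 15.15 p [532.76   2.42 103.21] rpy [-1.7979e+02 -1.0000e-02  8.2430e+01] F [ 0.27  1.02 -2.16] M [-0.02 -0.04  0.06] w 19.4 q [ 0.33  0.36 -0.5   1.94  0.22  0.9  -0.41]
```

View pics/w12y.png

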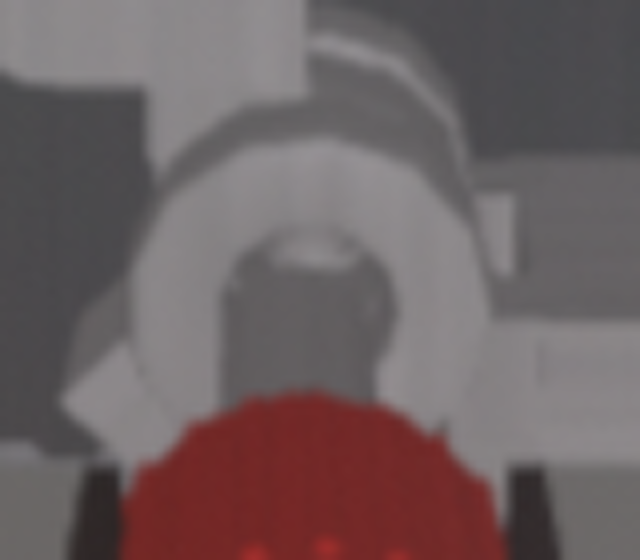

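```bash
python3 -m creep '[{"tx":-0.5,"ty":0.6,"tz":0,"wx":-0.2,"wy":0,"wz":0,"fingers":0.15},{"tx":-0.5,"ty":0.6,"tz":2,"wx":-0.2,"wy":0,"wz":0,"fingers":0.15},{"tx":-0.5,"ty":0.6,"tz":4,"wx":-0.2,"wy":0,"wz":0,"fingers":0.15},{"tx":-0.5,"ty":0.6,"tz":6,"wx":-0.2,"wy":0,"wz":0,"fingers":0.15},{"tx":-0.5,"ty":0.6,"tz":6,"wx":-0.2,"wy":0,"wz":0,"fingers":0.15}]'
python3 - <<'E'
from h import *
st()
E
```

```text
t: 15.65
ee_pos: [533.0, 1.7, 96.9]
tcp_rot: [-3.141, -0.0, 1.438]
contact_force: [0.3, 0.5, -1.1]
gripper_width: 19.5
t 15.65 p [532.99   1.71  96.87] rpy [-179.96   -0.     82.42] F [ 0.34  0.46 -1.09] M [ 0.03  0.01 -0.02] w 19.5 q [ 0.33  0.37 -0.5   1.94  0.22  0.88 -0.42]
```

```bash
python3 -m creep '[{"tx":0,"ty":0,"tz":2,"wx":0,"wy":0,"wz":0,"fingers":0.15},{"tx":0,"ty":0,"tz":4,"wx":0,"wy":0,"wz":0,"fingers":0.15},{"tx":0,"ty":0,"tz":6,"wx":0,"wy":0,"wz":0,"fingers":0.15},{"tx":0,"ty":0,"tz":8,"wx":0,"wy":0,"wz":0,"fingers":0.15},{"tx":0,"ty":0,"tz":8,"wx":0,"wy":0,"wz":0,"fingers":0.15}]'
python3 -c "
from h import *
st()"
python3 -m creep '[{"tx":0,"ty":0,"tz":2,"wx":0,"wy":0,"wz":0,"fingers":0.15},{"tx":0,"ty":0,"tz":4,"wx":0,"wy":0,"wz":0,"fingers":0.15},{"tx":0,"ty":0,"tz":4,"wx":0,"wy":0,"wz":0,"fingers":0.15}]'
python3 -c "
from h import *
st()"
```

```text
t: 16.15
ee_pos: [533.0, 1.7, 88.9]
tcp_rot: [-3.141, -0.0, 1.438]
contact_force: [-0.3, 0.2, -0.4]
gripper_width: 19.3
t 16.15 p [533.04   1.74  88.93] rpy [-179.96   -0.     82.42] F [-0.33  0.22 -0.37] M [-0.05  0.    0.01] w 19.3 q [ 0.32  0.38 -0.49  1.95  0.23  0.87 -0.42]
t: 16.45
ee_pos: [533.1, 1.7, 85.0]
tcp_rot: [-3.141, -0.0, 1.438]
contact_force: [-0.6, 0.9, -1.3]
gripper_width: 19.6
t 16.45 p [533.06   1.72  84.96] rpy [-179.97   -0.     82.42] F [-0.59  0.88 -1.3 ] M [0.04 0.   0.03] w 19.6 q [ 0.32  0.39 -0.49  1.95  0.24  0.86 -0.43]
```

```bash
python3 -m creep '[{"tx":0,"ty":0,"tz":2,"wx":0,"wy":0,"wz":0,"fingers":0.15},{"tx":0,"ty":0,"tz":4,"wx":0,"wy":0,"wz":0,"fingers":0.15},{"tx":0,"ty":0,"tz":6,"wx":0,"wy":0,"wz":0,"fingers":0.15},{"tx":0,"ty":0,"tz":6,"wx":0,"wy":0,"wz":0,"fingers":0.15}]'
python3 -c "
from h import *
st()"
python3 -m creep '[{"tx":0,"ty":0,"tz":2,"wx":0,"wy":0,"wz":0,"fingers":0.15},{"tx":0,"ty":0,"tz":4,"wx":0,"wy":0,"wz":0,"fingers":0.15},{"tx":0,"ty":0,"tz":6,"wx":0,"wy":0,"wz":0,"fingers":0.15},{"tx":0,"ty":0,"tz":8,"wx":0,"wy":0,"wz":0,"fingers":0.15},{"tx":0,"ty":0,"tz":8,"wx":0,"wy":0,"wz":0,"fingers":0.15}]'
python3 -c "
from h import *
st()"
```

```text
t: 16.85
ee_pos: [533.0, 1.7, 78.9]
tcp_rot: [-3.141, -0.0, 1.438]
contact_force: [-0.3, 0.2, -1.4]
gripper_width: 19.6
t 16.85 p [533.02   1.71  78.91] rpy [-179.96   -0.     82.42] F [-0.25  0.19 -1.36] M [-0.04  0.07  0.03] w 19.6 q [ 0.32  0.39 -0.49  1.96  0.24  0.85 -0.43]
t: 17.35
ee_pos: [533.0, 1.7, 70.9]
tcp_rot: [-3.141, -0.0, 1.438]
contact_force: [-0.5, -0.7, -1.2]
gripper_width: 19.4
t 17.35 p [533.04   1.72  70.91] rpy [-179.96   -0.     82.42] F [-0.5  -0.66 -1.22] M [0.02 0.   0.06] w 19.4 q [ 0.31  0.41 -0.48  1.96  0.25  0.83 -0.44]
```

```bash
python3 -m creep '[{"tx":0,"ty":0,"tz":1,"wx":0,"wy":0,"wz":0,"fingers":0.15},{"tx":0,"ty":0,"tz":2,"wx":0,"wy":0,"wz":0,"fingers":0.15},{"tx":0,"ty":0,"tz":3,"wx":0,"wy":0,"wz":0,"fingers":0.15},{"tx":0,"ty":0,"tz":3,"wx":0,"wy":0,"wz":0,"fingers":0.15}]'
python3 -c "
from h import *
st()"
python3 -m creep '[{"tx":0,"ty":0,"tz":1,"wx":0,"wy":0,"wz":0,"fingers":0.15},{"tx":0,"ty":0,"tz":2,"wx":0,"wy":0,"wz":0,"fingers":0.15},{"tx":0,"ty":0,"tz":2,"wx":0,"wy":0,"wz":0,"fingers":0.15}]'
python3 -c "
from h import *
st()"
```

```text
t: 17.75
ee_pos: [533.2, 1.7, 68.1]
tcp_rot: [-3.141, -0.0, 1.438]
contact_force: [-0.7, -0.5, -0.5]
gripper_width: 19.7
t 17.75 p [533.21   1.73  68.14] rpy [-1.7999e+02 -1.0000e-02  8.2420e+01] F [-0.69 -0.52 -0.46] M [-0.01  0.01  0.01] w 19.7 q [ 0.31  0.41 -0.48  1.96  0.25  0.83 -0.44]
t: 18.05
ee_pos: [533.4, 1.9, 66.3]
tcp_rot: [3.141, -0.0, 1.439]
contact_force: [-0.6, 0.8, -0.1]
gripper_width: 19.3
t 18.05 p [533.44   1.93  66.3 ] rpy [ 1.7998e+02 -2.0000e-02  8.2420e+01] F [-0.58  0.76 -0.11] M [ 0.1  -0.03 -0.06] w 19.3 q [ 0.31  0.41 -0.48  1.96  0.26  0.82 -0.44]
```

```bash
python3 -m creep '[{"tx":0.1,"ty":0.2,"tz":1,"wx":0,"wy":0,"wz":0,"fingers":0.15},{"tx":0.1,"ty":0.3,"tz":2,"wx":0,"wy":0,"wz":0,"fingers":0.15},{"tx":0.1,"ty":0.3,"tz":2,"wx":0,"wy":0,"wz":0,"fingers":0.15}]'
python3 -c "
from h import *
st()"
python3 -m creep '[{"tx":0,"ty":0,"tz":1,"wx":0,"wy":0,"wz":0,"fingers":0.15},{"tx":0,"ty":0,"tz":2,"wx":0,"wy":0,"wz":0,"fingers":0.15},{"tx":0,"ty":0,"tz":2,"wx":0,"wy":0,"wz":0,"fingers":0.15}]'
python3 -c "
from h import *
st()"
```

```text
t: 18.35
ee_pos: [533.4, 1.9, 64.3]
tcp_rot: [-3.141, -0.0, 1.438]
contact_force: [-1.9, 0.4, 1.8]
gripper_width: 19.9
t 18.35 p [533.41   1.88  64.26] rpy [-179.98   -0.     82.42] F [-1.86  0.37  1.84] M [ 0.14  0.3  -0.03] w 19.9 q [ 0.31  0.42 -0.48  1.96  0.26  0.82 -0.45]
t: 18.65
ee_pos: [533.4, 1.8, 62.7]
tcp_rot: [-3.141, 0.0, 1.438]
contact_force: [-1.9, -0.4, 5.7]
gripper_width: 19.7
t 18.65 p [533.42   1.85  62.66] rpy [-1.7997e+02  1.0000e-02  8.2410e+01] F [-1.87 -0.38  5.68] M [0.16 0.55 0.01] w 19.7 q [ 0.31  0.42 -0.48  1.97  0.26  0.82 -0.45]
```

```bash
python3 -m creep '[{"tx":0,"ty":-0.2,"tz":1,"wx":0,"wy":0,"wz":0,"fingers":0.15},{"tx":0,"ty":-0.2,"tz":1.5,"wx":0,"wy":0,"wz":0,"fingers":0.15},{"tx":0,"ty":-0.2,"tz":1.5,"wx":0,"wy":0,"wz":0,"fingers":0.15}]'
python3 -c "
from h import *
st()"
python3 -m creep '[{"tx":0,"ty":0,"tz":1,"wx":0,"wy":0,"wz":0,"fingers":0.15},{"tx":0,"ty":0,"tz":1,"wx":0,"wy":0,"wz":0,"fingers":0.15},{"tx":0,"ty":0,"tz":1,"wx":0,"wy":0,"wz":0,"fingers":0.15}]'
python3 -c "
from h import *
st()"
```

```text
t: 18.95
ee_pos: [533.4, 1.9, 61.7]
tcp_rot: [-3.141, 0.0, 1.438]
contact_force: [-4.9, 0.6, 9.4]
gripper_width: 20.0
t 18.95 p [533.45   1.88  61.72] rpy [-1.7999e+02  2.0000e-02  8.2410e+01] F [-4.91  0.6   9.38] M [0.11 0.88 0.01] w 20.0 q [ 0.31  0.42 -0.48  1.97  0.26  0.82 -0.45]
t: 19.25
ee_pos: [533.5, 1.9, 61.6]
tcp_rot: [-3.141, 0.001, 1.438]
contact_force: [-6.9, -0.6, 16.2]
gripper_width: 19.7
t 19.25 p [533.49   1.87  61.59] rpy [-1.7999e+02  5.0000e-02  8.2400e+01] F [-6.92 -0.59 16.25] M [0.03 1.35 0.01] w 19.7 q [ 0.31  0.42 -0.48  1.97  0.26  0.82 -0.45]
```

```bash
python3 - <<'E'
from h import *
d=snap('wrist','w13'); e=snap('scene','scene5'); st()
cv2.imwrite('pics/w13y.png',cv2.resize(d['img'][200:360,240:400,::-1],None,fx=3.7,fy=3.7,interpolation=cv2.INTER_CUBIC))
cv2.imwrite('pics/scene5z.png',cv2.resize(e['img'][170:250,240:350,::-1],None,fx=7,fy=7,interpolation=cv2.INTER_CUBIC))
E
```

```text
t 19.35 p [533.48   1.89  61.6 ] rpy [-1.80e+02  5.00e-02  8.24e+01] F [-6.18  0.61 16.11] M [0.07 1.36 0.02] w 19.3 q [ 0.31  0.42 -0.48  1.97  0.26  0.82 -0.45]
```

View pics/w13y.png

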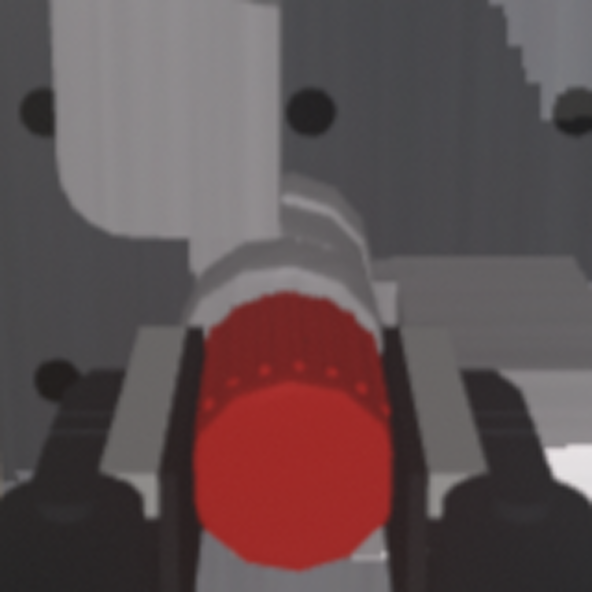

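View pics/scene5z.png

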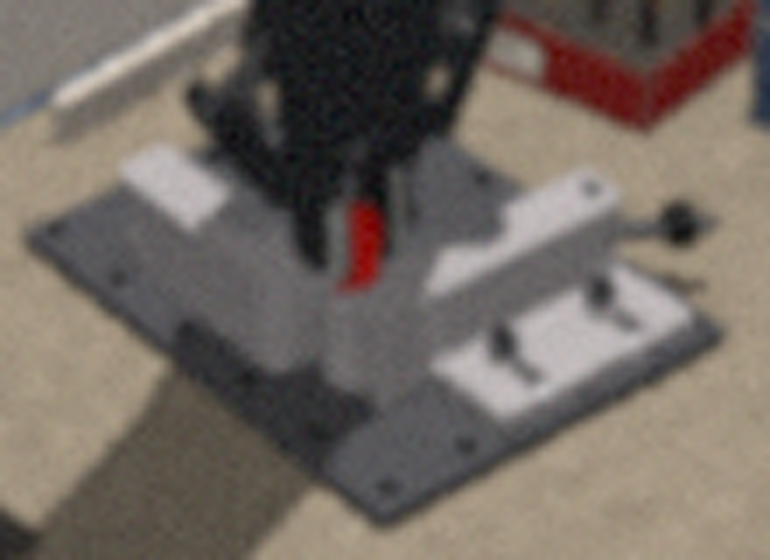

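```bash
python3 -m creep '[{"tx":0,"ty":-0.4,"tz":-0.8,"wx":0,"wy":0,"wz":0,"fingers":0.15},{"tx":0,"ty":-0.4,"tz":-1.2,"wx":0,"wy":0,"wz":0,"fingers":0.15},{"tx":0,"ty":-0.4,"tz":-1.2,"wx":0,"wy":0,"wz":0,"fingers":0.3},{"tx":0,"ty":-0.4,"tz":-1.2,"wx":0,"wy":0,"wz":0,"fingers":0.5},{"tx":0,"ty":-0.4,"tz":-1.2,"wx":0,"wy":0,"wz":0,"fingers":0.6},{"tx":0,"ty":-0.4,"tz":-1.2,"wx":0,"wy":0,"wz":0,"fingers":0.6}]'
python3 -c "
from h import *
st()"
python3 -m creep '[{"tx":0,"ty":0,"tz":-20,"wx":0,"wy":0,"wz":0,"fingers":0.6},{"tx":-30,"ty":0,"tz":-40,"wx":0,"wy":0,"wz":0,"fingers":0.6},{"tx":-30,"ty":0,"tz":-45,"wx":0,"wy":0,"wz":0,"fingers":0.6},{"tx":-30,"ty":0,"tz":-45,"wx":0,"wy":0,"wz":0,"fingers":0.6},{"tx":-30,"ty":0,"tz":-45,"wx":0,"wy":0,"wz":0,"fingers":0.6}]'
python3 - <<'E'
from h import *
d=snap('wrist','w14'); e=snap('scene','scene6'); st()
cv2.imwrite('pics/scene6z.png',cv2.resize(e['img'][170:250,240:350,::-1],None,fx=7,fy=7,interpolation=cv2.INTER_CUBIC))
E
```

```text
t: 19.95
ee_pos: [533.0, 1.8, 60.8]
tcp_rot: [-3.141, -0.0, 1.438]
contact_force: [0.5, -0.1, -0.2]
gripper_width: 51.1
t 19.95 p [533.01   1.8   60.76] rpy [-1.7999e+02 -1.0000e-02  8.2410e+01] F [ 0.52 -0.06 -0.2 ] M [0.05 0.07 0.01] w 51.1 q [ 0.31  0.42 -0.48  1.97  0.26  0.81 -0.45]
t: 20.45
ee_pos: [528.8, -27.2, 105.6]
tcp_rot: [-3.141, -0.001, 1.439]
contact_force: [-0.8, 0.9, -0.4]
gripper_width: 51.1
t 20.55 p [528.53 -26.92 105.21] rpy [-1.7992e+02 -3.0000e-02  8.2490e+01] F [0.1  0.56 0.27] M [-0.01 -0.03 -0.02] w 51.2 q [ 0.38  0.35 -0.49  1.94  0.21  0.9  -0.35]
```

View pics/w14.png

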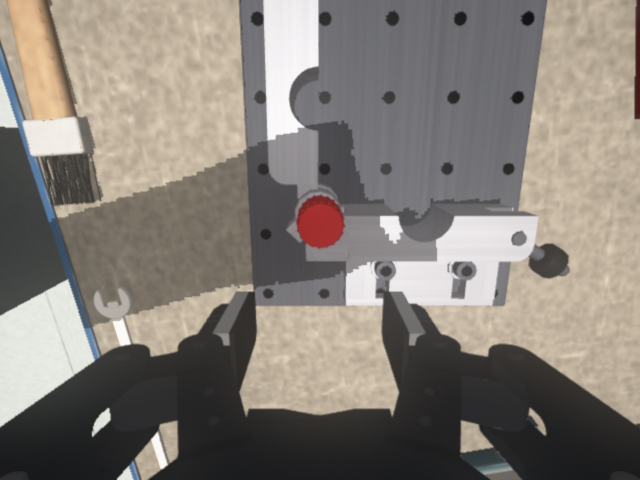

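View pics/scene6z.png

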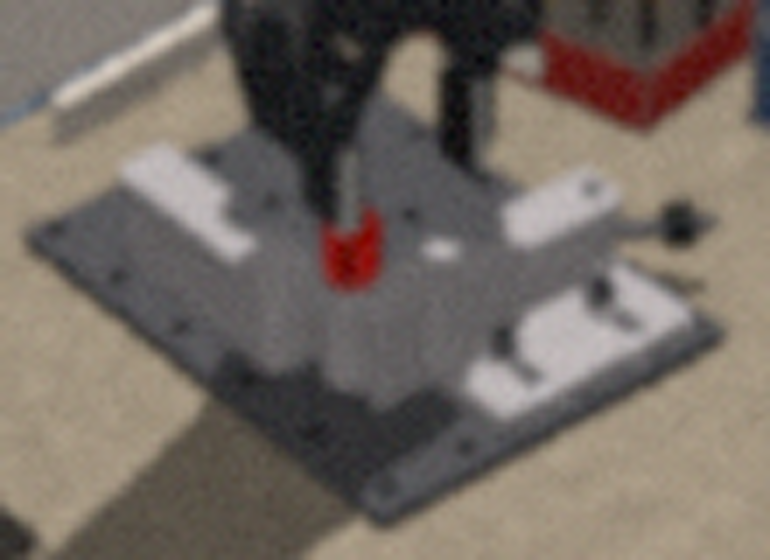

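```bash
python3 - <<'E'
from h import *
d=load('w14')
for z in (81,84,87): print(z,proj(d,[533.3,1.7,z]), proj(d,[533.3,1.7,z-26]))
cv2.imwrite('pics/w14y.png',cv2.resize(d['img'][170:270,270:390,::-1],None,fx=6,fy=6,interpolation=cv2.INTER_CUBIC))
E
```

```text
81 [[317.76428692 225.82548404]] [[317.88663582 215.35015021]]
84 [[317.74782868 227.23461482]] [[317.87413503 216.42044984]]
87 [[317.7307959  228.69293649]] [[317.86125519 217.52320295]]
```

View pics/w14y.png

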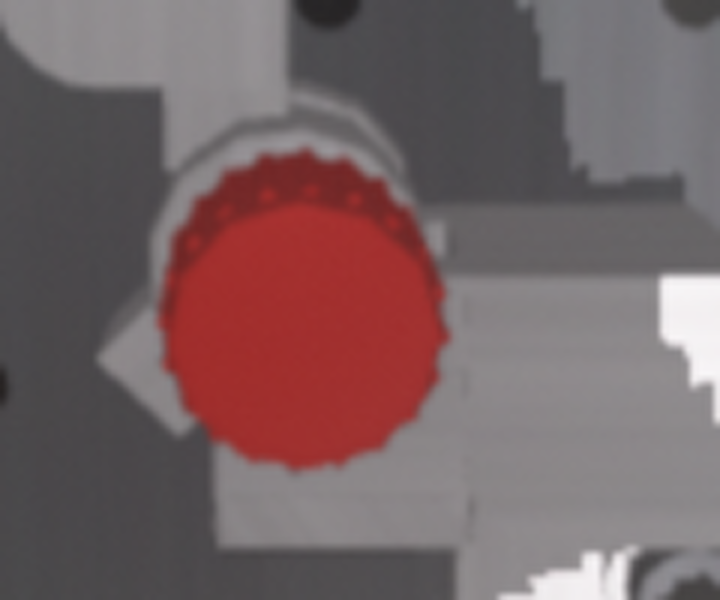

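```bash
python3 - <<'E'
from h import *
print(delta([498,95,115],82.4),delta([498,95,38],82.4))
E
```

```text
(array([116.89, -46.21,  -9.67]), array([-0.08, -0.03,  0.09])) (array([116.85, -46.1 ,  67.33]), array([-0.08, -0.03,  0.09]))
```

```bash
python3 -m creep '[{"tx":0,"ty":-20,"tz":-15,"wx":0,"wy":0,"wz":0,"fingers":0},{"tx":35,"ty":-46,"tz":-15,"wx":0,"wy":0,"wz":0,"fingers":0},{"tx":75,"ty":-46,"tz":-15,"wx":0,"wy":0,"wz":0,"fingers":0},{"tx":117,"ty":-46,"tz":-15,"wx":0,"wy":0,"wz":0,"fingers":0},{"tx":117,"ty":-46,"tz":20,"wx":0,"wy":0,"wz":0,"fingers":0},{"tx":117,"ty":-46,"tz":45,"wx":0,"wy":0,"wz":0,"fingers":0},{"tx":117,"ty":-46,"tz":60,"wx":0,"wy":0,"wz":0,"fingers":0},{"tx":117,"ty":-46,"tz":67,"wx":0,"wy":0,"wz":0,"fingers":0},{"tx":117,"ty":-46,"tz":67,"wx":0,"wy":0,"wz":0,"fingers":0},{"tx":117,"ty":-46,"tz":67,"wx":0,"wy":0,"wz":0,"fingers":0}]'
python3 - <<'E'
from h import *
d=snap('wrist','w15'); e=snap('scene','scene7'); st()
cv2.imwrite('pics/scene7z.png',cv2.resize(e['img'][130:250,220:350,::-1],None,fx=5,fy=5,interpolation=cv2.INTER_CUBIC))
E
```

```text
t: 21.55
ee_pos: [499.7, 94.3, 39.7]
tcp_rot: [3.14, -0.001, 1.438]
contact_force: [0.2, 0.0, 0.0]
gripper_width: -0.1
t 21.65 p [499.93  94.26  40.05] rpy [ 1.7987e+02 -4.0000e-02  8.2390e+01] F [ 0.23  0.02 -0.41] M [-0.04 -0.01 -0.03] w 0.1 q [ 0.16  0.42 -0.52  2.04  0.3   0.75 -0.68]
```

View pics/w15.png

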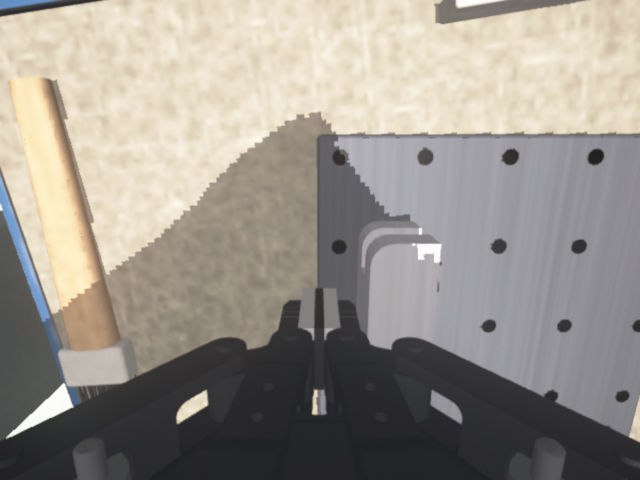

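View pics/scene7z.png

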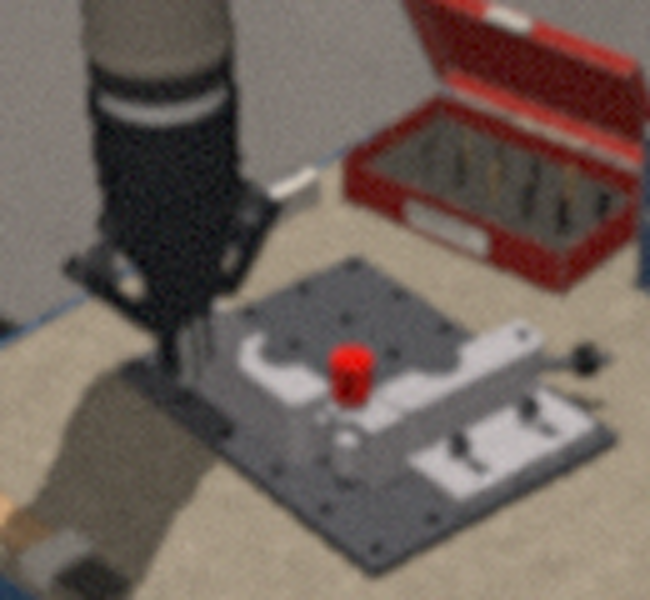

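```bash
python3 - <<'E'
import numpy as np
d=41
for f in [0,2.5,5,7.5,10,12.5,15,17.5,20,22.5,25]:
    a=np.radians(f); print(f, round(87.4*np.cos(a)+d*np.sin(a)-87.4,1), round(87.4*np.sin(a)-d*np.cos(a)+45.2,1))
E
```

```text
0 0.0 4.2
2.5 1.7 8.1
5 3.2 12.0
7.5 4.6 16.0
10 5.8 20.0
12.5 6.8 24.1
15 7.6 28.2
17.5 8.3 32.4
20 8.8 36.6
22.5 9.0 40.8
25 9.1 45.0
```

```bash
python3 -m creep '[{"tx":0,"ty":1.5,"tz":2,"wx":0.1,"wy":0,"wz":0,"fingers":0},{"tx":0,"ty":3,"tz":4,"wx":0.1,"wy":0,"wz":0,"fingers":0},{"tx":0,"ty":4.2,"tz":4,"wx":0.1,"wy":0,"wz":0,"fingers":0},{"tx":1.7,"ty":8.1,"tz":4,"wx":0.1,"wy":0,"wz":2.5,"fingers":0},{"tx":3.2,"ty":12,"tz":4,"wx":0.1,"wy":0,"wz":5,"fingers":0},{"tx":4.6,"ty":16,"tz":4,"wx":0.1,"wy":0,"wz":7.5,"fingers":0},{"tx":5.8,"ty":20,"tz":4,"wx":0.1,"wy":0,"wz":10,"fingers":0},{"tx":5.8,"ty":20,"tz":4,"wx":0.1,"wy":0,"wz":10,"fingers":0}]'
python3 - <<'E'
from h import *
d=snap('wrist','w16'); e=snap('scene','scene8'); st()
cv2.imwrite('pics/scene8z.png',cv2.resize(e['img'][130:250,220:350,::-1],None,fx=5,fy=5,interpolation=cv2.INTER_CUBIC))
E
```

```text
t: 22.45
ee_pos: [518.8, 97.8, 34.8]
tcp_rot: [-3.138, 0.0, 1.264]
contact_force: [-2.4, 1.1, 0.1]
gripper_width: 0.4
t 22.55 p [518.8   97.79  34.77] rpy [-179.83    0.     72.49] F [-2.74  1.78  0.98] M [ 0.28  0.57 -0.  ] w 0.1 q [ 0.12  0.46 -0.47  1.99  0.29  0.76 -0.83]
```

View pics/w16.png

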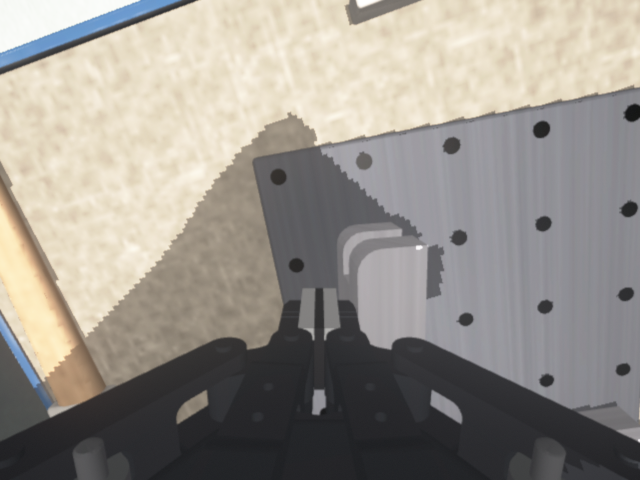

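View pics/scene8z.png

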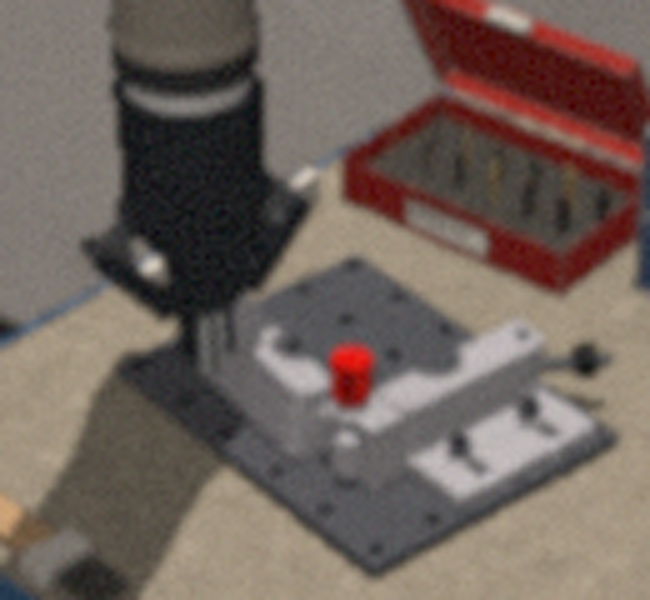

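```bash
python3 - <<'E'
import numpy as np
d=42.3
for f in np.arange(2.5,50.1,2.5):
    a=np.radians(f); print('{"tx":%.1f,"ty":%.1f,"tz":0,"wx":0,"wy":0,"wz":%.1f,"fingers":0},'%(87.3*np.cos(a)+d*np.sin(a)-87.3,87.3*np.sin(a)-d*np.cos(a)+42.3,f))
E
```

```text
{"tx":1.8,"ty":3.8,"tz":0,"wx":0,"wy":0,"wz":2.5,"fingers":0},
{"tx":3.4,"ty":7.8,"tz":0,"wx":0,"wy":0,"wz":5.0,"fingers":0},
{"tx":4.8,"ty":11.8,"tz":0,"wx":0,"wy":0,"wz":7.5,"fingers":0},
{"tx":6.0,"ty":15.8,"tz":0,"wx":0,"wy":0,"wz":10.0,"fingers":0},
{"tx":7.1,"ty":19.9,"tz":0,"wx":0,"wy":0,"wz":12.5,"fingers":0},
{"tx":8.0,"ty":24.0,"tz":0,"wx":0,"wy":0,"wz":15.0,"fingers":0},
{"tx":8.7,"ty":28.2,"tz":0,"wx":0,"wy":0,"wz":17.5,"fingers":0},
{"tx":9.2,"ty":32.4,"tz":0,"wx":0,"wy":0,"wz":20.0,"fingers":0},
{"tx":9.5,"ty":36.6,"tz":0,"wx":0,"wy":0,"wz":22.5,"fingers":0},
{"tx":9.7,"ty":40.9,"tz":0,"wx":0,"wy":0,"wz":25.0,"fingers":0},
{"tx":9.7,"ty":45.1,"tz":0,"wx":0,"wy":0,"wz":27.5,"fingers":0},
{"tx":9.5,"ty":49.3,"tz":0,"wx":0,"wy":0,"wz":30.0,"fingers":0},
{"tx":9.1,"ty":53.5,"tz":0,"wx":0,"wy":0,"wz":32.5,"fingers":0},
{"tx":8.5,"ty":57.7,"tz":0,"wx":0,"wy":0,"wz":35.0,"fingers":0},
{"tx":7.7,"ty":61.9,"tz":0,"wx":0,"wy":0,"wz":37.5,"fingers":0},
{"tx":6.8,"ty":66.0,"tz":0,"wx":0,"wy":0,"wz":40.0,"fingers":0},
{"tx":5.6,"ty":70.1,"tz":0,"wx":0,"wy":0,"wz":42.5,"fingers":0},
{"tx":4.3,"ty":74.1,"tz":0,"wx":0,"wy":0,"wz":45.0,"fingers":0},
{"tx":2.9,"ty":78.1,"tz":0,"wx":0,"wy":0,"wz":47.5,"fingers":0},
{"tx":1.2,"ty":82.0,"tz":0,"wx":0,"wy":0,"wz":50.0,"fingers":0},
```

```bash
python3 -m creep '[{"tx":1.8,"ty":3.8,"tz":0,"wx":0,"wy":0,"wz":2.5,"fingers":0},{"tx":3.4,"ty":7.8,"tz":0,"wx":0,"wy":0,"wz":5,"fingers":0},{"tx":4.8,"ty":11.8,"tz":0,"wx":0,"wy":0,"wz":7.5,"fingers":0},{"tx":6,"ty":15.8,"tz":0,"wx":0,"wy":0,"wz":10,"fingers":0},{"tx":7.1,"ty":19.9,"tz":0,"wx":0,"wy":0,"wz":12.5,"fingers":0},{"tx":8,"ty":24,"tz":0,"wx":0,"wy":0,"wz":15,"fingers":0},{"tx":8.7,"ty":28.2,"tz":0,"wx":0,"wy":0,"wz":17.5,"fingers":0},{"tx":9.2,"ty":32.4,"tz":0,"wx":0,"wy":0,"wz":20,"fingers":0},{"tx":9.5,"ty":36.6,"tz":0,"wx":0,"wy":0,"wz":22.5,"fingers":0},{"tx":9.7,"ty":40.9,"tz":0,"wx":0,"wy":0,"wz":25,"fingers":0}]'
python3 - <<'E'
from h import *
e=snap('scene','scene9'); st()
cv2.imwrite('pics/scene9z.png',cv2.resize(e['img'][130:250,220:350,::-1],None,fx=5,fy=5,interpolation=cv2.INTER_CUBIC))
E
```

```text
t: 23.55
ee_pos: [561.1, 94.9, 34.8]
tcp_rot: [-3.139, 0.001, 0.827]
contact_force: [-2.0, 1.8, 0.8]
gripper_width: 0.0
t 23.6 p [561.99  94.48  34.9 ] rpy [-179.91   -0.     47.3 ] F [-0.08  0.26 -0.69] M [0.29 0.2  0.04] w -0.1 q [ 0.04  0.5  -0.36  1.9   0.24  0.79 -1.19]
```

View pics/scene9z.png

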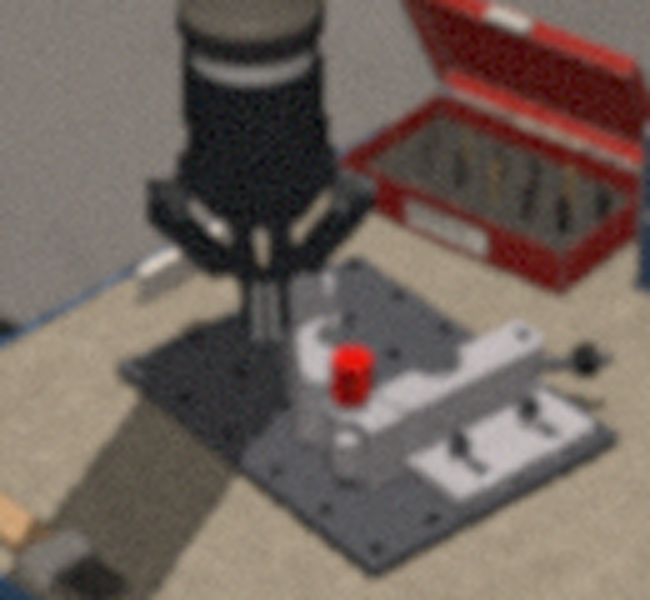

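```bash
python3 -m creep '[{"tx":1.8,"ty":3.8,"tz":0,"wx":0,"wy":0,"wz":2.5,"fingers":0},{"tx":3.4,"ty":7.8,"tz":0,"wx":0,"wy":0,"wz":5,"fingers":0},{"tx":4.8,"ty":11.8,"tz":0,"wx":0,"wy":0,"wz":7.5,"fingers":0},{"tx":6,"ty":15.8,"tz":0,"wx":0,"wy":0,"wz":10,"fingers":0},{"tx":7.1,"ty":19.9,"tz":0,"wx":0,"wy":0,"wz":12.5,"fingers":0},{"tx":8,"ty":24,"tz":0,"wx":0,"wy":0,"wz":15,"fingers":0},{"tx":8.7,"ty":28.2,"tz":0,"wx":0,"wy":0,"wz":17.5,"fingers":0},{"tx":9.2,"ty":32.4,"tz":0,"wx":0,"wy":0,"wz":20,"fingers":0},{"tx":9.5,"ty":36.6,"tz":0,"wx":0,"wy":0,"wz":22.5,"fingers":0},{"tx":9.7,"ty":40.9,"tz":0,"wx":0,"wy":0,"wz":25,"fingers":0},{"tx":9.7,"ty":45.1,"tz":0,"wx":0,"wy":0,"wz":27.5,"fingers":0},{"tx":9.5,"ty":49.3,"tz":0,"wx":0,"wy":0,"wz":30,"fingers":0},{"tx":9.1,"ty":53.5,"tz":0,"wx":0,"wy":0,"wz":32.5,"fingers":0},{"tx":8.5,"ty":57.7,"tz":0,"wx":0,"wy":0,"wz":35,"fingers":0},{"tx":7.7,"ty":61.9,"tz":0,"wx":0,"wy":0,"wz":37.5,"fingers":0},{"tx":6.8,"ty":66,"tz":0,"wx":0,"wy":0,"wz":40,"fingers":0},{"tx":6.8,"ty":66,"tz":0,"wx":0,"wy":0,"wz":40,"fingers":0}]'
python3 - <<'E'
from h import *
e=snap('scene','scene10'); snap('wrist','w17'); st()
cv2.imwrite('pics/scene10z.png',cv2.resize(e['img'][130:250,220:350,::-1],None,fx=5,fy=5,interpolation=cv2.INTER_CUBIC))
s=telemetry.read_state(); v=s['ee_pos'][:2]-[533.2,1.7]; a=s['tcp_rot'][2]; print(v@[np.cos(a),np.sin(a)],v@[-np.sin(a),np.cos(a)])
E
```

```text
t: 25.3
ee_pos: [614.3, 54.7, 34.6]
tcp_rot: [-3.141, 0.002, 0.13]
contact_force: [-2.0, 1.3, 0.5]
gripper_width: 0.1
t 25.4 p [614.3   54.77  34.6 ] rpy [-1.7995e+02  1.1000e-01  7.5200e+00] F [-1.81  1.96 -0.12] M [ 0.3   0.32 -0.  ] w -0.2 q [-0.02  0.55 -0.18  1.78  0.12  0.82 -1.7 ]
87.34378230362816 42.00030091734909
```

View pics/scene10z.png

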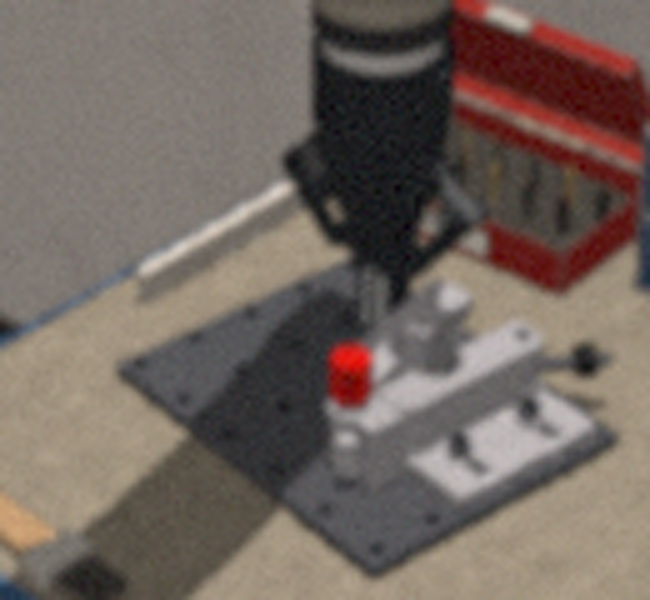

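View pics/w17.png

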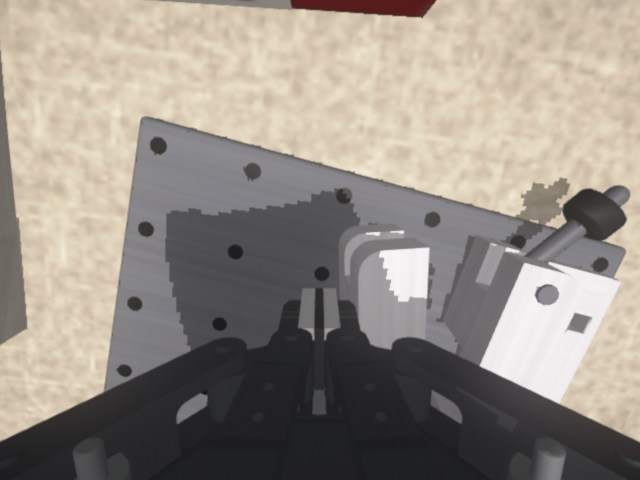

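```bash
python3 - <<'E'
import numpy as np
for f in list(np.arange(1.5,13.6,1.5)):
    a=np.radians(f); print(f,'%.1f %.1f'%(87.3*np.cos(a)+42*np.sin(a)-87.3,87.3*np.sin(a)-42*np.cos(a)+42))
E
```

```text
1.5 1.1 2.3
3.0 2.1 4.6
4.5 3.0 7.0
6.0 3.9 9.4
7.5 4.7 11.8
9.0 5.5 14.2
10.5 6.2 16.6
12.0 6.8 19.1
13.5 7.4 21.5
```

```bash
python3 -m creep '[{"tx":1.1,"ty":2.3,"tz":0,"wx":0,"wy":0,"wz":1.5,"fingers":0},{"tx":2.1,"ty":4.6,"tz":0,"wx":0,"wy":0,"wz":3,"fingers":0},{"tx":3,"ty":7,"tz":0,"wx":0,"wy":0,"wz":4.5,"fingers":0},{"tx":3.9,"ty":9.4,"tz":0,"wx":0,"wy":0,"wz":6,"fingers":0},{"tx":4.7,"ty":11.8,"tz":0,"wx":0,"wy":0,"wz":7.5,"fingers":0},{"tx":5.5,"ty":14.2,"tz":0,"wx":0,"wy":0,"wz":9,"fingers":0},{"tx":6.2,"ty":16.6,"tz":0,"wx":0,"wy":0,"wz":10.5,"fingers":0},{"tx":6.8,"ty":19.1,"tz":0,"wx":0,"wy":0,"wz":12,"fingers":0},{"tx":6.8,"ty":19.1,"tz":0,"wx":0,"wy":0,"wz":12,"fingers":0}]'
cat >> h.py <<'E'
def sw():
    s=telemetry.read_state(); v=s['ee_pos'][:2]-[533.2,1.7]; a=np.radians(-7.6); print('plate frame rel hinge',v@[np.cos(a),np.sin(a)],v@[-np.sin(a),np.cos(a)],'F',s['contact_force'][:2]@[np.cos(a),np.sin(a)],s['contact_force'][:2]@[-np.sin(a),np.cos(a)]); st()
E
python3 -c "
from h import *
sw()"
```

```text
t: 26.3
ee_pos: [624.3, 35.8, 34.8]
tcp_rot: [3.141, 0.001, -0.081]
contact_force: [0.1, 2.1, -1.7]
gripper_width: -0.3
plate frame rel hinge 85.7752444967739 45.8101189307663 F -0.1570873072656291 2.053284856604863
t 26.3 p [624.28  35.76  34.84] rpy [ 1.7999e+02  5.0000e-02 -4.6600e+00] F [ 0.12  2.06 -1.65] M [0.3  0.12 0.01] w -0.3 q [-0.03  0.56 -0.12  1.76  0.09  0.82 -1.85]
```

```bash
python3 -m creep '[{"tx":0.5,"ty":1,"tz":0,"wx":0,"wy":0,"wz":0.7,"fingers":0},{"tx":0.8,"ty":2,"tz":0,"wx":0,"wy":0,"wz":1.4,"fingers":0},{"tx":1,"ty":3,"tz":0,"wx":0,"wy":0,"wz":2,"fingers":0},{"tx":1,"ty":3,"tz":0,"wx":0,"wy":0,"wz":2,"fingers":0}]'
python3 -c "
from h import *
sw()"
python3 -m creep '[{"tx":0,"ty":0.5,"tz":0,"wx":0,"wy":0,"wz":0.5,"fingers":0},{"tx":0,"ty":1,"tz":0,"wx":0,"wy":0,"wz":0.9,"fingers":0},{"tx":0,"ty":1,"tz":0,"wx":0,"wy":0,"wz":0.9,"fingers":0}]'
python3 -c "
from h import *
sw()"
```

```text
t: 26.7
ee_pos: [625.1, 33.3, 35.0]
tcp_rot: [-3.141, 0.001, -0.115]
contact_force: [1.3, 2.4, -0.6]
gripper_width: -0.4
plate frame rel hinge 86.9544987122773 43.469658185086566 F 0.9446015689958176 2.5889582902459414
t 26.7 p [625.14  33.29  35.02] rpy [-1.7998e+02  3.0000e-02 -6.6000e+00] F [ 1.28  2.44 -0.62] M [ 0.46 -0.06  0.03] w -0.4 q [-0.04  0.56 -0.11  1.76  0.08  0.82 -1.87]
t: 27.0
ee_pos: [625.2, 32.3, 35.1]
tcp_rot: [-3.141, 0.0, -0.131]
contact_force: [0.9, 2.1, -0.3]
gripper_width: 0.1
plate frame rel hinge 87.1542126301836 42.45610152925052 F 0.6237778894596328 2.1993132650724943
t 27.0 p [625.2   32.26  35.07] rpy [-1.7998e+02  1.0000e-02 -7.5000e+00] F [ 0.91  2.1  -0.34] M [ 0.44 -0.3   0.03] w 0.1 q [-0.04  0.56 -0.11  1.76  0.08  0.82 -1.89]
```

```bash
python3 -m creep '[{"tx":0,"ty":0.5,"tz":0,"wx":0,"wy":0,"wz":0,"fingers":0},{"tx":0,"ty":1,"tz":0,"wx":0,"wy":0,"wz":0,"fingers":0},{"tx":0,"ty":1,"tz":0,"wx":0,"wy":0,"wz":0,"fingers":0}]'
python3 - <<'E'
from h import *
sw(); d=snap('wrist','w18')
E
```

```text
t: 27.3
ee_pos: [624.9, 31.4, 35.0]
tcp_rot: [-3.141, 0.001, -0.131]
contact_force: [1.9, 2.5, -0.6]
gripper_width: -0.0
plate frame rel hinge 86.95933984532948 41.57988632082919 F 1.5116069978591977 2.6799055661765085
t 27.3 p [624.89  31.41  35.04] rpy [-1.7997e+02  3.0000e-02 -7.4900e+00] F [ 1.85  2.46 -0.58] M [ 0.48 -0.45  0.01] w -0.0 q [-0.04  0.56 -0.11  1.76  0.08  0.82 -1.88]
```

View pics/w18.png

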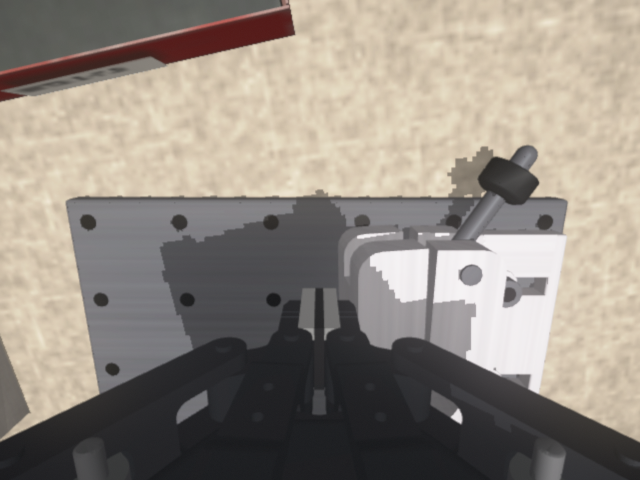

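```bash
python3 -m creep '[{"tx":0,"ty":0.4,"tz":0,"wx":0,"wy":0,"wz":0,"fingers":0},{"tx":0,"ty":0.8,"tz":0,"wx":0,"wy":0,"wz":0,"fingers":0},{"tx":0,"ty":0.8,"tz":0,"wx":0,"wy":0,"wz":0,"fingers":0}]'
python3 -c "
from h import *
sw()"
python3 -m creep '[{"tx":0,"ty":0.4,"tz":0,"wx":0,"wy":0,"wz":0,"fingers":0},{"tx":0,"ty":0.8,"tz":0,"wx":0,"wy":0,"wz":0,"fingers":0},{"tx":0,"ty":0.8,"tz":0,"wx":0,"wy":0,"wz":0,"fingers":0}]'
python3 -c "
from h import *
sw()"
```

```text
t: 27.65
ee_pos: [624.5, 30.7, 34.9]
tcp_rot: [-3.141, 0.001, -0.131]
contact_force: [3.0, 2.3, 1.3]
gripper_width: -0.4
plate frame rel hinge 86.70355409551657 40.77816812709169 F 2.6625933004588003 2.671447479064286
t 27.65 p [624.54  30.65  34.95] rpy [-1.7997e+02  6.0000e-02 -7.4800e+00] F [2.99 2.3  1.3 ] M [ 0.53 -0.56  0.02] w -0.4 q [-0.03  0.56 -0.11  1.77  0.08  0.82 -1.88]
t: 27.95
ee_pos: [624.3, 29.7, 34.8]
tcp_rot: [-3.141, 0.001, -0.131]
contact_force: [2.5, 2.3, 1.0]
gripper_width: -0.2
plate frame rel hinge 86.55697198469042 39.84396603400362 F 2.160287396385717 2.5983693475687746
t 27.95 p [624.27  29.75  34.85] rpy [-1.7998e+02  8.0000e-02 -7.4900e+00] F [2.48 2.29 1.  ] M [ 0.46 -0.53  0.03] w -0.2 q [-0.03  0.56 -0.11  1.77  0.08  0.82 -1.88]
```

```bash
python3 -m creep '[{"tx":0.4,"ty":0.4,"tz":0,"wx":0,"wy":0,"wz":0,"fingers":0},{"tx":0.8,"ty":0.8,"tz":0,"wx":0,"wy":0,"wz":0,"fingers":0},{"tx":0.8,"ty":0.8,"tz":0,"wx":0,"wy":0,"wz":0,"fingers":0}]'
python3 -c "
from h import *
sw()"
python3 -m creep '[{"tx":0,"ty":0.4,"tz":0,"wx":0,"wy":0,"wz":0,"fingers":0},{"tx":0,"ty":0.8,"tz":0,"wx":0,"wy":0,"wz":0,"fingers":0},{"tx":0,"ty":0.8,"tz":0,"wx":0,"wy":0,"wz":0,"fingers":0}]'
python3 -c "
from h import *
sw(); snap('wrist','w19')"
```

```text
t: 28.25
ee_pos: [624.4, 29.5, 34.8]
tcp_rot: [-3.141, 0.003, -0.13]
contact_force: [0.2, 4.4, 2.7]
gripper_width: -0.2
plate frame rel hinge 86.6855538792877 39.62740154060506 F -0.3749022534398476 4.394368596746798
t 28.25 p [624.37  29.51  34.8 ] rpy [-1.7996e+02  1.6000e-01 -7.4700e+00] F [0.21 4.41 2.71] M [ 0.81 -0.12 -0.01] w -0.2 q [-0.03  0.56 -0.11  1.76  0.08  0.83 -1.88]
t: 28.55
ee_pos: [624.5, 29.0, 34.7]
tcp_rot: [-3.14, 0.002, -0.13]
contact_force: [0.4, 4.5, 1.8]
gripper_width: -0.0
plate frame rel hinge 86.84742131800446 39.118917660310906 F -0.16357307457158898 4.534768369345767
t 28.55 p [624.46  28.99  34.73] rpy [-1.7993e+02  1.3000e-01 -7.4600e+00] F [0.44 4.52 1.79] M [ 1.05 -0.12  0.02] w -0.0 q [-0.03  0.56 -0.11  1.76  0.08  0.83 -1.88]
```

View pics/w19.png

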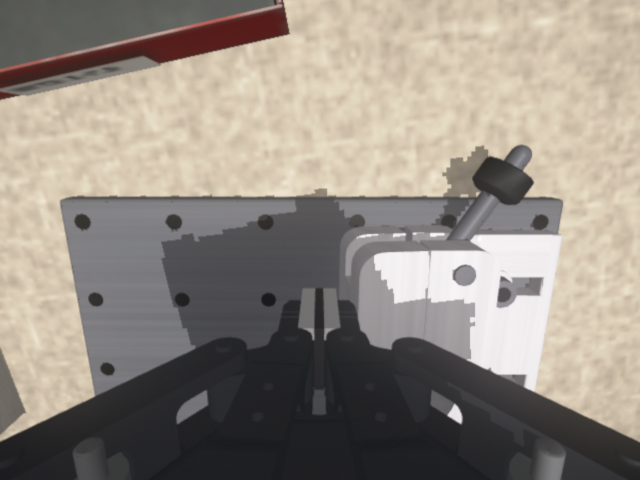

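```bash
python3 -m creep '[{"tx":0,"ty":0.4,"tz":0,"wx":0,"wy":0,"wz":0,"fingers":0},{"tx":0,"ty":0.8,"tz":0,"wx":0,"wy":0,"wz":0,"fingers":0},{"tx":0,"ty":0.8,"tz":0,"wx":0,"wy":0,"wz":0,"fingers":0}]'
python3 -c "
from h import *
sw()"
python3 -m creep '[{"tx":0,"ty":0.4,"tz":0,"wx":0,"wy":0,"wz":0,"fingers":0},{"tx":0,"ty":0.8,"tz":0,"wx":0,"wy":0,"wz":0,"fingers":0},{"tx":0,"ty":0.8,"tz":0,"wx":0,"wy":0,"wz":0,"fingers":0}]'
python3 -c "
from h import *
sw()"
```

```text
t: 28.9
ee_pos: [624.5, 29.0, 34.7]
tcp_rot: [-3.139, 0.002, -0.13]
contact_force: [0.2, 5.6, 1.1]
gripper_width: 0.1
plate frame rel hinge 86.84045888004962 39.12334542245984 F -0.5271785904372475 5.619549145750944
t 28.9 p [624.45  28.99  34.75] rpy [-1.7988e+02  1.2000e-01 -7.4400e+00] F [0.22 5.64 1.11] M [ 1.28 -0.21  0.01] w 0.1 q [-0.03  0.56 -0.11  1.76  0.08  0.82 -1.88]
t: 29.2
ee_pos: [624.5, 28.9, 34.8]
tcp_rot: [-3.139, 0.002, -0.129]
contact_force: [0.7, 7.3, 2.0]
gripper_width: 0.2
plate frame rel hinge 86.90513430034382 39.03220962422538 F -0.24400492580629693 7.320062990397917
t 29.2 p [624.5   28.9   34.79] rpy [-1.7983e+02  1.1000e-01 -7.4200e+00] F [0.73 7.29 2.05] M [ 1.42 -0.17 -0.02] w 0.2 q [-0.03  0.56 -0.11  1.77  0.08  0.82 -1.88]
```

```bash
python3 -m creep '[{"tx":0,"ty":-2,"tz":0,"wx":0,"wy":0,"wz":0,"fingers":0},{"tx":0,"ty":-6,"tz":0,"wx":0,"wy":0,"wz":0,"fingers":0},{"tx":0,"ty":-16,"tz":0,"wx":0,"wy":0,"wz":0,"fingers":0},{"tx":0,"ty":-20,"tz":-30,"wx":0,"wy":0,"wz":0,"fingers":0},{"tx":-40,"ty":-20,"tz":-75,"wx":0,"wy":0,"wz":0,"fingers":0},{"tx":-90,"ty":-20,"tz":-110,"wx":0,"wy":0,"wz":0,"fingers":0},{"tx":-130,"ty":0,"tz":-120,"wx":0,"wy":0,"wz":0,"fingers":0},{"tx":-140,"ty":0,"tz":-120,"wx":0,"wy":0,"wz":0,"fingers":0},{"tx":-140,"ty":0,"tz":-120,"wx":0,"wy":0,"wz":0,"fingers":0},{"tx":-140,"ty":0,"tz":-120,"wx":0,"wy":0,"wz":0,"fingers":0}]'
python3 - <<'E'
from h import *
sw(); d=snap('wrist','w20'); e=snap('scene','scene11'); f=snap('top','top11')
cv2.imwrite('pics/scene11z.png',cv2.resize(e['img'][150:250,230:350,::-1],None,fx=5,fy=5,interpolation=cv2.INTER_CUBIC))
cv2.imwrite('pics/top11z.png',cv2.resize(f['img'][140:260,150:310,::-1],None,fx=5,fy=5,interpolation=cv2.INTER_CUBIC))
E
```

```text
t: 30.2
ee_pos: [485.9, 44.2, 155.2]
tcp_rot: [3.141, 0.001, -0.131]
contact_force: [0.6, 0.7, 0.1]
gripper_width: -0.1
plate frame rel hinge -52.49164789286911 35.83336521423922 F 0.4747485211303339 0.7376458080539274
t 30.2 p [485.91  44.16 155.17] rpy [ 1.7998e+02  5.0000e-02 -7.5200e+00] F [0.57 0.67 0.13] M [-0.03  0.01  0.01] w -0.1 q [-0.05  0.19 -0.14  2.    0.03  0.96 -1.91]
```

View pics/w20.png

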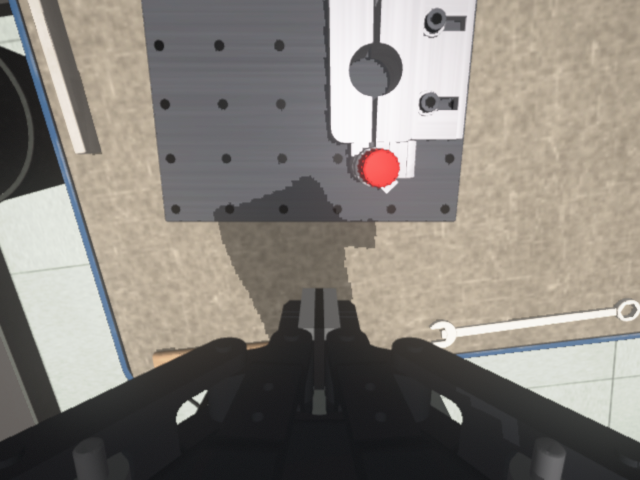

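View pics/scene11z.png

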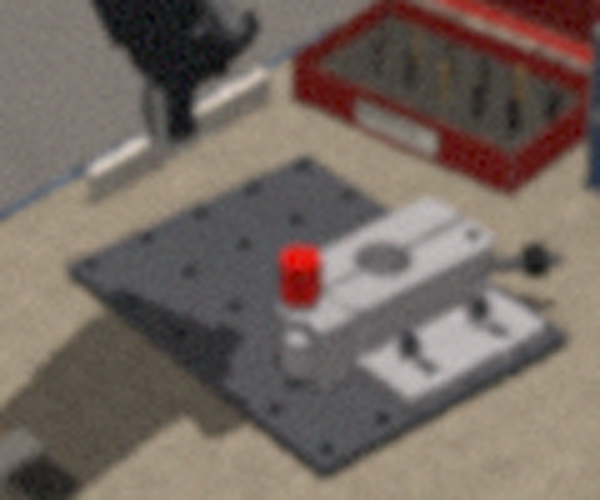

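```bash
python3 - <<'E'
from h import *
d=load('w20'); cv2.imwrite('pics/w20z.png',cv2.resize(d['img'][0:200,310:480,::-1],None,fx=3.5,fy=3,interpolation=cv2.INTER_CUBIC))
for z in (81,85): print(proj(d,[533.3,1.7,z]))
U=lambda u,v:unproj(d,u,v,52)[:2]
E
```

```text
[[380.82709178 170.034251  ]]
[[381.96939482 170.52633357]]
```

View pics/w20z.png

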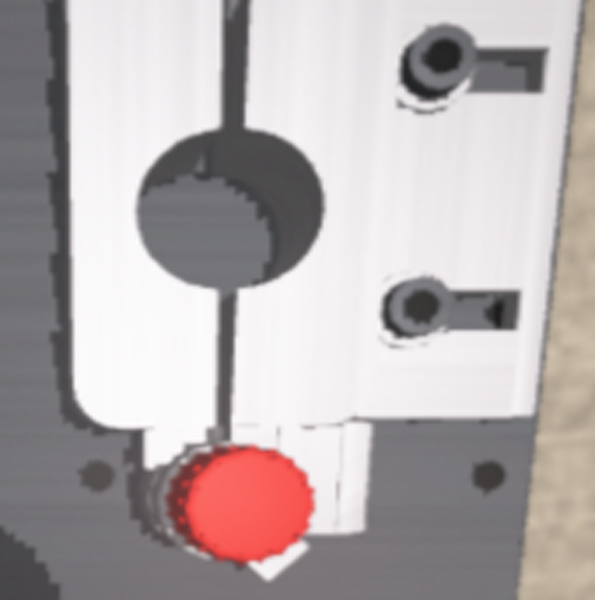

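```bash
python3 -c "
from h import *
print(delta([535,13,135],-7.5))"
```

```text
(array([52.09, 25.05, 19.46]), array([-0.  ,  0.12,  0.  ]))
```

```bash
python3 -m creep '[{"tx":20,"ty":10,"tz":5,"wx":0,"wy":0,"wz":0,"fingers":0},{"tx":40,"ty":20,"tz":10,"wx":0,"wy":0,"wz":0,"fingers":0},{"tx":52,"ty":25,"tz":15,"wx":0,"wy":0,"wz":0,"fingers":0},{"tx":52,"ty":25,"tz":15,"wx":0,"wy":0,"wz":0,"fingers":0},{"tx":52,"ty":25,"tz":15,"wx":0,"wy":0,"wz":0,"fingers":0}]'
python3 - <<'E'
from h import *
d=snap('wrist','w21'); st()
E
```

```text
t: 30.85
ee_pos: [533.6, 13.7, 139.2]
tcp_rot: [-3.141, 0.004, -0.131]
contact_force: [0.4, -0.3, -0.7]
gripper_width: 0.3
t 30.9 p [533.52  13.96 139.58] rpy [-179.97    0.18   -7.44] F [-0.45  0.11 -0.6 ] M [-0.01 -0.02  0.02] w -0.0 q [-0.01  0.29 -0.11  1.91  0.04  0.95 -1.84]
```

View pics/w21.png

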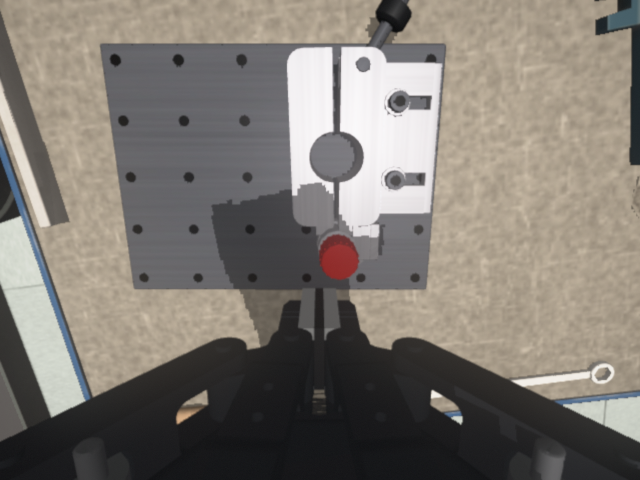

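```bash
python3 - <<'E'
from h import *
d=load('w21'); cv2.imwrite('pics/w21z.png',cv2.resize(d['img'][40:240,280:400,::-1],None,fx=5,fy=3,interpolation=cv2.INTER_CUBIC))
g=d['img'].astype(int).sum(2)
for v in (60,80,100,120,190,200,205): print(v,g[v,325:350].tolist())
E
```

```text
60 [733, 734, 733, 730, 728, 728, 717, 543, 357, 330, 330, 330, 327, 306, 332, 350, 647, 713, 722, 722, 722, 719, 715, 717, 722]
80 [735, 738, 738, 734, 732, 731, 725, 592, 393, 260, 204, 199, 219, 291, 320, 404, 669, 724, 731, 731, 728, 726, 725, 727, 730]
100 [735, 741, 741, 738, 737, 736, 731, 649, 438, 276, 218, 212, 225, 238, 274, 483, 693, 732, 738, 737, 734, 731, 732, 735, 738]
120 [736, 741, 744, 741, 740, 738, 732, 653, 407, 251, 231, 233, 248, 256, 315, 589, 719, 740, 741, 741, 738, 736, 738, 740, 741]
190 [433, 648, 647, 625, 701, 721, 719, 707, 544, 325, 259, 266, 271, 335, 615, 704, 717, 715, 710, 708, 708, 711, 714, 719, 717]
200 [392, 392, 398, 404, 405, 399, 395, 391, 384, 306, 253, 263, 269, 338, 638, 703, 707, 704, 699, 697, 700, 702, 705, 709, 706]
205 [386, 390, 396, 403, 401, 398, 392, 386, 338, 275, 254, 264, 264, 334, 629, 699, 702, 697, 694, 691, 693, 696, 701, 702, 701]
```

View pics/w21z.png

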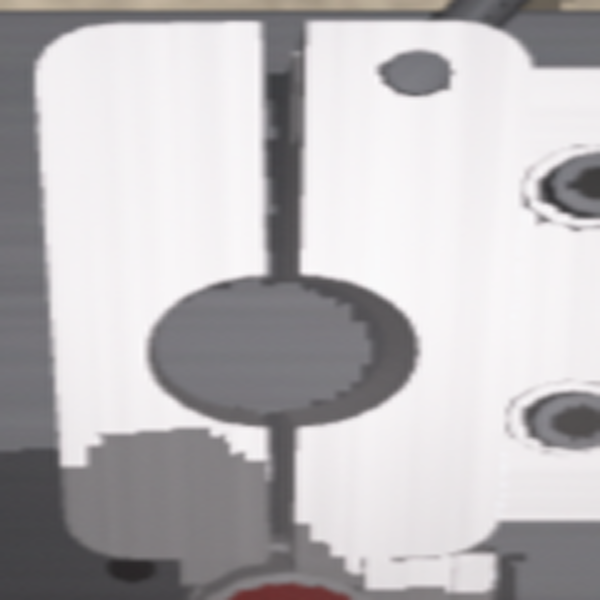

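```bash
python3 -c "
from h import *
print(delta([615.7,53.2,110],-7.5),delta([615.7,53.2,35],-7.5))"
```

```text
(array([ 76.5 , -49.53,  29.36]), array([-0.03,  0.18,  0.06])) (array([ 76.73, -49.5 , 104.36]), array([-0.03,  0.18,  0.06]))
```

```bash
python3 -m creep '[{"tx":25,"ty":-25,"tz":0,"wx":0,"wy":0,"wz":0,"fingers":0},{"tx":60,"ty":-49,"tz":5,"wx":0,"wy":0.1,"wz":0,"fingers":0},{"tx":76.5,"ty":-49.5,"tz":30,"wx":0,"wy":0.1,"wz":0,"fingers":0},{"tx":76.5,"ty":-49.5,"tz":60,"wx":0,"wy":0.1,"wz":0,"fingers":0},{"tx":76.5,"ty":-49.5,"tz":85,"wx":0,"wy":0.1,"wz":0,"fingers":0},{"tx":76.5,"ty":-49.5,"tz":102,"wx":0,"wy":0.1,"wz":0,"fingers":0},{"tx":76.5,"ty":-49.5,"tz":104,"wx":0,"wy":0.1,"wz":0,"fingers":0},{"tx":76.5,"ty":-49.5,"tz":104,"wx":0,"wy":0.1,"wz":0,"fingers":0}]'
python3 - <<'E'
from h import *
d=snap('wrist','w22'); sw()
cv2.imwrite('pics/w22z.png',cv2.resize(d['img'][180:380,280:520,::-1],None,fx=3,fy=3,interpolation=cv2.INTER_CUBIC))
d=load('w19');cv2.imwrite('pics/w19z.png',cv2.resize(d['img'][200:360,320:520,::-1],None,fx=3.5,fy=3.5,interpolation=cv2.INTER_CUBIC))
E
```

```text
t: 31.7
ee_pos: [615.9, 53.0, 36.0]
tcp_rot: [-3.141, 0.0, -0.13]
contact_force: [0.1, 0.3, -0.0]
gripper_width: -0.1
plate frame rel hinge 76.0045128910882 61.8552188750495 F 0.13029783419533914 -0.028374435302828717
t 31.75 p [616.72  52.96  36.88] rpy [-1.7995e+02 -8.0000e-02 -7.4500e+00] F [ 0.13 -0.05  1.  ] M [0.03 0.07 0.04] w -0.2 q [-0.07  0.54 -0.11  1.78  0.08  0.82 -1.92]
```

View pics/w22z.png

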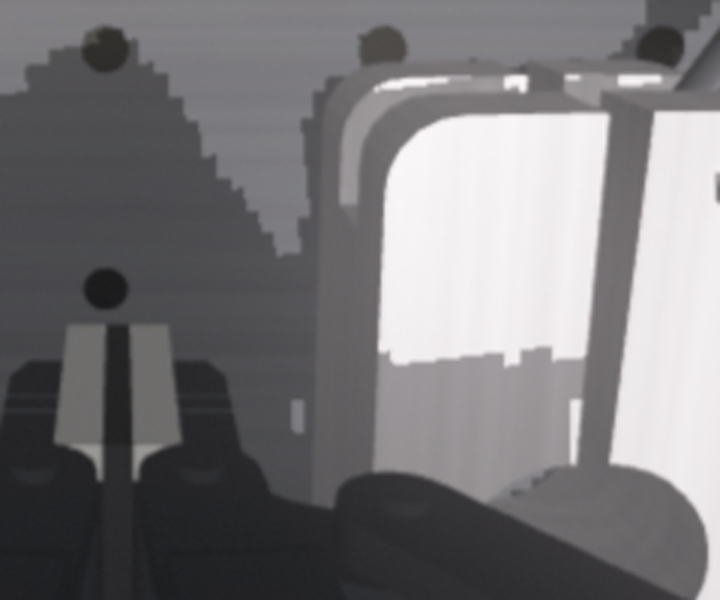

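View pics/w19z.png

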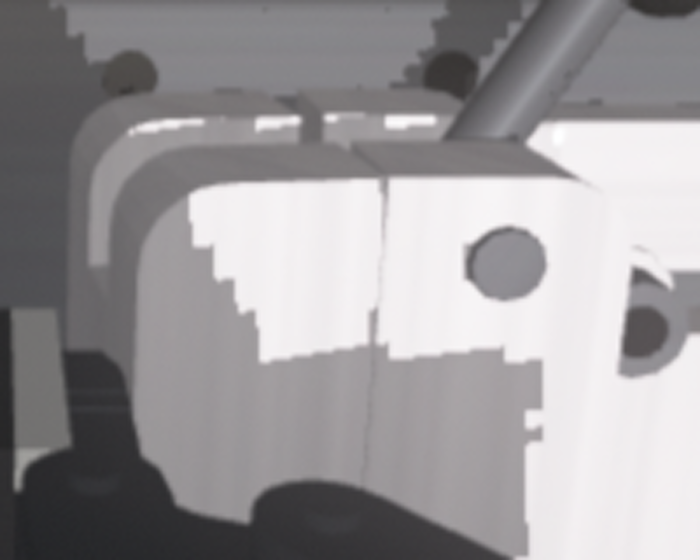

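```bash
python3 -m creep '[{"tx":0,"ty":5,"tz":2,"wx":0,"wy":0,"wz":0,"fingers":0},{"tx":0,"ty":10,"tz":2,"wx":0,"wy":0,"wz":0,"fingers":0},{"tx":0,"ty":13,"tz":2,"wx":0,"wy":0,"wz":0,"fingers":0},{"tx":0,"ty":14.5,"tz":2,"wx":0,"wy":0,"wz":0,"fingers":0},{"tx":0,"ty":16,"tz":2,"wx":0,"wy":0,"wz":0,"fingers":0},{"tx":0,"ty":17.5,"tz":2,"wx":0,"wy":0,"wz":0,"fingers":0},{"tx":0,"ty":19,"tz":2,"wx":0,"wy":0,"wz":0,"fingers":0},{"tx":0,"ty":19,"tz":2,"wx":0,"wy":0,"wz":0,"fingers":0}]'
python3 - <<'E'
from h import *
sw()
E
python3 -m creep '[{"tx":0,"ty":0.4,"tz":0,"wx":0,"wy":0,"wz":0,"fingers":0},{"tx":0,"ty":0.8,"tz":0,"wx":0,"wy":0,"wz":0,"fingers":0},{"tx":0,"ty":1.2,"tz":0,"wx":0,"wy":0,"wz":0,"fingers":0},{"tx":0,"ty":1.6,"tz":0,"wx":0,"wy":0,"wz":0,"fingers":0},{"tx":0,"ty":1.6,"tz":0,"wx":0,"wy":0,"wz":0,"fingers":0}]'
python3 - <<'E'
from h import *
sw()
E
```

```text
t: 32.55
ee_pos: [614.0, 34.4, 34.0]
tcp_rot: [-3.14, -0.0, -0.13]
contact_force: [-0.1, 1.8, 1.0]
gripper_width: 0.0
plate frame rel hinge 75.7470289346637 43.07714514105757 F -0.3276887721344211 1.7730272445001618
t 32.55 p [613.98  34.38  33.96] rpy [-1.7992e+02 -2.0000e-02 -7.4600e+00] F [-0.09  1.8   0.99] M [ 0.34  0.01 -0.03] w 0.0 q [-0.04  0.54 -0.11  1.79  0.08  0.81 -1.89]
t: 33.05
ee_pos: [614.0, 32.2, 34.1]
tcp_rot: [-3.141, -0.001, -0.131]
contact_force: [0.0, 4.0, 3.3]
gripper_width: 0.4
plate frame rel hinge 76.02391269822886 40.89515137673043 F -0.5144584561076697 3.9277666355262992
t 33.05 p [613.96  32.18  34.09] rpy [-1.7996e+02 -4.0000e-02 -7.4800e+00] F [0.01 3.96 3.28] M [0.7 0.  0. ] w 0.4 q [-0.04  0.54 -0.11  1.79  0.08  0.81 -1.89]
```

```bash
python3 -m creep '[{"tx":0,"ty":0.4,"tz":0,"wx":0,"wy":0,"wz":0,"fingers":0},{"tx":0,"ty":0.8,"tz":0,"wx":0,"wy":0,"wz":0,"fingers":0},{"tx":0,"ty":1.2,"tz":0,"wx":0,"wy":0,"wz":0,"fingers":0},{"tx":0,"ty":1.2,"tz":0,"wx":0,"wy":0,"wz":0,"fingers":0}]'
python3 - <<'E'
from h import *
sw()
d=snap('wrist','w23')
cv2.imwrite('pics/w23z.png',cv2.resize(d['img'][180:380,320:520,::-1],None,fx=3,fy=3,interpolation=cv2.INTER_CUBIC))
E
```

```text
t: 33.45
ee_pos: [613.9, 31.5, 34.2]
tcp_rot: [-3.14, -0.001, -0.13]
contact_force: [0.2, 4.9, 4.7]
gripper_width: 0.2
plate frame rel hinge 76.08451473098262 40.21530370896394 F -0.4211923243404941 4.850302844162765
t 33.45 p [613.93  31.5   34.2 ] rpy [-1.7993e+02 -6.0000e-02 -7.4600e+00] F [0.22 4.86 4.69] M [ 1.08 -0.02  0.01] w 0.2 q [-0.04  0.54 -0.11  1.79  0.08  0.81 -1.89]
```

View pics/w23z.png

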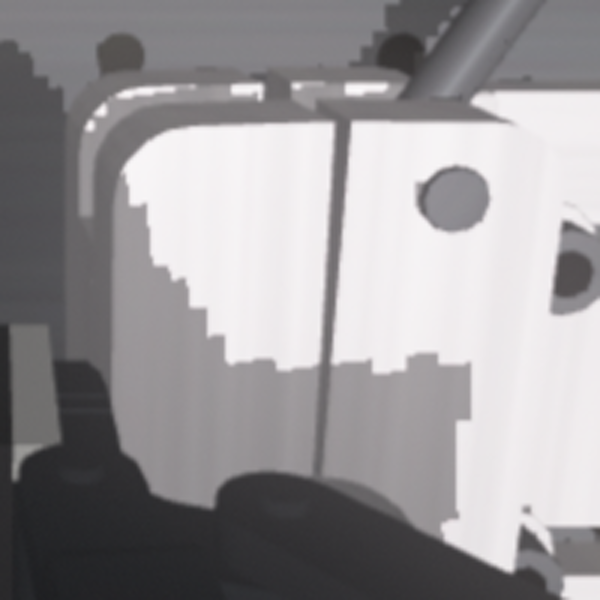

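```bash
python3 -m creep '[{"tx":0,"ty":0.4,"tz":-0.4,"wx":0,"wy":0,"wz":0,"fingers":0},{"tx":0,"ty":0.8,"tz":-0.8,"wx":0,"wy":0,"wz":0,"fingers":0},{"tx":0,"ty":1.2,"tz":-0.8,"wx":0,"wy":0,"wz":0,"fingers":0},{"tx":0,"ty":1.2,"tz":-0.8,"wx":0,"wy":0,"wz":0,"fingers":0}]'
python3 -c "
from h import *
sw()"
python3 -m creep '[{"tx":0,"ty":0.4,"tz":0,"wx":0,"wy":0,"wz":0,"fingers":0},{"tx":0,"ty":0.8,"tz":0,"wx":0,"wy":0,"wz":0,"fingers":0},{"tx":0,"ty":1.2,"tz":0,"wx":0,"wy":0,"wz":0,"fingers":0},{"tx":0,"ty":1.2,"tz":0,"wx":0,"wy":0,"wz":0,"fingers":0}]'
python3 - <<'E'
from h import *
sw()
d=snap('wrist','w24')
cv2.imwrite('pics/w24z.png',cv2.resize(d['img'][180:380,320:520,::-1],None,fx=3,fy=3,interpolation=cv2.INTER_CUBIC))
E
```

```text
t: 33.9
ee_pos: [614.0, 30.2, 34.4]
tcp_rot: [-3.14, -0.002, -0.13]
contact_force: [2.6, 5.5, 0.0]
gripper_width: 0.2
plate frame rel hinge 76.32673192792814 38.9577382369666 F 1.8750415551330413 5.793290817017977
t 33.9 p [614.01  30.22  34.43] rpy [-1.7991e+02 -9.0000e-02 -7.4700e+00] F [2.62 5.49 0.04] M [ 1.15 -0.65  0.02] w 0.2 q [-0.04  0.54 -0.11  1.79  0.08  0.81 -1.88]
t: 34.3
ee_pos: [614.0, 30.2, 34.4]
tcp_rot: [-3.139, -0.002, -0.13]
contact_force: [3.6, 5.8, 0.4]
gripper_width: -0.2
plate frame rel hinge 76.33684115119327 38.948431433028375 F 2.819272458197125 6.2005339059942175
t 34.3 p [614.02  30.21  34.43] rpy [-1.7984e+02 -1.0000e-01 -7.4300e+00] F [3.61 5.77 0.38] M [ 1.52 -0.57  0.03] w -0.2 q [-0.03  0.54 -0.11  1.79  0.08  0.81 -1.88]
```

View pics/w24z.png

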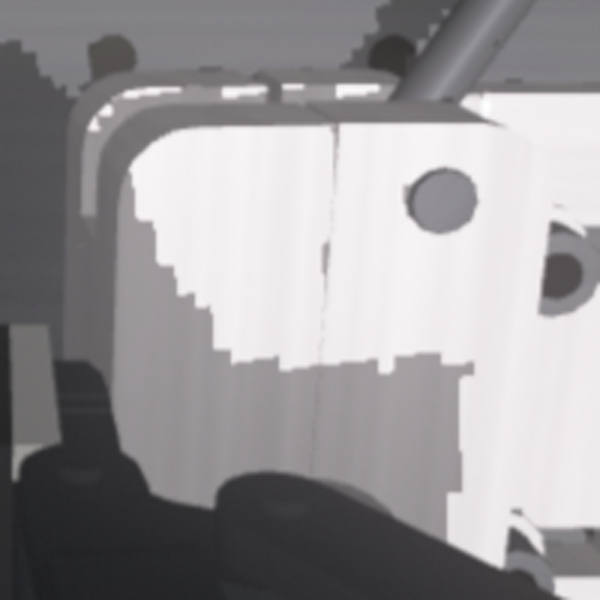

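```bash
python3 -m creep '[{"tx":0.3,"ty":-0.3,"tz":0,"wx":0,"wy":0,"wz":0,"fingers":0},{"tx":0.6,"ty":-0.6,"tz":0,"wx":0,"wy":0,"wz":0,"fingers":0},{"tx":0.9,"ty":-0.9,"tz":0,"wx":0,"wy":0,"wz":0,"fingers":0},{"tx":1,"ty":-1.2,"tz":0,"wx":0,"wy":0,"wz":0,"fingers":0},{"tx":1,"ty":-1.5,"tz":0,"wx":0,"wy":0,"wz":0,"fingers":0},{"tx":1,"ty":-1.8,"tz":0,"wx":0,"wy":0,"wz":0,"fingers":0},{"tx":1,"ty":-1.8,"tz":0,"wx":0,"wy":0,"wz":0,"fingers":0}]'
python3 - <<'E'
from h import *
sw()
d=snap('wrist','w25')
cv2.imwrite('pics/w25z.png',cv2.resize(d['img'][180:380,320:520,::-1],None,fx=3,fy=3,interpolation=cv2.INTER_CUBIC))
E
```

```text
t: 35.05
ee_pos: [614.1, 30.2, 34.4]
tcp_rot: [-3.141, 0.001, -0.131]
contact_force: [-0.2, 5.4, 2.8]
gripper_width: 0.0
plate frame rel hinge 76.3850900201606 38.95204246909376 F -0.8959573030565947 5.2944289102734565
t 35.05 p [614.07  30.21  34.37] rpy [-1.7997e+02  3.0000e-02 -7.4800e+00] F [-0.19  5.37  2.8 ] M [ 1.09 -0.08  0.02] w 0.0 q [-0.04  0.54 -0.11  1.79  0.08  0.81 -1.88]
```

View pics/w25z.png

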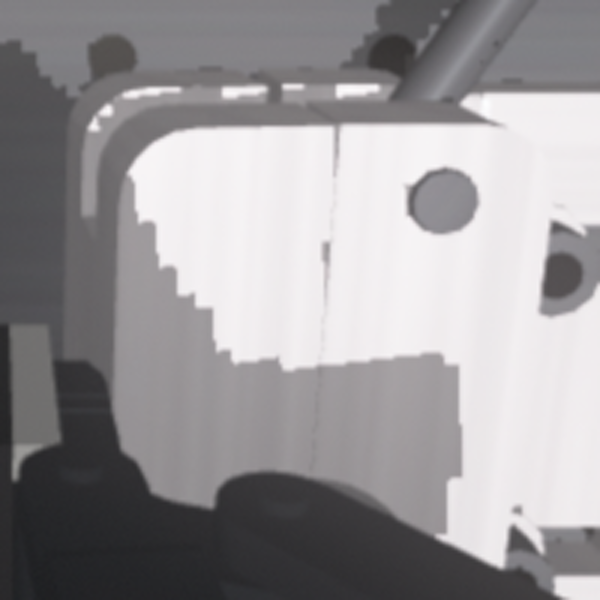

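```bash
python3 -m creep '[{"tx":0,"ty":-0.3,"tz":0,"wx":0,"wy":0,"wz":0,"fingers":0},{"tx":0,"ty":-0.6,"tz":0,"wx":0,"wy":0,"wz":0,"fingers":0},{"tx":0,"ty":-0.9,"tz":0,"wx":0,"wy":0,"wz":0,"fingers":0},{"tx":0,"ty":-1.2,"tz":0,"wx":0,"wy":0,"wz":0,"fingers":0},{"tx":0,"ty":-1.2,"tz":0,"wx":0,"wy":0,"wz":0,"fingers":0}]'
python3 -c "
from h import *
sw()"
python3 -m creep '[{"tx":0,"ty":-0.3,"tz":0,"wx":0,"wy":0,"wz":0,"fingers":0},{"tx":0,"ty":-0.6,"tz":0,"wx":0,"wy":0,"wz":0,"fingers":0},{"tx":0,"ty":-0.9,"tz":0,"wx":0,"wy":0,"wz":0,"fingers":0},{"tx":0,"ty":-1.2,"tz":0,"wx":0,"wy":0,"wz":0,"fingers":0},{"tx":0,"ty":-1.2,"tz":0,"wx":0,"wy":0,"wz":0,"fingers":0}]'
python3 - <<'E'
from h import *
sw()
d=snap('wrist','w26')
cv2.imwrite('pics/w26z.png',cv2.resize(d['img'][180:380,320:520,::-1],None,fx=3,fy=3,interpolation=cv2.INTER_CUBIC))
E
```

```text
t: 35.6
ee_pos: [614.1, 30.4, 34.3]
tcp_rot: [3.141, 0.001, -0.131]
contact_force: [0.0, 3.5, 1.5]
gripper_width: 0.0
plate frame rel hinge 76.38001131716847 39.12271165550155 F -0.4196369557041285 3.4494717407946642
t 35.6 p [614.08  30.38  34.33] rpy [ 1.7995e+02  5.0000e-02 -7.5100e+00] F [0.04 3.47 1.52] M [ 0.54  0.11 -0.02] w 0.0 q [-0.04  0.54 -0.11  1.79  0.08  0.81 -1.89]
t: 36.1
ee_pos: [614.6, 32.1, 34.5]
tcp_rot: [3.142, 0.0, -0.131]
contact_force: [0.2, 0.6, -1.7]
gripper_width: 0.2
plate frame rel hinge 76.69769369814605 40.92901046302614 F 0.11410208812562045 0.6554068979726433
t 36.1 p [614.64  32.13  34.46] rpy [180.     0.    -7.49] F [ 0.2   0.63 -1.65] M [ 0.23 -0.06  0.01] w 0.2 q [-0.04  0.54 -0.11  1.79  0.08  0.81 -1.89]
```

View pics/w26z.png

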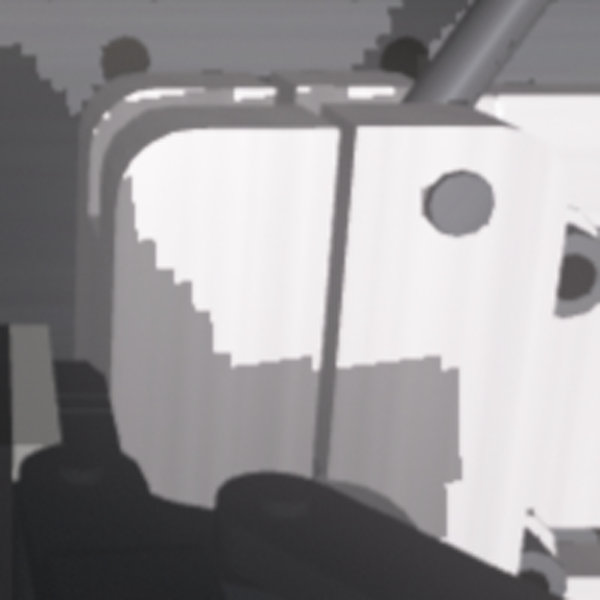

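```bash
python3 -m creep '[{"tx":0,"ty":-0.2,"tz":0,"wx":0,"wy":0,"wz":0,"fingers":0},{"tx":0,"ty":-0.4,"tz":0,"wx":0,"wy":0,"wz":0,"fingers":0},{"tx":0,"ty":-0.6,"tz":0,"wx":0,"wy":0,"wz":0,"fingers":0},{"tx":0,"ty":-0.8,"tz":0,"wx":0,"wy":0,"wz":0,"fingers":0},{"tx":0,"ty":-1.2,"tz":0,"wx":0,"wy":0,"wz":0,"fingers":0},{"tx":0,"ty":-2,"tz":0,"wx":0,"wy":0,"wz":0,"fingers":0},{"tx":0,"ty":-3,"tz":0,"wx":0,"wy":0,"wz":0,"fingers":0},{"tx":0,"ty":-4,"tz":0,"wx":0,"wy":0,"wz":0,"fingers":0}]'
python3 - <<'E'
from h import *
sw()
d=snap('wrist','w27')
cv2.imwrite('pics/w27z.png',cv2.resize(d['img'][180:380,320:520,::-1],None,fx=3,fy=3,interpolation=cv2.INTER_CUBIC))
E
```

```text
t: 36.95
ee_pos: [615.3, 36.4, 34.6]
tcp_rot: [-3.141, -0.0, -0.131]
contact_force: [-0.6, 1.0, 0.7]
gripper_width: 0.1
plate frame rel hinge 76.75542099048177 45.209894165089565 F -0.7526195004432827 0.9543217452272078
t 36.95 p [615.26  36.36  34.65] rpy [-1.7999e+02 -1.0000e-02 -7.4900e+00] F [-0.62  1.05  0.68] M [ 0.05  0.03 -0.01] w 0.1 q [-0.05  0.54 -0.11  1.79  0.08  0.81 -1.89]
```

View pics/w27z.png

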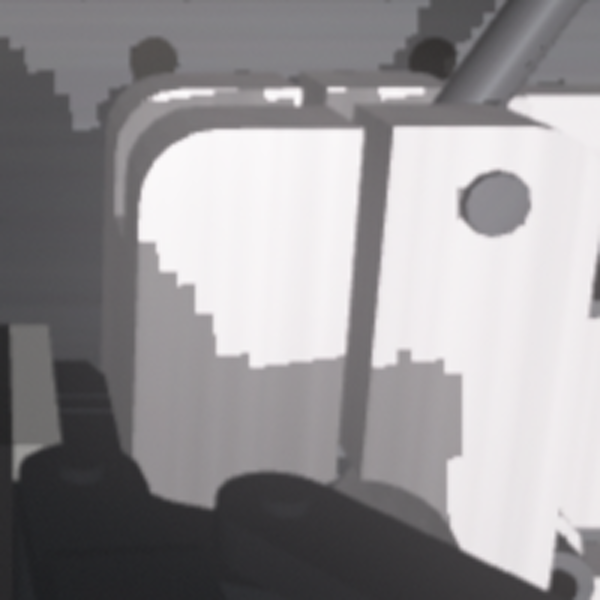

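```bash
python3 -m creep '[{"tx":0,"ty":-4,"tz":0,"wx":0,"wy":0,"wz":0,"fingers":0},{"tx":0,"ty":-4,"tz":4,"wx":0,"wy":0,"wz":0,"fingers":0},{"tx":0,"ty":-4,"tz":8,"wx":0,"wy":0,"wz":0,"fingers":0},{"tx":0,"ty":-4,"tz":8,"wx":0,"wy":0,"wz":0,"fingers":0}]'
python3 -c "
from h import *
sw()"
python3 -m creep '[{"tx":0,"ty":0,"tz":4,"wx":0,"wy":0,"wz":0,"fingers":0},{"tx":0,"ty":0,"tz":8,"wx":0,"wy":0,"wz":0,"fingers":0},{"tx":0,"ty":0,"tz":8,"wx":0,"wy":0,"wz":0,"fingers":0}]'
python3 - <<'E'
from h import *
sw()
d=snap('wrist','w28'); e=snap('scene','scene12')
cv2.imwrite('pics/scene12z.png',cv2.resize(e['img'][130:230,240:360,::-1],None,fx=6,fy=6,interpolation=cv2.INTER_CUBIC))
E
```

```text
t: 37.4
ee_pos: [615.0, 40.2, 25.7]
tcp_rot: [3.141, 0.002, -0.13]
contact_force: [-0.3, 0.1, -0.8]
gripper_width: -0.4
plate frame rel hinge 75.96926255120667 48.994024957034824 F -0.27821097319204474 0.0687052831632461
t 37.4 p [614.98  40.22  25.68] rpy [ 1.7999e+02  9.0000e-02 -7.4800e+00] F [-0.27  0.1  -0.75] M [-0.02  0.04  0.02] w -0.4 q [-0.05  0.56 -0.11  1.79  0.08  0.8  -1.9 ]
t: 37.7
ee_pos: [615.1, 40.2, 17.8]
tcp_rot: [3.141, 0.001, -0.131]
contact_force: [0.6, -0.1, 0.8]
gripper_width: 0.3
plate frame rel hinge 76.0889388046087 48.972470155364135 F 0.5731168105882675 -0.004883707225552521
t 37.7 p [615.1   40.18  17.79] rpy [ 1.7999e+02  8.0000e-02 -7.4900e+00] F [ 0.57 -0.08  0.8 ] M [ 0.01  0.02 -0.01] w 0.3 q [-0.05  0.57 -0.11  1.8   0.08  0.78 -1.9 ]
```

View pics/scene12z.png

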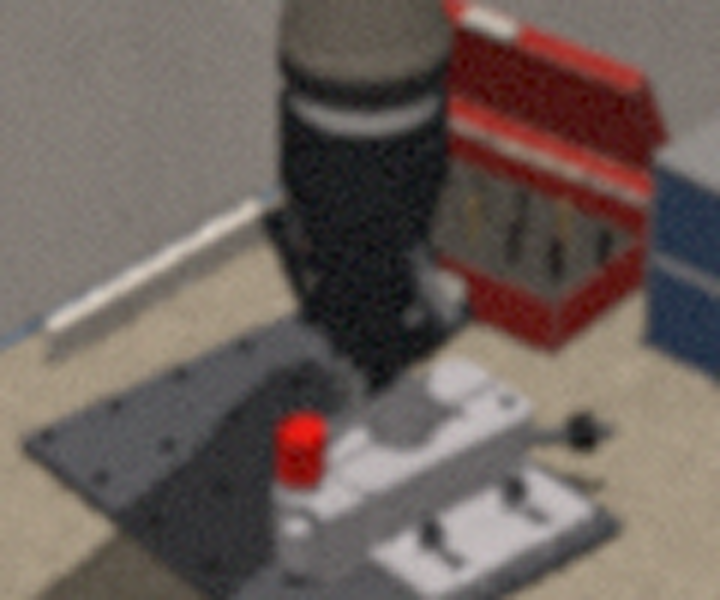

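View pics/w28.png

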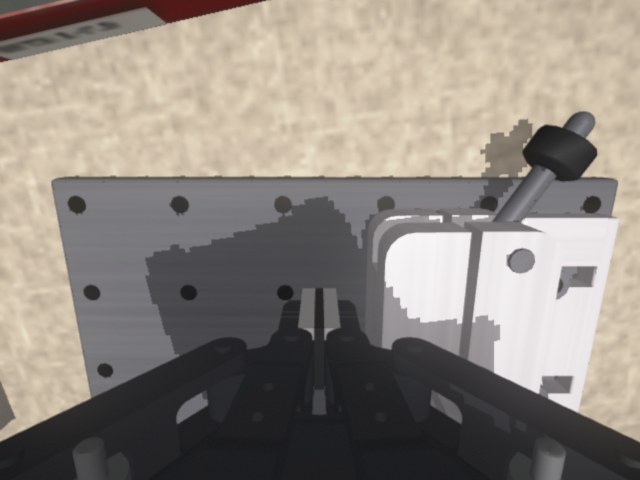

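```bash
python3 -m creep '[{"tx":0,"ty":2,"tz":0,"wx":0,"wy":0,"wz":0,"fingers":0},{"tx":0,"ty":4,"tz":0,"wx":0,"wy":0,"wz":0,"fingers":0},{"tx":0,"ty":5,"tz":0,"wx":0,"wy":0,"wz":0,"fingers":0},{"tx":0,"ty":6,"tz":0,"wx":0,"wy":0,"wz":0,"fingers":0},{"tx":0,"ty":6.5,"tz":0,"wx":0,"wy":0,"wz":0,"fingers":0},{"tx":0,"ty":6.5,"tz":0,"wx":0,"wy":0,"wz":0,"fingers":0}]'
python3 -c "
from h import *
sw()"
python3 -m creep '[{"tx":0,"ty":0.5,"tz":0,"wx":0,"wy":0,"wz":0,"fingers":0},{"tx":0,"ty":1,"tz":0,"wx":0,"wy":0,"wz":0,"fingers":0},{"tx":0,"ty":1.5,"tz":0,"wx":0,"wy":0,"wz":0,"fingers":0},{"tx":0,"ty":1.5,"tz":0,"wx":0,"wy":0,"wz":0,"fingers":0}]'
python3 - <<'E'
from h import *
sw()
d=snap('wrist','w29')
cv2.imwrite('pics/w29z.png',cv2.resize(d['img'][180:380,320:520,::-1],None,fx=3,fy=3,interpolation=cv2.INTER_CUBIC))
E
```

```text
t: 38.4
ee_pos: [614.9, 33.8, 18.7]
tcp_rot: [-3.141, -0.0, -0.131]
contact_force: [0.5, -0.0, 0.5]
gripper_width: -0.4
plate frame rel hinge 76.75953272197887 42.61563222799492 F 0.46282525722903967 0.029890415483532162
t 38.4 p [614.92  33.79  18.66] rpy [-1.7998e+02 -1.0000e-02 -7.5000e+00] F [ 0.46 -0.03  0.53] M [ 0.03  0.03 -0.02] w -0.4 q [-0.04  0.57 -0.11  1.8   0.08  0.78 -1.89]
t: 38.8
ee_pos: [614.8, 33.3, 18.8]
tcp_rot: [-3.14, -0.0, -0.13]
contact_force: [-1.0, 2.1, 1.5]
gripper_width: 0.1
plate frame rel hinge 76.72697442119754 42.09541376424387 F -1.2468964450042357 1.9995072099902083
t 38.8 p [614.82  33.28  18.78] rpy [-1.7993e+02 -2.0000e-02 -7.4500e+00] F [-0.97  2.15  1.54] M [0.4  0.02 0.04] w 0.1 q [-0.04  0.57 -0.11  1.8   0.08  0.78 -1.89]
```

View pics/w29z.png

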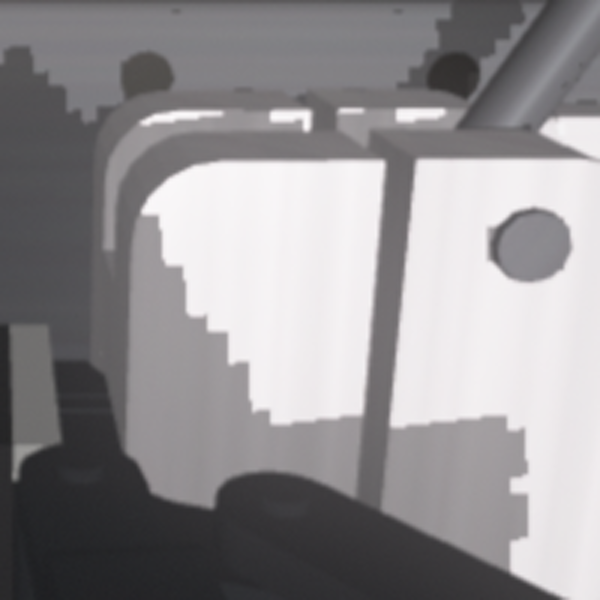

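```bash
python3 -m creep '[{"tx":0,"ty":0.5,"tz":0,"wx":0,"wy":0,"wz":0,"fingers":0},{"tx":0,"ty":1,"tz":0,"wx":0,"wy":0,"wz":0,"fingers":0},{"tx":0,"ty":1.5,"tz":0,"wx":0,"wy":0,"wz":0,"fingers":0},{"tx":0,"ty":1.5,"tz":0,"wx":0,"wy":0,"wz":0,"fingers":0}]'
python3 -c "
from h import *
sw()"
python3 -m creep '[{"tx":0,"ty":0.5,"tz":0,"wx":0,"wy":0,"wz":0,"fingers":0},{"tx":0,"ty":1,"tz":0,"wx":0,"wy":0,"wz":0,"fingers":0},{"tx":0,"ty":1,"tz":0,"wx":0,"wy":0,"wz":0,"fingers":0}]'
python3 - <<'E'
from h import *
sw()
d=snap('wrist','w30')
cv2.imwrite('pics/w30z.png',cv2.resize(d['img'][180:380,320:520,::-1],None,fx=3,fy=3,interpolation=cv2.INTER_CUBIC))
E
```

```text
t: 39.25
ee_pos: [615.0, 31.7, 18.9]
tcp_rot: [-3.14, -0.001, -0.13]
contact_force: [0.7, 4.7, 2.7]
gripper_width: 0.1
plate frame rel hinge 77.08652809350617 40.576472915467455 F 0.03844024867458638 4.752111477159421
t 39.25 p [614.98  31.72  18.93] rpy [-1.7992e+02 -6.0000e-02 -7.4600e+00] F [0.67 4.71 2.71] M [ 0.9   0.   -0.08] w 0.1 q [-0.04  0.56 -0.11  1.8   0.08  0.78 -1.89]
t: 39.55
ee_pos: [615.0, 30.5, 18.9]
tcp_rot: [-3.14, -0.001, -0.13]
contact_force: [1.5, 5.1, 3.4]
gripper_width: -0.1
plate frame rel hinge 77.24036809119102 39.39759600914915 F 0.8450324483064943 5.295607113784329
t 39.55 p [614.97  30.54  18.92] rpy [-1.7993e+02 -7.0000e-02 -7.4700e+00] F [1.54 5.14 3.43] M [ 1.06 -0.13 -0.03] w -0.1 q [-0.04  0.56 -0.11  1.8   0.08  0.78 -1.89]
```

View pics/w30z.png

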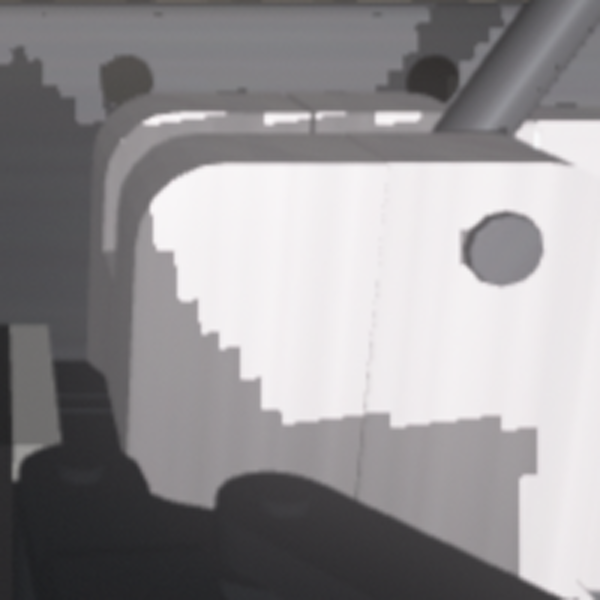

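```bash
python3 -m creep '[{"tx":0.2,"ty":-0.5,"tz":0,"wx":0,"wy":0,"wz":0,"fingers":0},{"tx":0.4,"ty":-1,"tz":0,"wx":0,"wy":0,"wz":0,"fingers":0},{"tx":0.4,"ty":-1.5,"tz":0,"wx":0,"wy":0,"wz":0,"fingers":0},{"tx":0.4,"ty":-2,"tz":0,"wx":0,"wy":0,"wz":0,"fingers":0},{"tx":0.4,"ty":-2.5,"tz":0,"wx":0,"wy":0,"wz":0,"fingers":0},{"tx":0.4,"ty":-3,"tz":0,"wx":0,"wy":0,"wz":0,"fingers":0},{"tx":0.4,"ty":-4,"tz":0,"wx":0,"wy":0,"wz":0,"fingers":0},{"tx":0.4,"ty":-6,"tz":0,"wx":0,"wy":0,"wz":0,"fingers":0},{"tx":0.4,"ty":-8,"tz":0,"wx":0,"wy":0,"wz":0,"fingers":0}]'
python3 - <<'E'
from h import *
sw()
d=snap('wrist','w31')
cv2.imwrite('pics/w31z.png',cv2.resize(d['img'][180:380,320:520,::-1],None,fx=3,fy=3,interpolation=cv2.INTER_CUBIC))
E
```

```text
t: 40.5
ee_pos: [615.3, 37.1, 18.2]
tcp_rot: [3.141, 0.001, -0.131]
contact_force: [0.5, 0.1, -0.2]
gripper_width: -0.1
plate frame rel hinge 76.69096271378771 45.96619107756505 F 0.5177437544768035 0.18727508353030664
t 40.5 p [615.3   37.12  18.23] rpy [ 1.7996e+02  5.0000e-02 -7.5200e+00] F [ 0.54  0.12 -0.21] M [0.01 0.01 0.11] w -0.1 q [-0.05  0.57 -0.11  1.8   0.08  0.78 -1.9 ]
```

View pics/w31z.png

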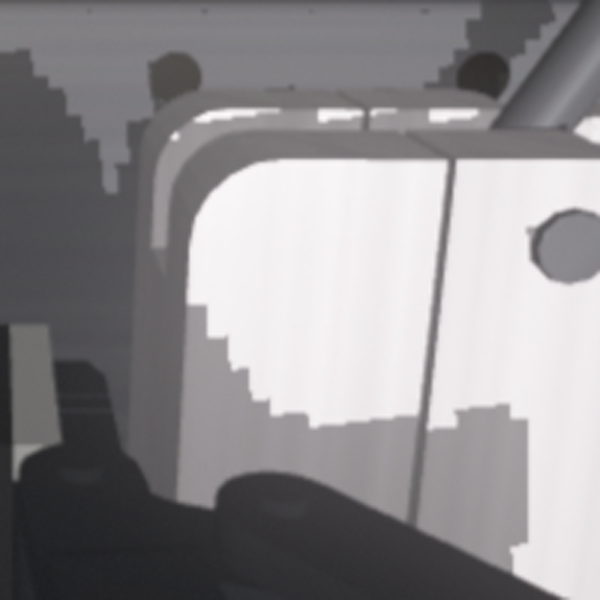

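```bash
python3 -m creep '[{"tx":0,"ty":-10,"tz":0,"wx":0,"wy":0,"wz":0,"fingers":0},{"tx":0,"ty":-20,"tz":-10,"wx":0,"wy":0,"wz":0,"fingers":0},{"tx":0,"ty":-30,"tz":-45,"wx":0,"wy":0,"wz":0,"fingers":0},{"tx":-30,"ty":-30,"tz":-85,"wx":0,"wy":0,"wz":0,"fingers":0},{"tx":-75,"ty":-20,"tz":-110,"wx":0,"wy":0,"wz":0,"fingers":0},{"tx":-115,"ty":10,"tz":-135,"wx":0,"wy":0,"wz":0,"fingers":0},{"tx":-130,"ty":25,"tz":-135,"wx":0,"wy":0,"wz":0,"fingers":0},{"tx":-130,"ty":25,"tz":-135,"wx":0,"wy":0,"wz":0,"fingers":0},{"tx":-130,"ty":25,"tz":-135,"wx":0,"wy":0,"wz":0,"fingers":0}]'
python3 - <<'E'
from h import *
sw(); d=snap('wrist','w32'); e=snap('scene','scene13'); f=snap('top','top13')
cv2.imwrite('pics/w32z.png',cv2.resize(d['img'][0:230,270:470,::-1],None,fx=3.5,fy=2.6,interpolation=cv2.INTER_CUBIC))
cv2.imwrite('pics/scene13z.png',cv2.resize(e['img'][150:250,230:350,::-1],None,fx=5,fy=5,interpolation=cv2.INTER_CUBIC))
E
```

```text
t: 41.45
ee_pos: [484.1, 30.7, 154.7]
tcp_rot: [-3.14, -0.002, -0.13]
contact_force: [0.4, -0.3, -0.6]
gripper_width: -0.2
plate frame rel hinge -52.488790884821306 22.234903392635207 F 0.4093707441140384 -0.20997264255566456
t 41.45 p [484.11  30.68 154.7 ] rpy [-1.7994e+02 -1.4000e-01 -7.4600e+00] F [ 0.38 -0.26 -0.58] M [ 0.02 -0.05  0.02] w -0.2 q [-0.04  0.18 -0.12  2.01  0.03  0.95 -1.88]
```

View pics/w32z.png

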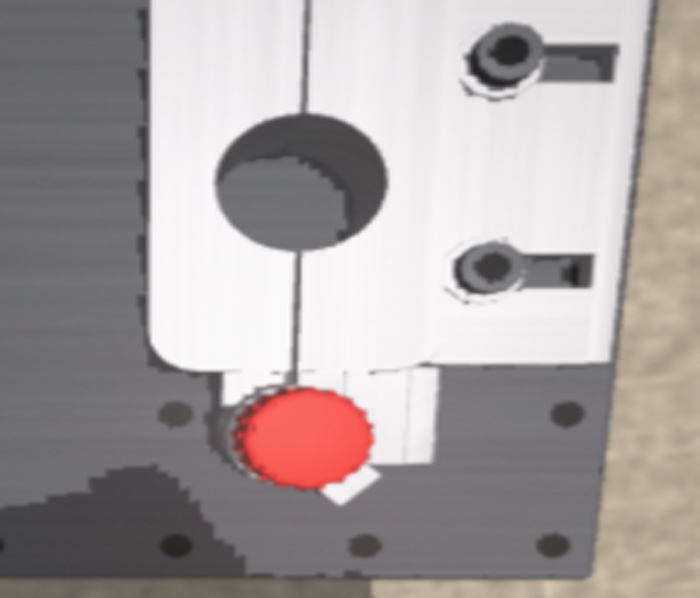

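View pics/scene13z.png

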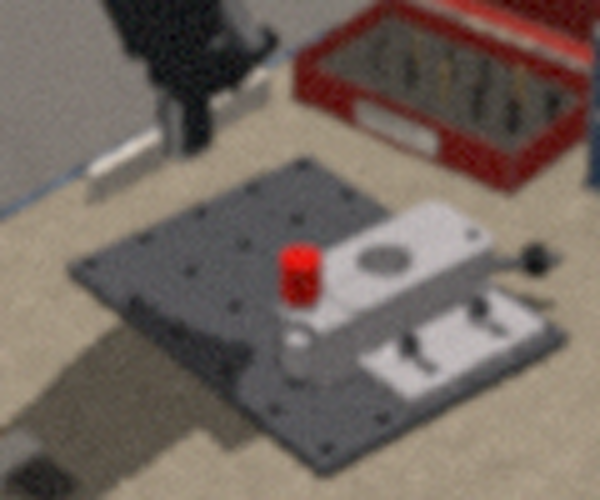

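View pics/top13.png

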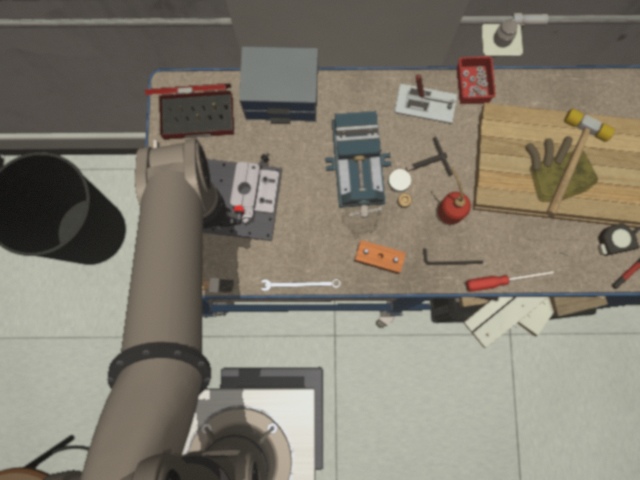

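```bash
python3 - <<'E'
from h import *
d=load('w32')
for z in (81,84,88): print(z,proj(d,[533.4,1.7,z]).round(1))
d=load('scene13');cv2.imwrite('pics/s13y.png',cv2.resize(d['img'][190:235,275:315,::-1],None,fx=12,fy=12,interpolation=cv2.INTER_CUBIC))
E
```

```text
81 [[357.4 170.4]]
84 [[357.9 170.7]]
88 [[358.6 171.2]]
```

View pics/s13y.png

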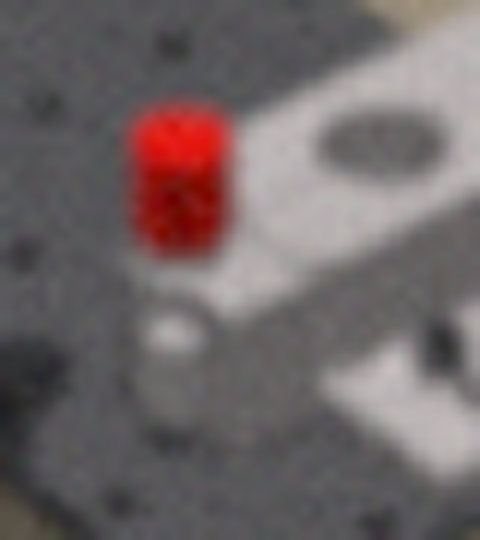

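```bash
python3 - <<'E'
from h import *
d=load('scene13'); t=np.linspace(0,2*np.pi,72)
for z in (81,84):
  c=np.c_[533.4+11*np.cos(t),1.7+11*np.sin(t),0*t]
  a=proj(d,c+[0,0,z]);b=proj(d,c+[0,0,z-26]); print(z,'top',a[:,1].min(),'bottom',b[:,1].max(),'u',a[:,0].min(),a[:,0].max())
l=np.c_[533.4+13*np.cos(t),1.7+13*np.sin(t),52+0*t]; print('lug near edge',proj(d,l)[:,1].max())
E
```

```text
81 top 198.15730726055588 bottom 211.21925028085735 u 285.25149444772876 293.74012253920114
84 top 197.22198543505658 bottom 210.30521530089862 u 285.2213141906471 293.72341797963395
lug near edge 212.59895862950304
```

```bash
python3 -c "
from h import *
print(manip.close_job()); st()"
```

```text
the job is handed in; nothing more can be done
None
the job is handed in; nothing more can be done
```

The clamp is back together and shut. I handed the job in at about 41.5 s with the gripper clear of everything.

**What I did**
- **Loose half:** I gripped its tail, turned it square and slid it into the fork. It seated with about 6 N, when the force rose but the part stopped moving.
- **Pin:** I pushed it down through the knuckles. It met the plunger and stopped firmly at the expected home height. The push reached about 10 N on the plunger and 16 N against the stop, with a side force of up to 7 N.
- **Swing:** I swung the loose half shut with the closed fingers, using 2–7 N.

**Last checks**
- **Hinge pin:** In the scene camera the knob's top and bottom edges are within 0.3 pixel of where they should be with the collar on the lug. The collar itself could not be seen.
- **Parting gap:** The faces are parallel, with an even gap of about 1 mm from hinge to tail. They were flush while pressed, and opened by that 1 mm when I let go.
- **Bystanders:** In the last overhead picture the spanner, oil can and hex key are where they started. The arm hides most of the brush, but I never went near it.

**What did not go to plan**
- **Fingertips:** They looked to be about level with the tool point, not 25 mm ahead of it as described. My first try at the knob closed above it without touching it.
- **First two attempts to shut:** I pushed too high on the loose half, which probably tipped it, and it sprang back 3–5 mm. Pushing lower fixed it.
- **Wrist camera:** It read about 1.3 mm to the side for points higher up, so I lined the pin up by its tip against the bore.

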